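# Swap display panels in a UV curing cabinet

### The arm

A 7-joint arm with a two-finger parallel gripper is mounted at the origin on the work surface. World frame = base frame: x ahead of the robot, y to its left, z up, the work surface at z = 0. Lengths are in mm, angles in rad, forces in N, time in s.
With the tool pointing down it reaches from about 350 to 900 mm from the base axis. Payload 7.2 kg.
Tool frame: the origin (TCP) lies midway between the tips of the shut fingers; the grasp point (between the pads) lies 19 mm behind it (robot.hold_point_z is the distance from the TCP to the grasp point, in mm); z points along the fingers, y is the direction in which the jaws open and shut (so a half turn about z gives the same grasp; the last joint's range is limited). The gripper opens to 85 mm and grips with 20 to 120 N. Pads are 22 mm wide; open, the fingers measure 114 mm over their backs; the gripper's body (76 mm by 85 mm) begins 54 mm behind the grasp point. The pads swing forward as they close: fully open they stand 13 mm farther back than shut.
Start: joints at [1.082, 0.411, -0.013, 1.596, 0.006, 1.134, -0.082], TCP at [255.296, -570.485, 231.297] pointing down, gripper open.
Joint ranges: [-2.95, 2.95], [-0.29, 1.99], [-1.47, 1.44], [0.14, 2.54], [-1.03, 4.17], [0.13, 1.85], [-2.86, 2.86]. Speed limits (rad/s): [2.39, 2.39, 3.01, 3.01, 3.14, 3.14, 3.14].

### API

Orientations are given as a unit quaternion [w, x, y, z].
In Python, from bench import get_obs, grab_frame, order, robot gives the robot as it stands.
- The arm moves only by the shell command python3 -m inch 'ROWS' [FORCE]. ROWS is JSON, a list that holds one entry, the list of rows, each a list of 5 numbers: the shift along the tool's x, y, z in mm, then the turn about the tool's z in rad, then the opening, from -1 (shut) to 1 (fully open), so that 0 is half open. A call has 1 to 20 rows; each row is the pose to reach, as a shift and turn from the pose measured when the call began, along the tool's axes at that moment; what a row does not reach only later rows make up. A row lasts 1/10 s, in which the tool goes at most 50 mm and 8.59 degrees, less where a joint would pass 70% of its speed; a pose out of reach is approached as far as the arm can. A call with a gripper value outside its range is refused whole. The fingers move at their own pace and stop on an object; FORCE is the grip in N (left out, the last holds). Time passes only in rows, so rows that repeat a pose let the fingers close. It gives the time, the measured TCP pose, the force and the opening at its end, in the units of the state.
- get_obs(): the state, without advancing time (a new reading comes with each control period).
- grab_frame(name): name is "scene" or "top"; returns a dict with "pixels" (384x512x3 uint8, red, green, blue), "intrinsics" (3x3 intrinsics, pixels), "rvec" (rotation vector, rad) and "tvec" (3), from world to camera coordinates, as OpenCV has them. Camera axes: x right, y down, z forward; pixel columns grow to the right and rows downward; lengths in mm; the calibration is good to about 2 mm. A picture is of the moment at which its call begins. There is no depth.
- order.job_done(): hands the job in, once; it reports no verdict.
The state is a dict: "t": time; "qpos": joint angles; "dq": joint speeds; "joint_efforts": joint torques, N m; "eef_pos": TCP position; "tcp_rot": TCP orientation; "ft_force": force on the tool from outside, world axes, zero at the start; "wrist_torque": the same for the moment, N m; "finger_gap": opening from 0.0 (shut) to 1.0 (fully open).
Only numpy, scipy, OpenCV 4.12 (cv2) and the standard library are available. Lean on these libraries where they do the work, as an engineer would, in place of code of your own. Each camera call takes 0.05 s, during which the arm holds its last target.

### The job

The yellow-rimmed panel in the UV curing cabinet is cured: pull the amber drop-front down fully open, lay that panel flat in the red tray, glass face up, and stand every dark, silver-rimmed panel from the mat inside the cabinet, one beside another, foot behind the lip and leaning back on the rest bar with its glass face towards the front and its long side running up. Then push the door fully shut and only then press the green start button right down; never press it with the door open, and leave the wooden box, the blue bottle, the screwdriver and the black pouch where they are.

Things in the scene. Friction and masses are not known exactly. Their poses are not given: they have to be found in the camera images.
- cabinet: Fixed white slant-front curing cabinet, 320 (y) x 210 (x) x 136 mm high; origin under its centre, on the table; front to its own -x, facing the robot. In its frame, mm: floor top z 10; side walls 8 thick at y +-156, 127 high behind x -8, sloping 50 degrees with the front; roof x 60 to 110, z 128 to 136, open above between door and roof. Grey switch pod on its side: x -80 to -10, y -160 to -220, 50 high.
- rest_bar (a point): Middle of the rest bar's axis (12 mm diameter, along the cabinet's y), x 28, z 79 mm in the cabinet's frame. A panel leaning properly has its back on this bar, 50 degrees from level, its centre at x -5, z 61. Room for three side by side, centres near y -95, 0 and 95. Fingers holding a panel by the middle of its long sides clear bar and lip
- lip (a point): Middle of the foot lip's upper edge on the bar's side: x -50, z 26 mm in the cabinet's frame. The lip runs across the whole floor, 8 mm thick, 16 high; the panels' lower ends stand on the floor (z 10) just behind it
- door (a joint): Blue-framed, amber-windowed drop-front, hinged at its bottom, 320 wide, 140 long, 10 mm thick, 400 g. 0 = shut (leaning back at 50 degrees from level, like the panels inside), 1.92 rad = fully open (dropped towards the robot onto its stop, free edge 20 degrees above level). Stays where it is left; 5 N at the handle moves it
- door_hinge (a point): Middle of the door's hinge line, which runs along the cabinet's y: x -100, z 20 mm in the cabinet's frame
- door_handle (a point): Centre of the door handle: black barrel, 22 mm diameter, 30 long along the cabinet's y, on a neck beyond the middle of the door's free edge, 166 mm from the hinge line. In the cabinet's frame, mm: shut x -9, z 159 (57 degrees up from level, seen from the hinge); open x -262, z 58. Pinched across its flat ends (30 mm apart) it can turn between the fingers
- start (a joint): Travel of the green start button, 0 = up, 0.006 m = fully down, springs back, 5 N; 0.0035 and more counts as pressed
- start_top (a point): Centre of the green button's top, 28 mm diameter, 68 mm above the table, pressed straight down
- panel1: Dark glass panel with silver rim to be loaded (may be absent): 120 x 46 x 16 mm slab, 150 g, origin at its centre; x along its length, y across its width, z out of its glass face. Starts lying face up on the black mat to the left of the cabinet.
- panel2: As panel1 (may be absent)
- panel3: As panel1 (may be absent)
- cured: Pale blue glass panel with yellow rim, the cured one: 120 x 46 x 16 mm slab, 150 g, origin at its centre; x along its length, y across its width, z out of its glass face. Starts leaning inside the cabinet as described, its x up the slope.
- tray: Loose red tray, 200 (x) x 140 (y) x 16 mm high, walls and floor 5 mm thick, 600 g, right of the cabinet. Origin: centre of its underside
- woodbox: Small wooden box 90 x 60 x 42 mm, origin under its centre; leave alone
- cleaner: Blue bottle, 48 mm diameter, 110 mm high, origin under its centre; leave alone
- driver: Screwdriver, 160 mm long, lying on the table; leave alone
- pouch: Black pouch 160 x 80 x 35 mm, origin under its centre; leave alone
Mind the look-alikes: they are no part of the job. What is shaped like the panel2 but pink is not meant. What is shaped like the cured but purple is not meant.

How it is judged:
By the outcome, as a careful person would: the job done as asked, in the order asked, and still so for the second after the job is handed in, with the robot touching nothing.
Of panel1, panel2, panel3 only 2 to 3 are there at a start; the rules pass over those that are not, and their reading is None.
At some moment in a run one of panel1, panel2, panel3, tray may be knocked a few centimetres aside while the robot is not near it.
Once in a run the grip may slacken for a moment while it holds something.
It also fails if it takes over 210 s, if anything falls off the work surface, if the arm or the gripper's body presses on something with over 40 N, if the wrist force passes 120 N, or if a joint passes its speed limit or range.

## Working session

There is one attempt and no reset: what is moved stays moved. The work goes in short steps, Python scripts to look and compute and a shell command to move; the robot and the scene stay as the last step left them, time stands still between calls to the robot, and variables do not carry over. Pictures are saved under pics/ and viewed, and the job is handed in when it is done.

I'll start by looking at the workspace and the scene.

```bash
ls; mkdir -p pics
python3 - <<'E'
from bench import get_obs, grab_frame, robot
import cv2,numpy as np
o=get_obs(); print({k:(np.round(v,3).tolist() if not isinstance(v,float) else v) for k,v in o.items()}); print(robot, [a for a in dir(robot) if a[0]!='_'])
for n in("scene","top"):
    f=grab_frame(n); cv2.imwrite(f"pics/{n}0.png",cv2.cvtColor(f["pixels"],cv2.COLOR_RGB2BGR)); print(n,np.round(f["intrinsics"],1).tolist(),np.round(f["rvec"],4),np.round(f["tvec"],1))
E
```

```text
pics
{'t': 0.0, 'qpos': [1.082, 0.412, -0.013, 1.597, 0.006, 1.134, -0.082], 'dq': [0.002, 0.001, -0.002, 0.001, -0.001, 0.001, 0.001], 'joint_efforts': [-0.0, -60.063, 0.682, -29.942, 0.014, 0.011, -0.0], 'eef_pos': [255.068, -570.032, 230.442], 'tcp_rot': [-0.001, 0.978, 0.209, -0.0], 'ft_force': [0.439, 0.914, 0.376], 'wrist_torque': [-0.035, -0.016, -0.028], 'finger_gap': 0.9994211912596637}
<Robot object at 0x7fd55f7c3a10> ['PlanningError', 'hold_point_z']
scene [[392.2, 0.0, 260.0], [0.0, 392.2, 194.6], [0.0, 0.0, 1.0]] [ 0.8939  2.5107 -1.1116] [ 408.9 -125.4 1599.3]
top [[443.5, 0.0, 253.6], [0.0, 443.5, 193.9], [0.0, 0.0, 1.0]] [ 2.1038 -2.1565  0.2122] [   6.   521.4 1565.3]
```

View pics/scene0.png

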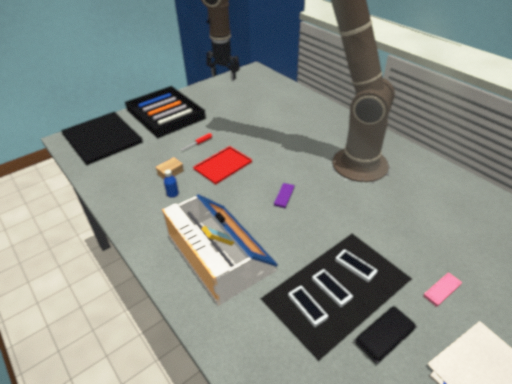

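View pics/top0.png

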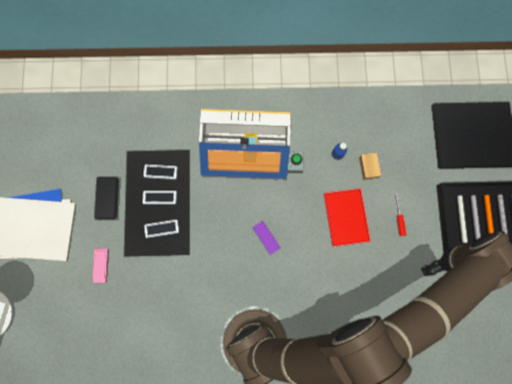

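```bash
cat > h.py <<'E'
import numpy as np, cv2
from scipy.spatial.transform import Rotation as Rn
from bench import get_obs, grab_frame, robot
def cam(n):
    f=grab_frame(n); K=np.array(f["intrinsics"]);R=cv2.Rodrigues(np.array(f["rvec"],float))[0];t=np.array(f["tvec"],float).ravel()
    return dict(im=cv2.cvtColor(f["pixels"],cv2.COLOR_RGB2BGR),K=K,R=R,t=t,rv=np.array(f["rvec"],float))
def proj(c,P):
    return cv2.projectPoints(np.atleast_2d(np.array(P,float)),c["rv"],c["t"],c["K"],None)[0].reshape(-1,2)
def back(c,uv,z):
    uv=np.atleast_2d(np.array(uv,float)); d=np.c_[uv,np.ones(len(uv))]@np.linalg.inv(c["K"]).T@c["R"]; o=-c["R"].T@c["t"]
    return o+d*((z-o[2])/d[:,2])[:,None]
def crop(c,x0,y0,w,h,s,name):
    im=cv2.resize(c["im"][y0:y0+h,x0:x0+w],None,fx=s,fy=s,interpolation=cv2.INTER_CUBIC)
    # tick labels in source pixels
    for u in range((x0//10+1)*10,x0+w,10): 
        cv2.line(im,((u-x0)*s,0),((u-x0)*s,6),(0,255,255),1); 
        if u%20==0: cv2.putText(im,str(u),((u-x0)*s-10,18),0,.4,(0,255,255),1)
    for v in range((y0//10+1)*10,y0+h,10):
        cv2.line(im,(0,(v-y0)*s),(6,(v-y0)*s),(0,255,255),1)
        if v%20==0: cv2.putText(im,str(v),(8,(v-y0)*s+4),0,.4,(0,255,255),1)
    cv2.imwrite("pics/"+name,im)
def yaw():
    o=get_obs();R=Rn.from_quat(o["tcp_rot"],scalar_first=True).as_matrix();return np.arctan2(R[1,0],R[0,0]),R,np.array(o["eef_pos"])
def to(pts,y=None):
    """world TCP targets -> tool-frame shifts from now; y = wanted world yaw (deg) of tool x, mod 180"""
    a,R,p=yaw(); tl=0.
    if y is not None:
        d=np.radians(y)-a; d=(d+np.pi/2)%np.pi-np.pi/2; tl=-d
    o=get_obs(); print("now",np.round(p,1),"yaw",round(np.degrees(a),1),"gap",round(o["finger_gap"],3),"F",np.round(o["ft_force"],1),"t",o["t"],"q7",round(o["qpos"][6],2))
    for P in np.atleast_2d(np.array(pts,float)): print(np.round(P,1),"->",np.round(R.T@(P-p),1),"turn",round(tl,3))
E
python3 - <<'E'
from h import *
c=cam("top"); crop(c,190,95,120,90,6,"t1.png"); crop(c,110,140,100,120,5,"t2.png"); crop(c,310,130,110,120,5,"t3.png")
c=cam("scene"); crop(c,150,180,135,120,5,"s1.png"); crop(c,255,225,170,140,4,"s2.png")
E
```

```text
(no output)
```

View pics/t1.png

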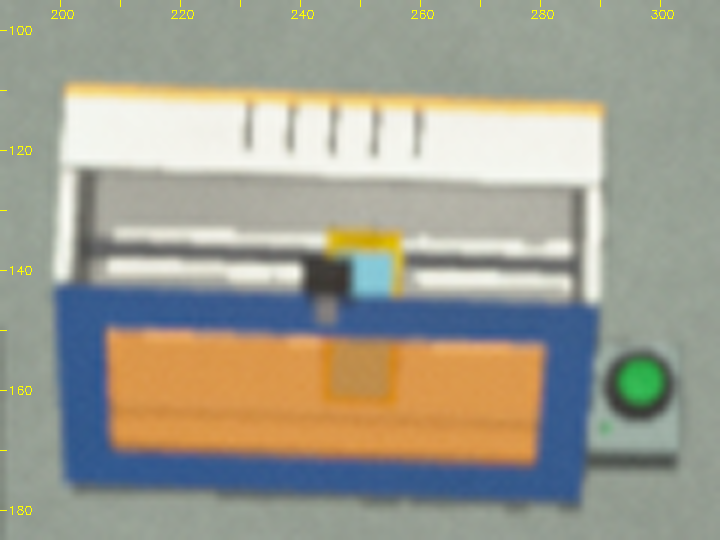

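View pics/t2.png

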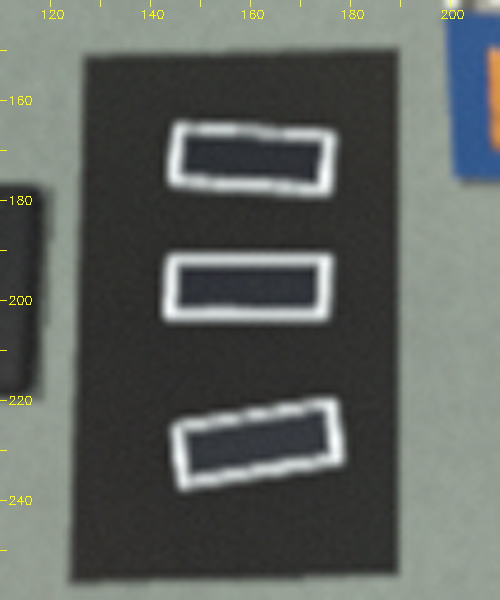

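View pics/t3.png

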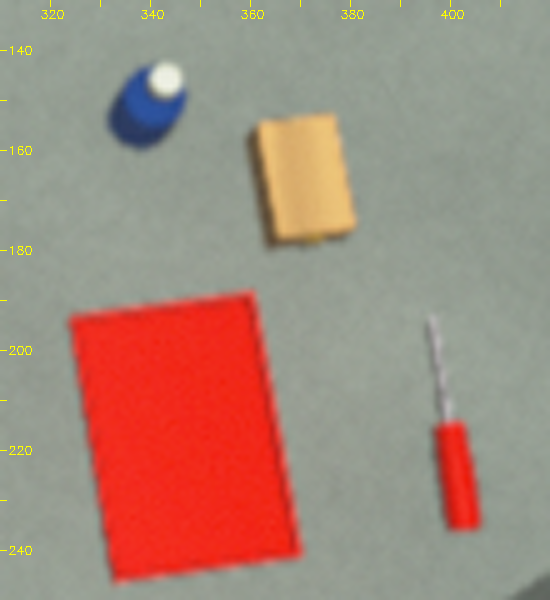

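View pics/s1.png

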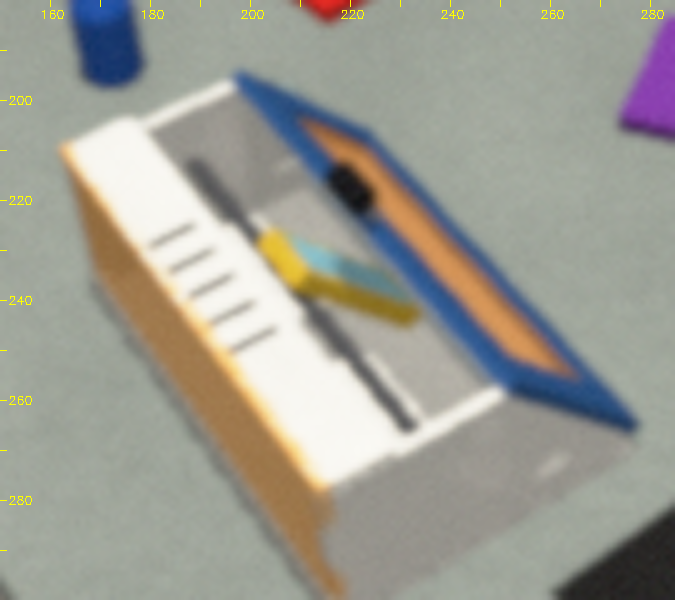

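View pics/s2.png

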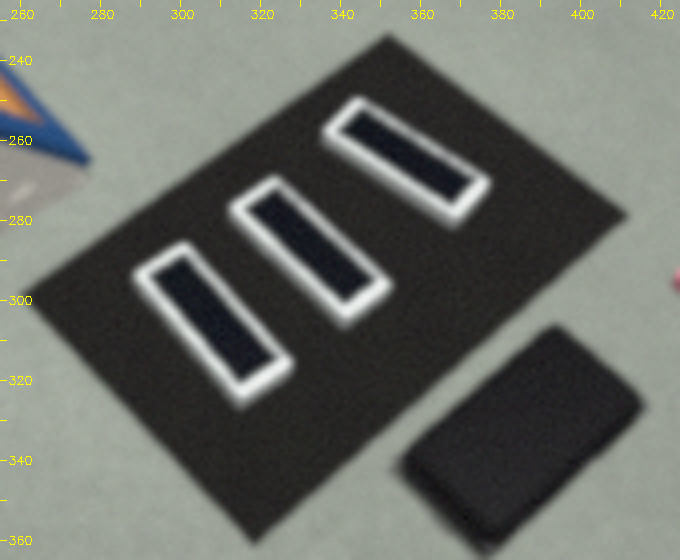

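```bash
cat > fit.py <<'E'
from h import *
from scipy.optimize import least_squares
def fit(obs,x0,free_z=False):
    # obs list of (cam, local pt, uv)
    def pose(p,q): c,s=np.cos(p[2]),np.sin(p[2]); return np.array([p[0]*1000+c*q[0]-s*q[1],p[1]*1000+s*q[0]+c*q[1],q[2]])
    f=lambda p: np.concatenate([proj(c,pose(p,q))[0]-uv for c,q,uv in obs])
    r=least_squares(f,[x0[0]/1e3,x0[1]/1e3,x0[2]],loss="soft_l1"); print("pose",np.round(r.x[:2]*1000,1),"yaw deg",round(np.degrees(r.x[2]),2)); print("res",np.round(r.fun.reshape(-1,2),1).tolist() if len(r.fun)==2*len(obs) else r.fun); return r.x
E
python3 - <<'E'
from fit import *
T=cam("top");S=cam("scene")
print("cams",-T["R"].T@T["t"],-S["R"].T@S["t"])
g=back(T,[[245,140]],100)[0]; print(g)
obs=[(T,(60,160,136),(200.5,123)),(T,(60,-160,136),(290,126)),(T,(110,160,136),(201,111.5)),(T,(110,-160,136),(290,114)),(T,(-9,0,159),(244.3,141)),
(S,(110,-160,136),(163,209.5)),(S,(110,160,136),(215,277)),(S,(-9,0,159),(220,218))]
p=fit(obs,(g[0],g[1],0))
# tray, panels in top
print("tray",np.round(back(T,[[324,193.5],[361,188.5],[370,241],[332.5,246]],16),1).tolist())
for q in ([[145.5,164.5],[177,166],[176,179],[143.5,177]],[[143.5,191],[176.5,191],[176,204],[142.5,204]],[[144.5,225],[177,220],[178.5,233],[147,238]]):
    P=back(T,q,16);c=P.mean(0);u=(P[0]+P[3]-P[1]-P[2])[:2];print("panel",np.round(c,1),"long",np.linalg.norm(u)/2,"w",np.linalg.norm((P[0]+P[1]-P[2]-P[3])[:2])/2,"ang",np.degrees(np.arctan2(u[1],u[0])))
print("button",back(T,[[296.5,158.5]],68))
print("cured top edge",back(T,[[244.5,134.5],[256.7,134.5]],112))
E
```

```text
cams [ 224.51154007   18.28915082 1634.40627877] [1097.42843272  738.05953953  995.80472702]
[709.94760903  19.9111271  100.        ]
pose [696.   21.6] yaw deg -3.2
res [[-0.6, -0.0], [0.2, -0.1], [-0.4, -1.9], [0.4, -1.5], [0.1, 0.2], [-0.1, -0.8], [0.2, 0.2], [1.3, -1.1]]
tray [[522.8, -269.2, 16.0], [538.5, -408.5, 16.0], [342.5, -427.7, 16.0], [327.8, -289.5, 16.0]]
panel [620.5 338.6  16. ] long 119.81433278389771 w 49.12188447348055 ang 85.46267299274291
panel [522.2 340.5  16. ] long 122.69604169429317 w 48.85680557800635 ang 88.63773141851746
panel [405.2 331.2  16. ] long 117.32099184699648 w 48.42868702238454 ang 97.56561568859429
button [[ 645.55063156 -166.52251244   68.        ]]
cured top edge [[726.69797903  21.23401512 112.        ]
 [725.7316548  -22.46252366 112.        ]]
```

```bash
cat > cab.py <<'E'
import numpy as np
C=[696.0,21.6,np.radians(-3.2)]
def W(x,y,z):
    c,s=np.cos(C[2]),np.sin(C[2]); return [C[0]+c*x-s*y,C[1]+s*x+c*y,z]
E
python3 - <<'E'
from h import *; from cab import *
to([W(-9,0,260),W(-9,0,142)],-3.2)
E
```

```text
now [ 255.2 -570.3  231. ] yaw 24.1 gap 1.003 F [-0.6  1.1 -1.3] t 0.3 q7 -0.08
[687.   22.1 260. ] -> [ 636.1 -364.4  -28.8] turn 0.477
[687.   22.1 142. ] -> [ 636.1 -364.3   89.2] turn 0.477
```

```bash
python3 -m inch '[[[100,-60,-40,0.08,1],[200,-115,-60,0.16,1],[300,-172,-60,0.24,1],[400,-229,-60,0.32,1],[500,-286,-60,0.4,1],[580,-332,-50,0.477,1],[636,-364,-29,0.477,1],[636,-364,-29,0.477,1],[636,-364,-29,0.477,1],[636,-364,-29,0.477,1],[636,-364,-29,0.477,1],[636,-364,-29,0.477,1],[636,-364,-29,0.477,1],[636,-364,-29,0.477,1],[636,-364,-29,0.477,1],[636,-364,-29,0.477,1],[636,-364,-29,0.477,1]]]' 40
python3 - <<'E'
from h import *; from cab import *
to([W(-9,0,260),W(-9,0,142)],-3.2)
for n,b in(("scene",(150,120,150,130,5)),("top",(190,80,120,100,6))): crop(cam(n),*b,n+"1.png")
E
```

```text
t: 2.0
eef_pos: [686.9, 22.7, 259.3]
tcp_rot: [-0.0, 1.0, -0.027, -0.001]
ft_force: [-0.6, -0.9, -1.1]
finger_gap: 1.004
now [686.9  22.7 259.3] yaw -3.1 gap 1.004 F [-0.6 -0.9 -1.1] t 2.0 q7 -1.82
[687.   22.1 260. ] -> [ 0.1  0.5 -0.7] turn 0.002
[687.   22.1 142. ] -> [  0.3   0.6 117.3] turn 0.002
```

```bash
true
```

```text
(no output)
```

View pics/scene1.png

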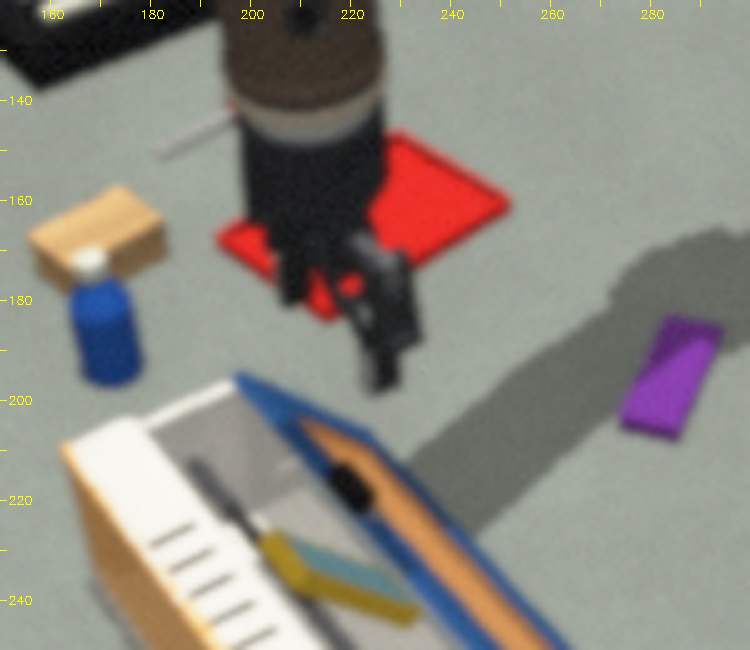

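View pics/top1.png

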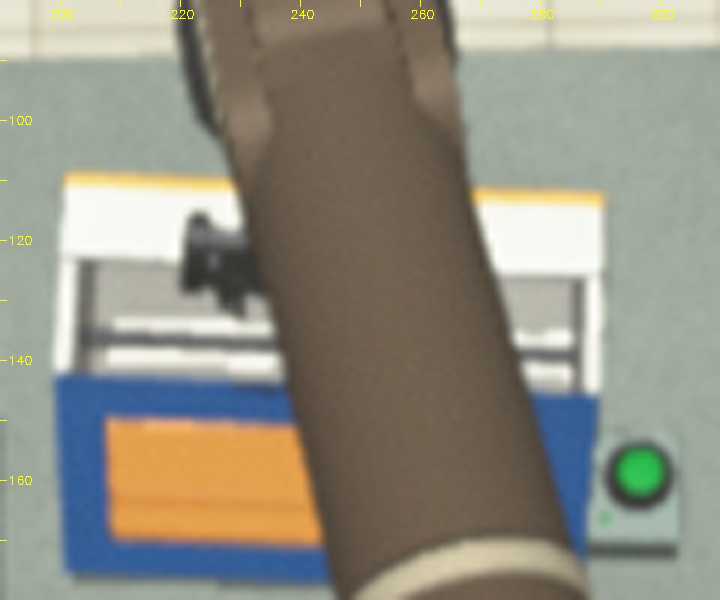

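The fingers straddle the handle's line (scene ~(220,217)). I'll descend and pinch it.

```bash
python3 -m inch '[[[0,0.5,40,0,1],[0,0.5,80,0,1],[0,0.5,105,0,1],[0,0.5,117,0,1],[0,0.5,117,0,1],[0,0.5,117,0,-0.3],[0,0.5,117,0,-0.6],[0,0.5,117,0,-0.9],[0,0.5,117,0,-0.9],[0,0.5,117,0,-0.9],[0,0.5,117,0,-0.9]]]' 30
python3 - <<'E'
from h import *; from cab import *
a,R,p=yaw()
# arc in cabinet: handle angle 57 -> 167
p0=np.array(W(-100+166*np.cos(np.radians(57)),0,20+166*np.sin(np.radians(57))))
print(p,p0)
for th in (64,71,78,85,92,99,106,113,120,127,134,141,148,155,161,165,168):
    q=np.array(W(-100+166*np.cos(np.radians(th)),0,20+166*np.sin(np.radians(th))))
    print(th,np.round(R.T@(q-p0),1))
E
```

```text
t: 3.2
eef_pos: [687.3, 21.0, 144.6]
tcp_rot: [-0.0, 1.0, -0.028, 0.001]
ft_force: [-1.5, 3.2, 6.3]
finger_gap: 0.345
[687.26831814  21.03933234 144.64946955] [686.42503276  22.13532378 159.21931428]
64 [-17.6   0.  -10. ]
71 [-36.3   0.  -17.8]
78 [-55.9   0.  -23.2]
85 [-75.9   0.  -26.3]
92 [-96.2   0.1 -26.8]
99 [-1.163e+02  1.000e-01 -2.490e+01]
106 [-1.361e+02  1.000e-01 -2.060e+01]
113 [-1.553e+02  1.000e-01 -1.380e+01]
120 [-173.4    0.2   -4.8]
127 [-190.3    0.2    6.4]
134 [-2.058e+02  2.000e-01  1.950e+01]
141 [-2.195e+02  2.000e-01  3.440e+01]
148 [-231.3    0.3   50.9]
155 [-241.     0.3   68.7]
161 [-247.5    0.3   84.8]
165 [-250.9    0.3   95.9]
168 [-252.9    0.3  104.3]
```

```bash
python3 -m inch '[[[-8,0,-5,0,-0.9],[-18,0,-10,0,-0.9],[-36,0,-18,0,-0.9],[-56,0,-23,0,-0.9],[-76,0,-26,0,-0.9],[-96,0,-27,0,-0.9],[-116,0,-25,0,-0.9],[-136,0,-21,0,-0.9],[-155,0,-14,0,-0.9],[-164,0,-10,0,-0.9],[-173,0,-5,0,-0.9],[-173,0,-5,0,-0.9]]]'
python3 - <<'E'
from h import *; from cab import *
to([W(-100+166*np.cos(np.radians(t)),0,20-14.5+166*np.sin(np.radians(t))) for t in (120,127,134,141,148,155,161,165,168)],-3.2)
crop(cam("scene"),150,150,150,130,5,"s3.png")
E
```

```text
t: 4.4
eef_pos: [513.0, 31.8, 150.3]
tcp_rot: [-0.001, 1.0, -0.028, 0.0]
ft_force: [-4.2, 4.8, 8.0]
finger_gap: 0.344
now [513.   31.8 150.3] yaw -3.2 gap 0.344 F [-4.2  4.8  8. ] t 4.4 q7 -1.89
[513.3  31.8 149.3] -> [ 0.3 -0.1  1. ] turn -0.0
[496.4  32.8 138.1] -> [-16.6  -0.   12.2] turn -0.0
[481.   33.6 124.9] -> [-32.   -0.   25.3] turn -0.0
[467.4  34.4 110. ] -> [-45.7  -0.   40.3] turn -0.0
[455.6  35.   93.5] -> [-57.5   0.   56.8] turn -0.0
[445.9  35.6  75.7] -> [-67.2   0.   74.6] turn -0.0
[439.4  35.9  59.5] -> [-73.7   0.1  90.7] turn -0.0
[436.1  36.1  48.5] -> [-7.710e+01  1.000e-01  1.018e+02] turn -0.0
[434.   36.2  40. ] -> [-7.920e+01  1.000e-01  1.102e+02] turn -0.0
```

View pics/s3.png

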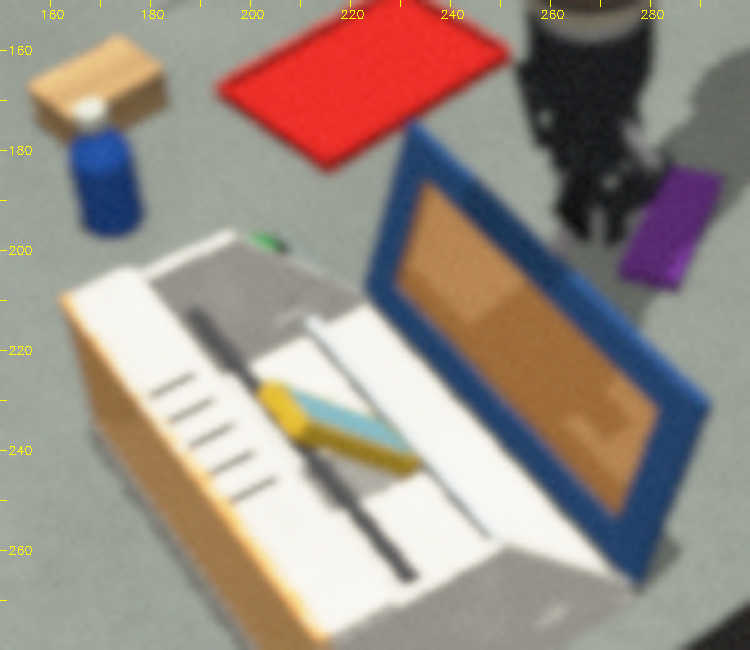

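The door has swung past vertical with the handle held. I'll continue to the stop.

```bash
python3 -m inch '[[[-16.6,0,12,0,-0.9],[-32,0,25,0,-0.9],[-45.7,0,40,0,-0.9],[-57.5,0,57,0,-0.9],[-67,0,75,0,-0.9],[-74,0,91,0,-0.9],[-77,0,102,0,-0.9],[-79,0,108,0,-0.9],[-79,0,110,0,-0.9],[-79,0,110,0,-0.9]]]'
python3 - <<'E'
from h import *; from cab import *
to([W(-262,0,58-14.5)],-3.2)
E
python3 -m inch '[[[0,0,0,0,0.2],[0,0,0,0,1],[0,0,0,0,1],[0,0,0,0,1],[0,0,-50,0,1],[0,0,-100,0,1],[0,0,-150,0,1],[0,0,-200,0,1],[0,0,-210,0,1]]]'
python3 - <<'E'
from h import *; from cab import *
to([W(-5,-15,200)],-3.2)
crop(cam("scene"),150,150,150,130,5,"s4.png"); crop(cam("top"),190,95,120,120,5,"t4.png")
E
```

```text
t: 5.45
eef_pos: [431.5, 36.8, 39.7]
tcp_rot: [-0.0, 1.0, -0.027, -0.002]
ft_force: [-4.9, 4.8, -0.9]
finger_gap: 0.344
now [431.5  36.8  39.7] yaw -3.1 gap 0.344 F [-4.9  4.8 -0.9] t 5.45 q7 -1.99
[434.4  36.2  43.5] -> [ 2.9  0.4 -3.8] turn 0.001
t: 6.35
eef_pos: [434.9, 36.9, 255.3]
tcp_rot: [-0.001, 1.0, -0.028, 0.002]
ft_force: [0.8, -0.1, -0.4]
finger_gap: 1.002
now [434.9  36.9 255.3] yaw -3.2 gap 1.002 F [ 0.8 -0.1 -0.4] t 6.35 q7 -1.85
[690.2   6.9 200. ] -> [256.2  16.   56.6] turn 0.001
```

View pics/s4.png

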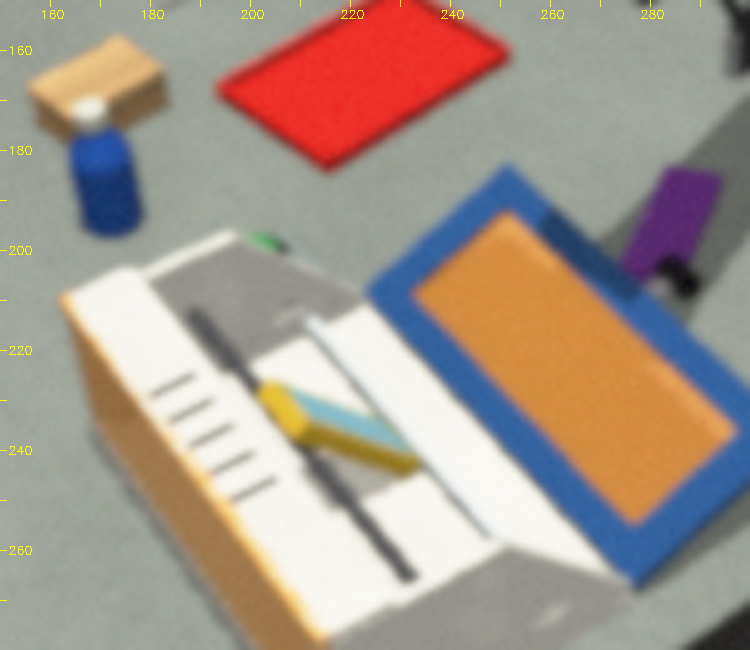

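View pics/t4.png

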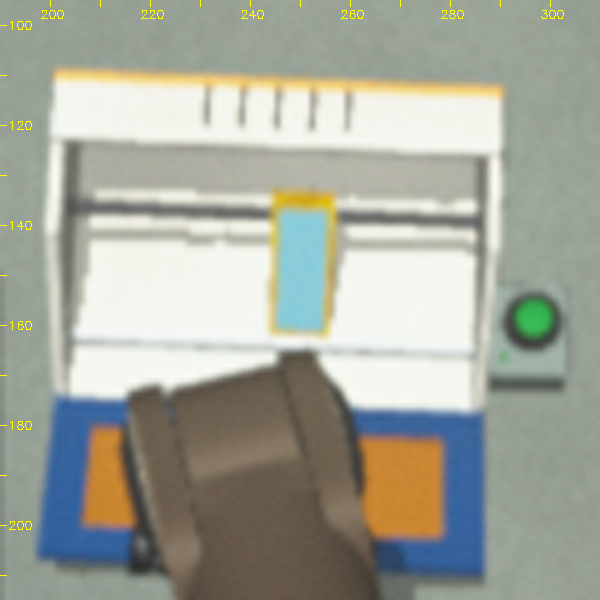

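Run:
```python
from fit import *; from cab import *
T=cam("top");S=cam("scene")
print("handle pred",proj(S,[W(-262,0,58)]), "axis top")
c5,s5=np.cos(np.radians(50)),np.sin(np.radians(50))
def L(a,w,n): # along slope, width, normal
    return (a*c5-n*s5, w, a*s5+n*c5+61)
obs=[(T,L(60,23,-8),(244.7,133.3)),(T,L(60,-23,-8),(256.8,133.7)),(T,L(-60,23,8),(243.7,161.7)),(T,L(-60,-23,8),(255,162.2))]
p=fit(obs,(690,0,0)); 
obs+=[(S,L(60,23,8),(210.5,235)),(S,L(60,-23,8),(206.5,226)),(S,L(-60,23,8),(234,241))]
p=fit(obs,(690,0,0)); print(W(-5,0,61),W(-5,-22,61))
to([[p[0]*1000,p[1]*1000,180],[p[0]*1000,p[1]*1000,61-19]],-3.2)
```

```text
handle pred [[286.96083195 205.89202446]] axis top
pose [691.1   2.1] yaw deg -4.55
res [[-0.3, -0.8], [0.3, -0.5], [-0.5, 0.6], [0.5, 0.7]]
pose [692.9   2. ] yaw deg -3.59
res [[-0.5, -1.1], [0.1, -1.1], [-0.3, 0.2], [0.7, 0.2], [1.4, -1.1], [-2.1, -1.1], [1.3, 1.4]]
[np.float64(691.0077961790901), np.float64(21.87910752496582), 61] [np.float64(689.7797230692405), np.float64(-0.0865892870377607), 61]
now [431.7  36.3 248.6] yaw -3.2 gap 1.002 F [0.2 0.6 0.1] t 6.55 q7 -1.85
[692.9   2.  180. ] -> [263.   19.9  67.1] turn 0.001
[692.9   2.   42. ] -> [263.8  20.  205.1] turn 0.001
```

```bash
python3 -m inch '[[[50,4,0,0,1],[100,8,0,0,1],[150,12,0,0,1],[200,16,0,0,1],[240,19,0,0,1],[261,20,20,0,1],[261,20,67,0,1],[261,20,110,0,1],[261,20,150,0,1],[261,20,190,0,1],[261,20,209,0,1],[261,20,209,0,1]]]' 40
python3 - <<'E'
from h import *; from cab import *
to([[691,1.7,39]],-3.2)
crop(cam("scene"),150,150,150,130,5,"s5.png")
E
```

```text
t: 7.75
eef_pos: [685.5, 2.1, 31.3]
tcp_rot: [0.0, 1.0, -0.027, -0.008]
ft_force: [-0.2, 0.5, 0.7]
finger_gap: 1.001
now [685.5   2.1  31.3] yaw -3.1 gap 1.001 F [-0.2  0.5  0.7] t 7.75 q7 -1.83
[691.    1.7  39. ] -> [ 5.4  0.1 -7.8] turn 0.001
```

View pics/s5.png

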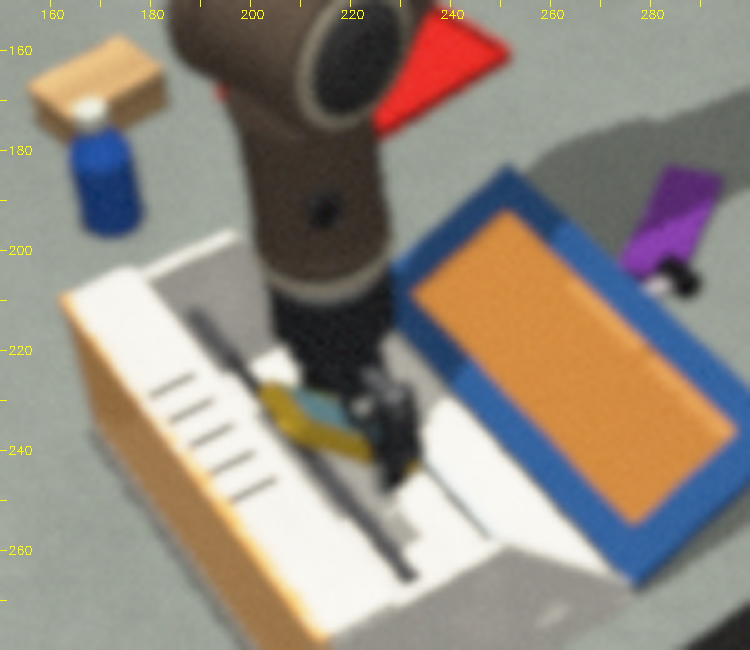

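Fingers straddle the yellow-rimmed panel; centring slightly, then gripping and testing with a small lift.

```bash
python3 -m inch '[[[5.4,0,-7,0,1],[5.4,0,-7,0,1],[5.4,0,-7,0,0.2],[5.4,0,-7,0,-0.2],[5.4,0,-7,0,-0.3],[5.4,0,-7,0,-0.3],[5.4,0,-7,0,-0.3],[5.4,0,-7,0,-0.3]]]' 50
python3 -m inch '[[[0,0,-15,0,-0.3],[0,0,-40,0,-0.3],[0,0,-80,0,-0.3],[0,0,-120,0,-0.3],[0,0,-160,0,-0.3],[0,0,-200,0,-0.3],[0,0,-200,0,-0.3]]]'
python3 - <<'E'
from h import *; from cab import *
to([[691,1.7,39]],-3.2)
crop(cam("scene"),150,100,150,130,5,"s6.png")
E
```

```text
t: 8.6
eef_pos: [693.2, 1.7, 42.0]
tcp_rot: [-0.0, 1.0, -0.027, -0.006]
ft_force: [-2.2, -0.5, 5.2]
finger_gap: 0.533
t: 9.3
eef_pos: [698.1, 2.1, 250.0]
tcp_rot: [-0.001, 1.0, -0.027, -0.0]
ft_force: [0.0, 0.4, -0.7]
finger_gap: 0.53
now [698.1   2.1 250. ] yaw -3.1 gap 0.53 F [ 0.   0.4 -0.7] t 9.3 q7 -1.79
[691.    1.7  39. ] -> [ -6.9   1.  211. ] turn 0.001
```

View pics/s6.png

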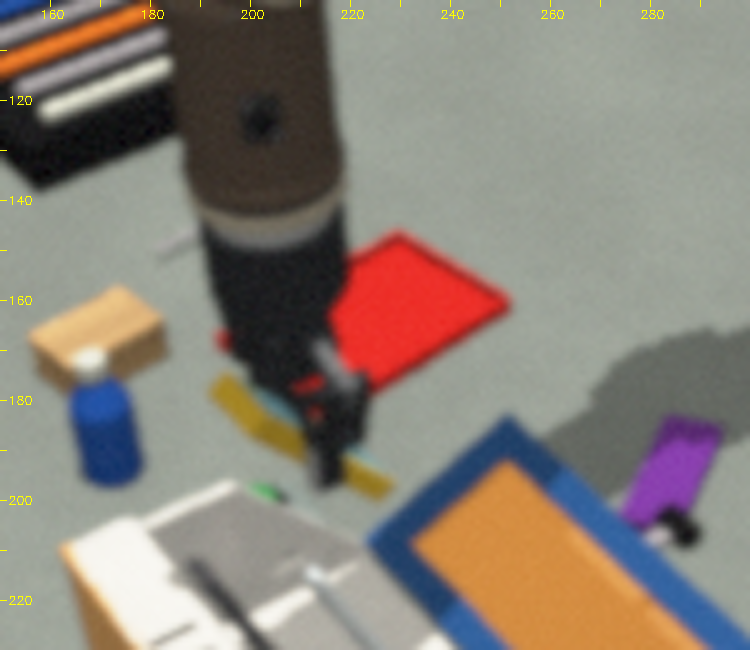

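Held at about its 50° tilt. Carrying it above the tray, turning to the tray's 5.8°.

Run:
```python
from h import *; from cab import *
to([[425,-350,230],[425,-350,60]],5.8)
```

```text
now [696.8   2.  246.5] yaw -3.1 gap 0.528 F [-0.1  0.2 -1.4] t 9.35 q7 -1.79
[ 425. -350.  230.] -> [-252.1  366.3   17.6] turn -0.156
[ 425. -350.   60.] -> [-251.2  366.4  187.6] turn -0.156
```

```bash
python3 -m inch '[[[-20,30,0,0,-0.3],[-45,65,0,-0.03,-0.3],[-71,103,0,-0.06,-0.3],[-97,141,0,-0.09,-0.3],[-123,179,0,-0.12,-0.3],[-149,217,0,-0.156,-0.3],[-175,255,0,-0.156,-0.3],[-201,293,0,-0.156,-0.3],[-227,331,5,-0.156,-0.3],[-243,355,15,-0.156,-0.3],[-252,366,18,-0.156,-0.3],[-252,366,18,-0.156,-0.3],[-252,366,18,-0.156,-0.3]]]'
python3 - <<'E'
from h import *; from cab import *
S=cam("scene");T=cam("top")
crop(S,180,90,120,110,5,"s7.png"); crop(T,310,170,90,90,6,"t7.png")
to([[425,-350,100],[425,-350,60],[425,-350,42],[446,-348,4]],5.8)
E
```

```text
t: 10.65
eef_pos: [426.1, -348.1, 229.5]
tcp_rot: [-0.001, 0.999, 0.051, -0.002]
ft_force: [0.6, 0.3, -1.4]
finger_gap: 0.533
now [ 426.8 -347.8  229.8] yaw 6.0 gap 0.531 F [ 0.4 -0.1 -2.1] t 10.75 q7 -0.92
[ 425. -350.  100.] -> [ -1.5   2.3 129.8] turn 0.003
[ 425. -350.   60.] -> [ -1.3   2.4 169.8] turn 0.003
[ 425. -350.   42.] -> [ -1.2   2.4 187.8] turn 0.003
[ 446. -348.    4.] -> [ 20.    2.7 225.7] turn 0.003
```

View pics/s7.png

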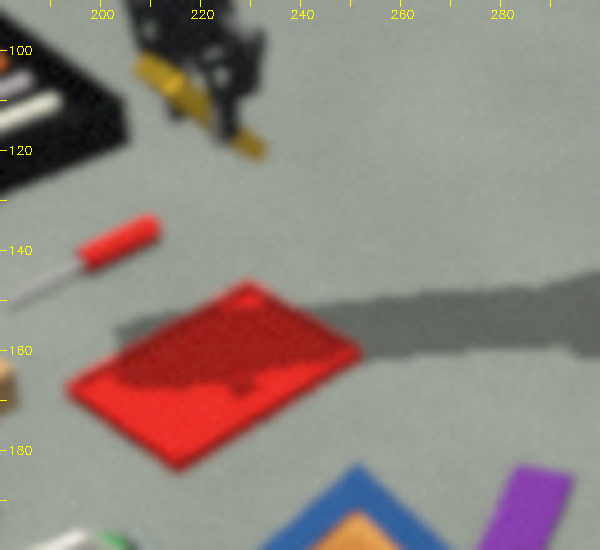

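View pics/t7.png

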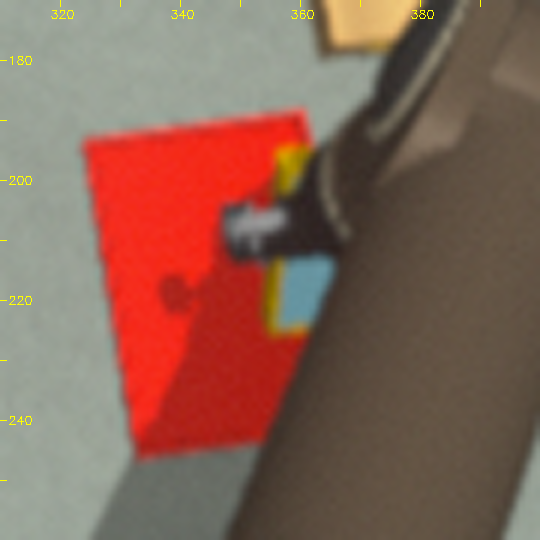

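Tray still at (324–370, 188–246); panel held. Lowering, foot first, feeding forward as it rotates flat.

```bash
python3 -m inch '[[[-1,2,45,0,-0.3],[-1,2,90,0,-0.3],[-1,2,130,0,-0.3],[-1,2,160,0,-0.3],[-1,2,180,0,-0.3],[-1,2,188,0,-0.3],[3,2,194,0,-0.3],[7,2,200,0,-0.3],[11,2,206,0,-0.3],[14,2,211,0,-0.3]]]' 30
python3 - <<'E'
from h import *; from cab import *
S=cam("scene")
crop(S,180,90,120,110,5,"s8.png")
to([[446,-348,4]],5.8)
E
```

```text
t: 11.75
eef_pos: [443.9, -347.1, 21.4]
tcp_rot: [-0.0, 0.999, 0.053, 0.0]
ft_force: [2.8, 5.0, 12.9]
finger_gap: 0.533
now [ 444.3 -347.    20.8] yaw 6.1 gap 0.532 F [ 3.   4.2 10.7] t 11.8 q7 -0.98
[ 446. -348.    4.] -> [ 1.6  1.2 16.8] turn 0.006
```

View pics/s8.png

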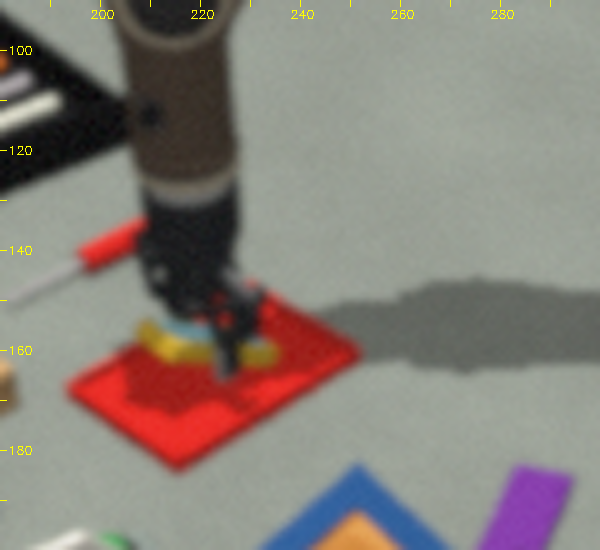

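It is rotating flat under about 12 N. Continuing down gently.

```bash
python3 -m inch '[[[1,0,4,0,-0.3],[2,0,8,0,-0.3],[3,0,11,0,-0.3],[4,0,14,0,-0.3],[4,0,16,0,-0.3],[4,0,17,0,-0.3],[4,0,17,0,-0.3]]]'
python3 - <<'E'
from h import *; from cab import *
S=cam("scene")
crop(S,180,90,120,110,5,"s9.png")
to([[446,-348,0]],5.8)
E
```

```text
t: 12.5
eef_pos: [453.4, -346.3, 7.0]
tcp_rot: [0.001, 0.999, 0.055, 0.004]
ft_force: [3.7, 3.2, 8.6]
finger_gap: 0.526
now [ 453.3 -346.3    7. ] yaw 6.2 gap 0.533 F [4.1 2.3 7.6] t 12.55 q7 -0.99
[ 446. -348.    0.] -> [-7.5  0.8  6.9] turn 0.008
```

View pics/s9.png

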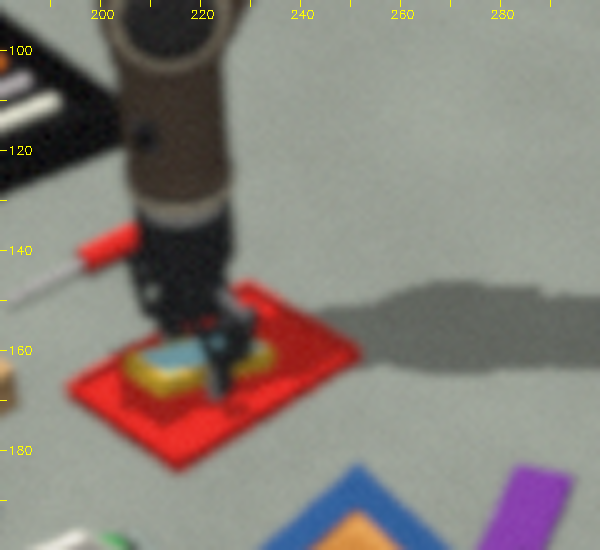

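```bash
python3 -m inch '[[[-1,0,3,0,-0.3],[-1,0,5,0,-0.3],[-1,0,5,0,0.2],[-1,0,5,0,0.8],[-1,0,4,0,0.8],[-1,0,-10,0,0.8],[-1,0,-50,0,0.8],[-1,0,-100,0,0.8],[-1,0,-150,0,0.8],[-1,0,-200,0,0.8],[-1,0,-240,0,0.8]]]'
python3 - <<'E'
from h import *; from cab import *
S=cam("scene");T=cam("top")
crop(S,180,90,120,110,5,"s10.png");crop(T,300,170,110,90,6,"t10.png")
to([[522,340,240]],1)
E
```

```text
t: 13.65
eef_pos: [450.5, -346.1, 251.5]
tcp_rot: [0.002, 0.998, 0.054, 0.006]
ft_force: [1.3, -0.7, -0.1]
finger_gap: 0.901
now [ 452.7 -347.6  254.7] yaw 6.2 gap 0.899 F [-0.1  0.2 -0.1] t 13.75 q7 -0.93
[522. 340. 240.] -> [ 143.3 -676.1   10.1] turn 0.091
```

View pics/s10.png

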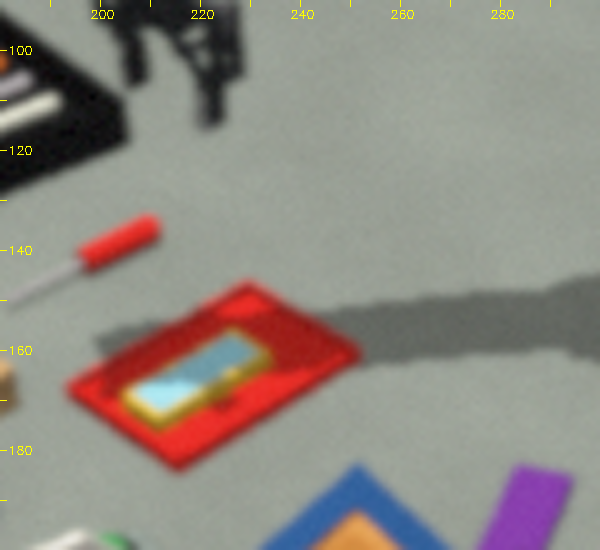

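View pics/t10.png

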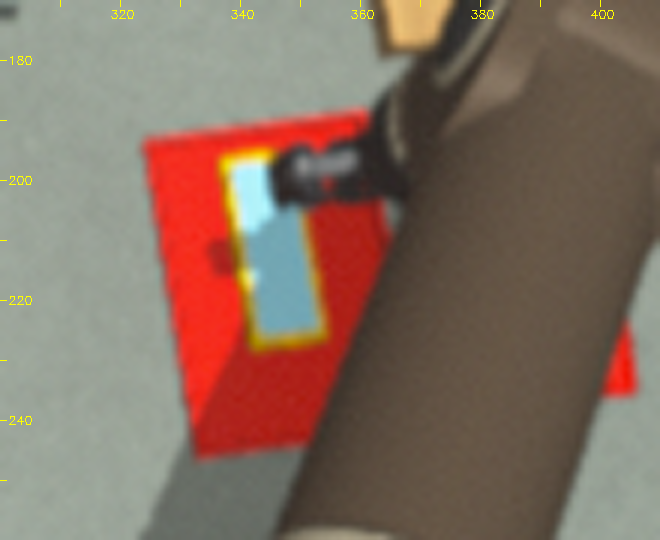

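The cured panel lies flat in the tray, glass up (top view ~(346,212)). Next: the silver panels. First check where they are now, arm moved partway.

```bash
sed -i 's/def to(pts,y=None):/def to(pts,y=None,mod=True):/; s/d=(d+np.pi\/2)%np.pi-np.pi\/2; tl=-d/d=((d+np.pi\/2)%np.pi-np.pi\/2 if mod else (d+np.pi)%(2*np.pi)-np.pi); tl=-d/' h.py
cat >> h.py <<'E'
def panels(T):
    "silver rims on the mat region, by bright mask + minAreaRect, at z=16"
    im=T["im"]; m=np.zeros(im.shape[:2],np.uint8); m[152:256,125:190]=((im[152:256,125:190].min(2)>140)*255).astype(np.uint8)
    cs,_=cv2.findContours(m,cv2.RETR_EXTERNAL,cv2.CHAIN_APPROX_NONE)
    for k in cs:
        if cv2.contourArea(k)<100: continue
        b=cv2.boxPoints(cv2.minAreaRect(k)); P=back(T,b,16)[:,:2]; e=[P[1]-P[0],P[2]-P[1]]; u=max(e,key=np.linalg.norm); w=min(e,key=np.linalg.norm)
        print("panel px",np.round(b.mean(0),1),"world",np.round(P.mean(0),1),"L",round(np.linalg.norm(u)),"W",round(np.linalg.norm(w)),"ang",round(np.degrees(np.arctan2(u[1],u[0]))%180,1))
E
python3 -m inch '[[[10,-45,0,0,0.8],[20,-90,0,0,0.8],[30,-140,0,-0.1,0.8],[40,-190,0,-0.2,0.8],[52,-240,0,-0.3,0.8],[62,-290,0,-0.4,0.8],[73,-340,0,-0.5,0.8],[83,-390,0,-0.6,0.8],[93,-435,0,-0.7,0.8],[100,-480,0,-0.8,0.8]]]'
python3 - <<'E'
from h import *; from cab import *
T=cam("top"); panels(T); cv2.imwrite("pics/t11.png",T["im"])
to([[522,340,240]],88.6)
E
```

```text
t: 14.75
eef_pos: [499.8, 142.3, 251.8]
tcp_rot: [0.008, 0.898, 0.441, 0.006]
ft_force: [0.1, -0.4, 0.6]
finger_gap: 0.902
panel px [161.1 228.3] world [408.  333.7] L 123 W 49 ang 97.7
panel px [159.5 197. ] world [524.1 341. ] L 122 W 45 ang 88.6
now [498.8 151.6 252.2] yaw 53.1 gap 0.901 F [-0.1  7.5  1.4] t 14.8 q7 -1.19
[522. 340. 240.] -> [164.5 -94.6  12.1] turn -0.619
```

View pics/t11.png

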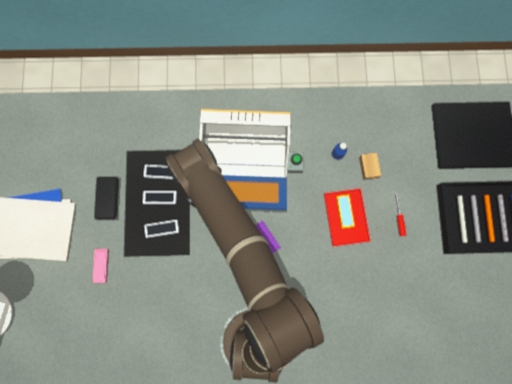

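Top view: silver panels at (157,171, partly hidden), (159,197), (161,228); the pink look-alike at (100,265) and purple at (266,237) are off the mat and not meant. Taking the middle panel.

```bash
python3 -m inch '[[[35,-20,0,-0.12,0.6],[75,-42,0,-0.24,0.6],[115,-65,0,-0.36,0.6],[150,-85,0,-0.48,0.6],[165,-95,12,-0.619,0.6],[165,-95,20,-0.619,0.6],[165,-95,60,-0.619,0.6],[165,-95,100,-0.619,0.6],[165,-95,140,-0.619,0.6],[165,-95,160,-0.619,0.6],[165,-95,160,-0.619,0.6],[165,-95,160,-0.619,0.6]]]'
python3 - <<'E'
from h import *; from cab import *
to([[523,340.7,-1]],88.6,False)
crop(cam("scene"),260,180,150,130,5,"s12.png")
E
```

```text
t: 16.0
eef_pos: [525.2, 339.2, 92.8]
tcp_rot: [0.008, 0.717, 0.697, 0.006]
ft_force: [1.3, 1.1, 0.8]
finger_gap: 0.801
now [525.2 339.2  92.8] yaw 88.4 gap 0.801 F [1.3 1.1 0.8] t 16.0 q7 -1.06
[523.  340.7  -1. ] -> [ 1.7 -4.1 93.7] turn -0.003
```

View pics/s12.png

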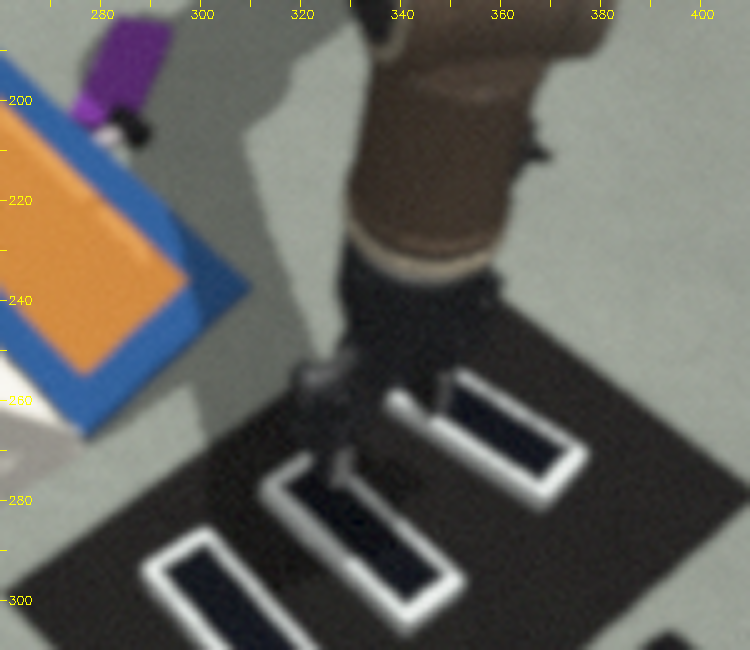

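```bash
python3 -m inch '[[[1.7,-4,40,0,0.6],[1.7,-4,75,0,0.6],[1.7,-4,90,0,0.6],[1.7,-4,94,0,0.6],[1.7,-4,94,0,0.6],[1.7,-4,94,0,0],[1.7,-4,94,0,-0.3],[1.7,-4,94,0,-0.3],[1.7,-4,94,0,-0.3],[1.7,-4,94,0,-0.3]]]' 50
python3 -m inch '[[[0,0,-10,0,-0.3],[0,0,-40,0,-0.3],[0,0,-80,0,-0.3],[0,0,-130,0,-0.3],[0,0,-180,0,-0.3],[0,0,-230,0,-0.3],[0,0,-250,0,-0.3]]]' 50
python3 - <<'E'
from h import *; from cab import *
to([W(-12,0,230)],-3.2,False)
crop(cam("scene"),230,120,180,180,4,"s13.png")
E
```

```text
t: 17.05
eef_pos: [524.7, 342.5, 1.8]
tcp_rot: [0.008, 0.716, 0.698, 0.008]
ft_force: [-0.4, -0.3, 6.5]
finger_gap: 0.524
t: 17.75
eef_pos: [519.5, 344.3, 258.8]
tcp_rot: [0.009, 0.716, 0.698, 0.012]
ft_force: [0.4, 0.5, -0.8]
finger_gap: 0.522
now [519.5 344.3 258.8] yaw 88.5 gap 0.522 F [ 0.4  0.5 -0.8] t 17.75 q7 -0.97
[684.   22.3 230. ] -> [-317.8  172.    32.4] turn 1.601
```

View pics/s13.png

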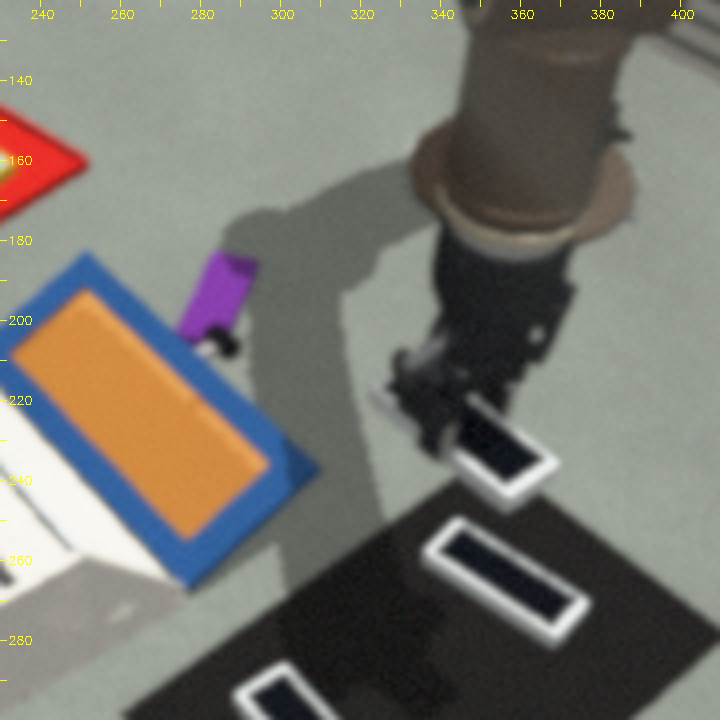

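Run:
```python
from h import *; from cab import *
to([W(-12,-95,230)],-3.2,False)
```

```text
now [520.  344.8 260.3] yaw 88.5 gap 0.524 F [0.  1.1 1.3] t 17.8 q7 -0.97
[678.7 -72.6 230. ] -> [-413.2  168.6   33.2] turn 1.6
```

```bash
python3 -m inch '[[[-30,12,0,0.1,-0.3],[-60,24,0,0.22,-0.3],[-96,38,0,0.34,-0.3],[-132,53,0,0.46,-0.3],[-168,68,0,0.58,-0.3],[-204,83,0,0.7,-0.3],[-240,98,0,0.82,-0.3],[-276,113,0,0.94,-0.3],[-312,127,0,1.06,-0.3],[-348,142,5,1.18,-0.3],[-384,156,10,1.3,-0.3],[-413,169,20,1.42,-0.3],[-413,169,33,1.54,-0.3],[-413,169,33,1.6,-0.3],[-413,169,33,1.6,-0.3],[-413,169,33,1.6,-0.3]]]'
python3 - <<'E'
from h import *; from cab import *
T=cam("top");S=cam("scene"); panels(T)
crop(S,140,130,150,130,5,"s14.png"); crop(T,190,80,120,100,6,"t14.png")
to([W(-12,-95,230),W(-12,-95,110),W(-12,-95,85)],-3.2,False)
E
```

```text
t: 19.4
eef_pos: [679.0, -71.9, 230.8]
tcp_rot: [-0.003, 1.0, -0.026, 0.016]
ft_force: [0.3, -0.3, -1.0]
finger_gap: 0.521
panel px [161.  228.3] world [407.9 334. ] L 124 W 49 ang 97.7
panel px [160.  171.3] world [621.7 340.5] L 122 W 49 ang 85.2
now [679.2 -72.  230.9] yaw -3.1 gap 0.52 F [ 0.2 -0.1 -1.2] t 19.5 q7 -1.69
[678.7 -72.6 230. ] -> [-0.5  0.6  0.9] turn 0.002
[678.7 -72.6 110. ] -> [ -4.4   1.4 120.8] turn 0.002
[678.7 -72.6  85. ] -> [ -5.2   1.6 145.8] turn 0.002
```

View pics/s14.png

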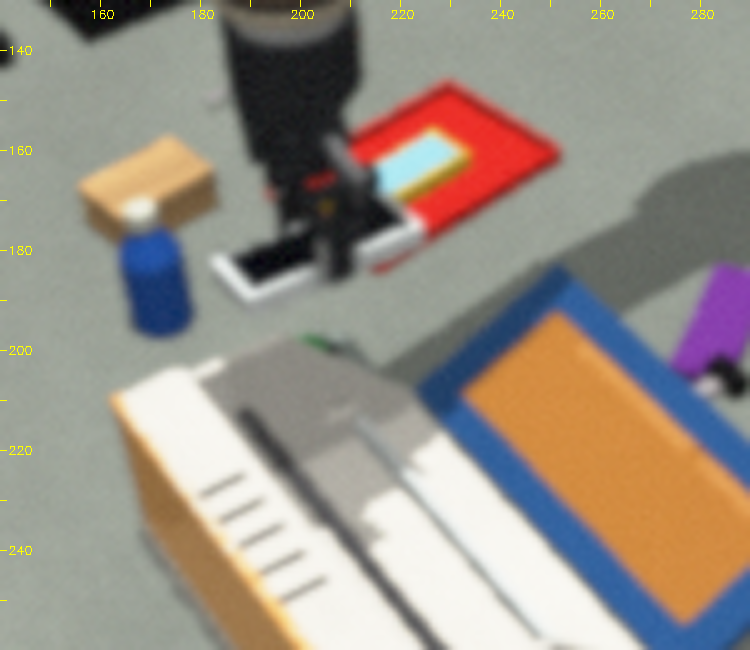

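View pics/t14.png

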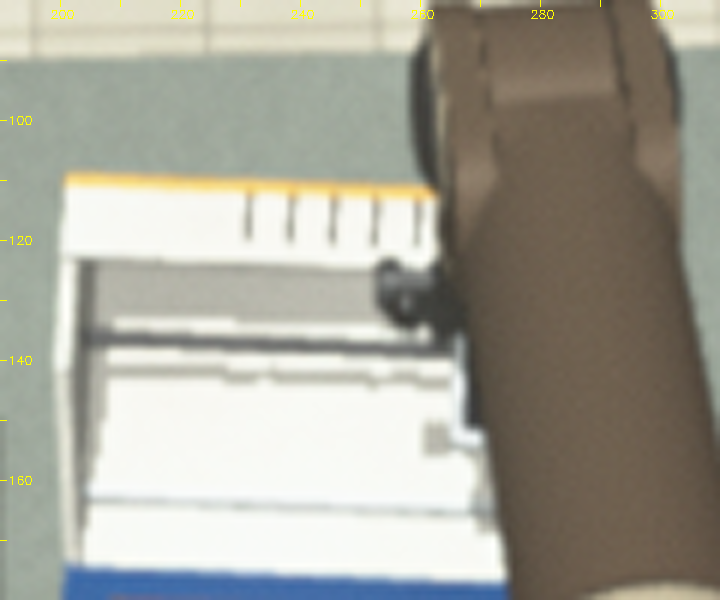

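Panel level and centred, held. Descending past the roof to just above the rest bar.

```bash
python3 -m inch '[[[-1,1,40,0,-0.3],[-3,1,80,0,-0.3],[-4.4,1.4,110,0,-0.3],[-5,1.5,132,0,-0.3],[-5,1.5,134,0,-0.3],[-5,1.5,134,0,-0.3]]]' 40
python3 - <<'E'
from h import *; from cab import *
T=cam("top");S=cam("scene")
crop(S,140,130,150,130,5,"s15.png")
to([W(-12,-95,86),W(-10,-95,78),W(-8,-95,70),W(-6,-95,62),W(-5,-95,57),W(-9,-95,52)],-3.2,False)
E
```

```text
t: 20.1
eef_pos: [678.6, -72.3, 97.2]
tcp_rot: [-0.003, 1.0, -0.026, 0.016]
ft_force: [0.3, 0.1, -0.6]
finger_gap: 0.523
now [679.7 -72.5  98.7] yaw -3.0 gap 0.521 F [-0.   1.2 -0.7] t 20.2 q7 -1.73
[678.7 -72.6  86. ] -> [-1.4  0.3 12.7] turn 0.003
[680.7 -72.7  78. ] -> [ 0.3  0.3 20.8] turn 0.003
[682.7 -72.8  70. ] -> [ 2.1  0.4 28.8] turn 0.003
[684.7 -72.9  62. ] -> [ 3.8  0.5 36.9] turn 0.003
[685.7 -73.   57. ] -> [ 4.6  0.5 41.9] turn 0.003
[681.7 -72.7  52. ] -> [ 0.4  0.5 46.8] turn 0.003
```

View pics/s15.png

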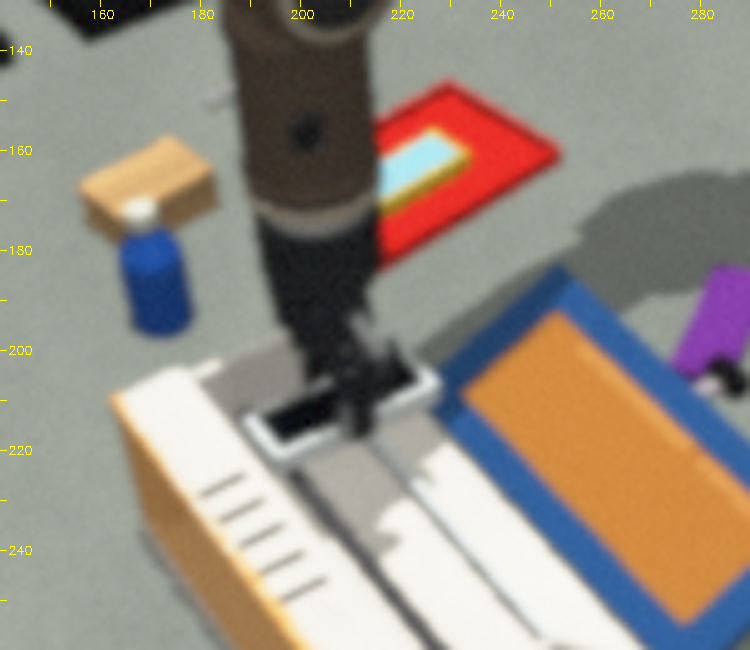

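```bash
python3 -m inch '[[[-1,0,7,0,-0.3],[-1,0,13,0,-0.3],[0,0,17,0,-0.3],[0,0,21,0,-0.3],[1,0,25,0,-0.3],[2,0,29,0,-0.3],[2,0,29,0,-0.3]]]' 30
python3 - <<'E'
from h import *; from cab import *
T=cam("top");S=cam("scene")
crop(S,140,130,150,130,5,"s16.png")
to([W(-8,-95,70),W(-6,-95,62),W(-5,-95,57),W(-9,-95,52)],-3.2,False)
E
```

```text
t: 20.9
eef_pos: [680.3, -72.2, 69.8]
tcp_rot: [-0.003, 1.0, -0.027, 0.015]
ft_force: [-11.3, 0.1, 9.5]
finger_gap: 0.525
now [680.3 -72.2  69.9] yaw -3.0 gap 0.519 F [-11.1   0.2   8.5] t 21.0 q7 -1.74
[682.7 -72.8  70. ] -> [ 2.4  0.5 -0. ] turn 0.003
[684.7 -72.9  62. ] -> [4.2 0.5 8.1] turn 0.003
[685.7 -73.   57. ] -> [ 5.   0.6 13.1] turn 0.003
[681.7 -72.7  52. ] -> [ 0.8  0.6 18. ] turn 0.003
```

View pics/s16.png

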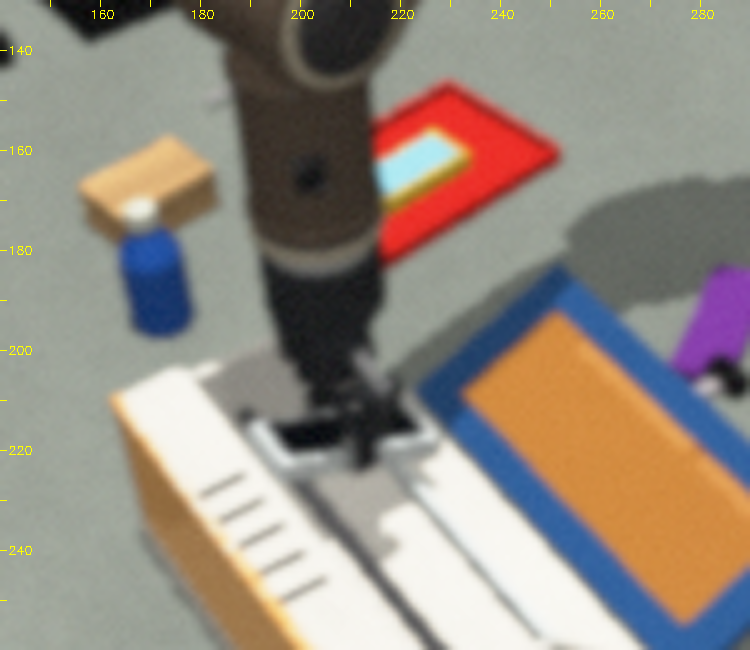

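```bash
python3 -m inch '[[[3,0,3,0,-0.3],[5,0,6,0,-0.3],[6,0,9,0,-0.3],[7,0,12,0,-0.3],[7,0,12,0,-0.3]]]' 30
python3 - <<'E'
from h import *; from cab import *
T=cam("top");S=cam("scene")
crop(S,140,130,150,130,5,"s17.png")
to([W(-5,-95,57),W(-9,-95,52)],-3.2,False)
E
```

```text
t: 21.5
eef_pos: [683.7, -72.1, 58.9]
tcp_rot: [-0.003, 1.0, -0.026, 0.011]
ft_force: [-20.3, 3.1, 18.3]
finger_gap: 0.527
now [683.7 -72.1  58.8] yaw -3.0 gap 0.526 F [-19.2   1.3  17.3] t 21.6 q7 -1.74
[685.7 -73.   57. ] -> [2.  0.8 1.9] turn 0.003
[681.7 -72.7  52. ] -> [-2.1  0.8  6.8] turn 0.003
```

View pics/s17.png

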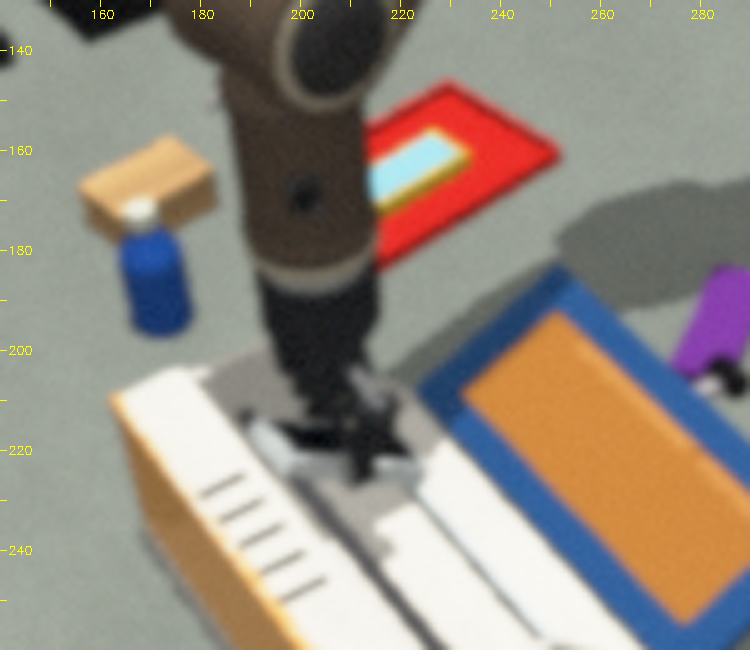

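```bash
python3 -m inch '[[[2,0,2,0,-0.3],[2,0,4,0,-0.3],[1,0,6,0,-0.3],[0,0,8,0,-0.3],[-1,0,9,0,-0.3],[-1,0,9,0,-0.3]]]' 25
python3 - <<'E'
from h import *; from cab import *
T=cam("top");S=cam("scene")
crop(S,160,180,90,80,8,"s18.png")
to([W(-5,-95,57),W(-9,-95,52)],-3.2,False)
E
```

```text
t: 22.2
eef_pos: [683.8, -72.1, 58.4]
tcp_rot: [-0.002, 1.0, -0.027, 0.013]
ft_force: [-26.6, 0.5, 56.9]
finger_gap: 0.524
now [683.8 -72.1  58.4] yaw -3.0 gap 0.522 F [-27.2   1.2  57.8] t 22.3 q7 -1.74
[685.7 -73.   57. ] -> [1.9 0.8 1.5] turn 0.003
[681.7 -72.7  52. ] -> [-2.2  0.8  6.4] turn 0.003
```

View pics/s18.png

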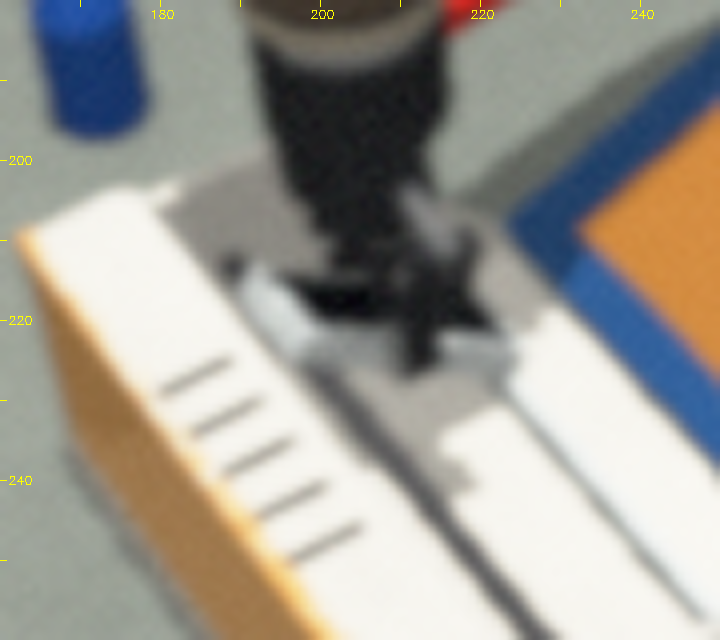

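The foot is sitting on the lip (57 N up). Backing off, shifting rearward, and going down again.

```bash
python3 -m inch '[[[0,0,-4,0,-0.3],[1,0,-8,0,-0.3],[6,0,-8,0,-0.3],[10,0,-6,0,-0.3],[10,0,-6,0,-0.3]]]' 40
python3 - <<'E'
from h import *; from cab import *
T=cam("top");S=cam("scene")
crop(S,160,180,90,80,8,"s19.png")
to([W(2,-95,57),W(-9,-95,52)],-3.2,False)
E
```

```text
t: 22.8
eef_pos: [692.4, -72.6, 64.3]
tcp_rot: [-0.002, 1.0, -0.027, 0.011]
ft_force: [-9.3, -1.6, 11.7]
finger_gap: 0.524
now [692.4 -72.6  64.3] yaw -3.1 gap 0.52 F [-10.   -0.7  12.5] t 22.9 q7 -1.74
[692.7 -73.4  57. ] -> [0.2 0.7 7.3] turn 0.003
[681.7 -72.7  52. ] -> [-10.9   0.7  12. ] turn 0.003
```

View pics/s19.png

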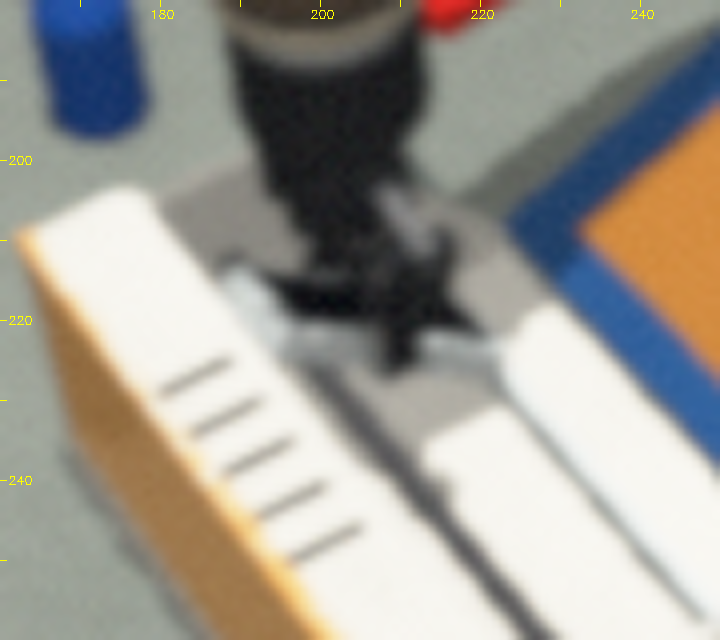

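```bash
python3 -m inch '[[[0,0,3,0,-0.3],[0,0,6,0,-0.3],[0,0,9,0,-0.3],[0,0,12,0,-0.3],[0,0,12,0,-0.3]]]' 30
python3 - <<'E'
from h import *; from cab import *
T=cam("top");S=cam("scene")
crop(S,160,180,90,80,8,"s20.png")
to([W(-9,-95,52)],-3.2,False)
E
```

```text
t: 23.4
eef_pos: [693.7, -71.7, 55.7]
tcp_rot: [-0.002, 1.0, -0.026, 0.012]
ft_force: [-13.6, 2.6, 31.6]
finger_gap: 0.524
now [693.7 -71.6  55.7] yaw -3.0 gap 0.52 F [-14.2   2.7  30.9] t 23.5 q7 -1.74
[681.7 -72.7  52. ] -> [-12.    1.8   3.4] turn 0.003
```

View pics/s20.png

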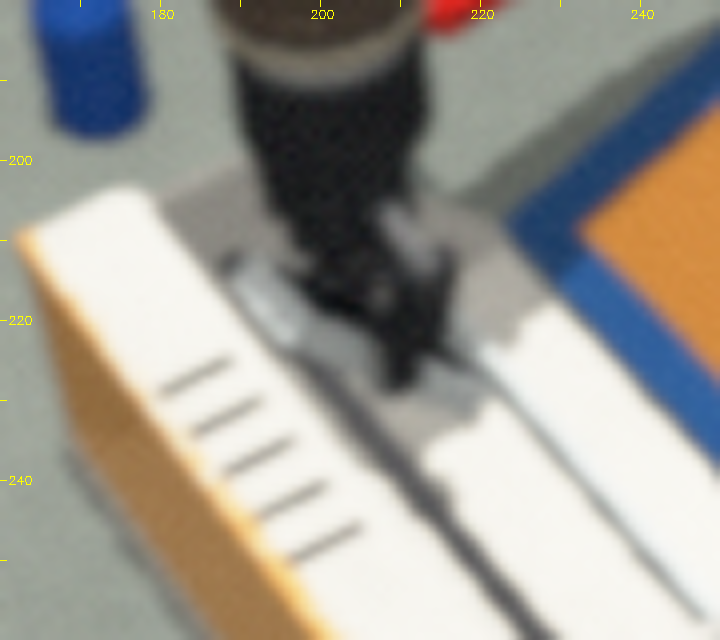

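The foot is now behind the lip. Releasing and looking.

```bash
python3 -m inch '[[[0,0,-2,0,-0.3],[-2,0,-2,0,-0.3],[-2,0,-2,0,0.2],[-2,0,-2,0,0.5],[-2,0,-2,0,0.5],[-2,0,-20,0,0.5],[-2,0,-60,0,0.5],[-2,0,-110,0,0.5],[-2,0,-160,0,0.5],[-2,0,-190,0,0.5]]]'
python3 - <<'E'
from h import *; from cab import *
T=cam("top");S=cam("scene"); panels(T)
crop(S,160,180,90,80,8,"s21.png");crop(T,190,95,120,90,6,"t21.png")
to([W(-9,-95,230)],-3.2,False)
E
```

```text
t: 24.5
eef_pos: [688.1, -72.5, 248.9]
tcp_rot: [-0.002, 1.0, -0.027, 0.014]
ft_force: [-0.0, -0.8, -0.4]
finger_gap: 0.749
panel px [161.  228.3] world [407.9 334. ] L 124 W 49 ang 97.7
panel px [160.  171.3] world [622.  340.5] L 122 W 49 ang 85.2
now [689.4 -72.5 250.5] yaw -3.1 gap 0.747 F [-0.3  0.9  0.5] t 24.6 q7 -1.69
[681.7 -72.7 230. ] -> [-8.4  0.7 20.3] turn 0.002
```

View pics/s21.png

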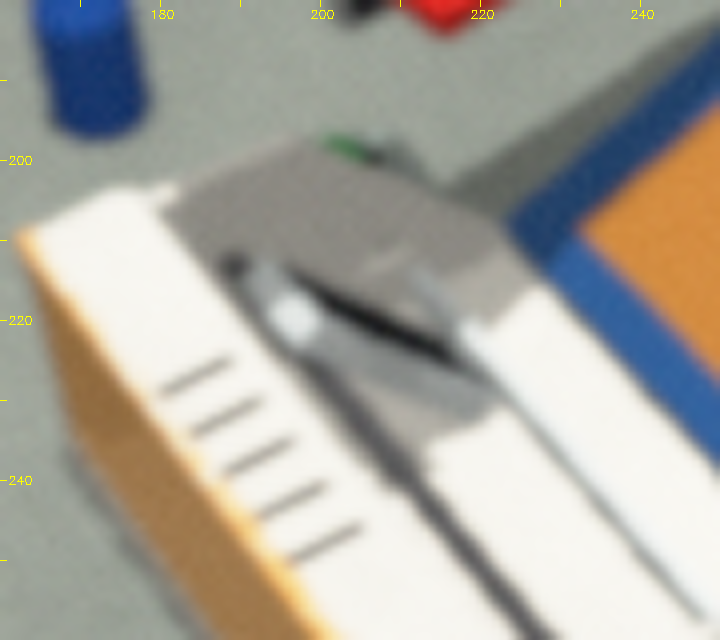

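View pics/t21.png

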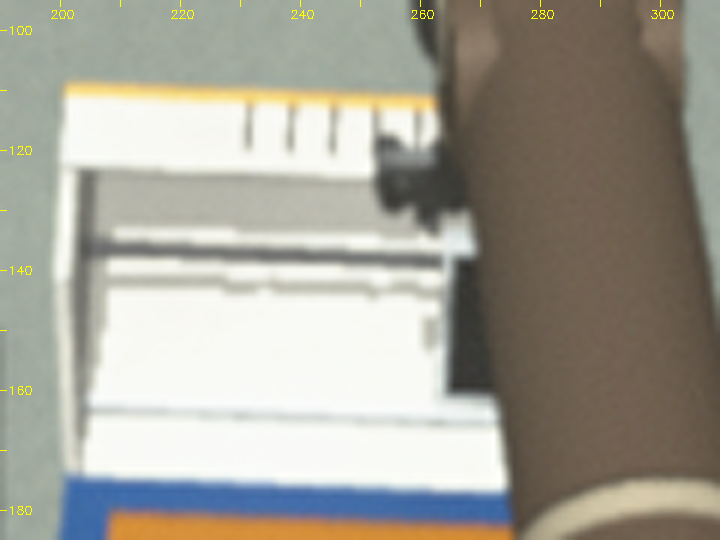

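First silver panel leans correctly (top view: upper end ~(268,135), foot ~(266,162) just behind the lip at 164). Next, the far mat panel at (160,171).

Run:
```python
from h import *; from cab import *
to([[621.3,339.8,240],[621.3,339.8,100]],85.3,False)
```

```text
now [689.4 -72.5 250.5] yaw -3.1 gap 0.747 F [-0.3  0.9  0.5] t 24.6 q7 -1.69
[621.3 339.8 240. ] -> [ -90.4 -408.     9.4] turn -1.542
[621.3 339.8 100. ] -> [ -95.  -407.4  149.3] turn -1.542
```

```bash
python3 -m inch '[[[-8,-40,0,-0.12,0.6],[-17,-80,0,-0.25,0.6],[-26,-120,0,-0.38,0.6],[-35,-160,0,-0.5,0.6],[-44,-200,0,-0.63,0.6],[-53,-240,0,-0.75,0.6],[-62,-280,0,-0.88,0.6],[-71,-320,0,-1.0,0.6],[-80,-360,0,-1.13,0.6],[-90,-407,0,-1.26,0.6],[-90,-407,9,-1.4,0.6],[-92,-407,50,-1.54,0.6],[-94,-407,100,-1.54,0.6],[-95,-407,149,-1.54,0.6],[-95,-407,149,-1.54,0.6],[-95,-407,149,-1.54,0.6]]]'
python3 - <<'E'
from h import *; from cab import *
to([[621.3,339.8,0]],85.3,False)
crop(cam("scene"),240,190,150,130,5,"s22.png"); T=cam("top");panels(T);crop(T,190,95,120,120,5,"t22.png")
E
```

```text
t: 26.2
eef_pos: [620.8, 339.2, 99.1]
tcp_rot: [0.009, 0.736, 0.677, 0.012]
ft_force: [0.2, 0.7, -0.2]
finger_gap: 0.8
now [620.8 339.2  99.1] yaw 85.2 gap 0.8 F [ 0.2  0.7 -0.2] t 26.2 q7 -1.0
[621.3 339.8   0. ] -> [ 0.2 -2.5 99.1] turn -0.002
panel px [161.1 228.3] world [408.  333.7] L 123 W 49 ang 97.7
```

View pics/s22.png

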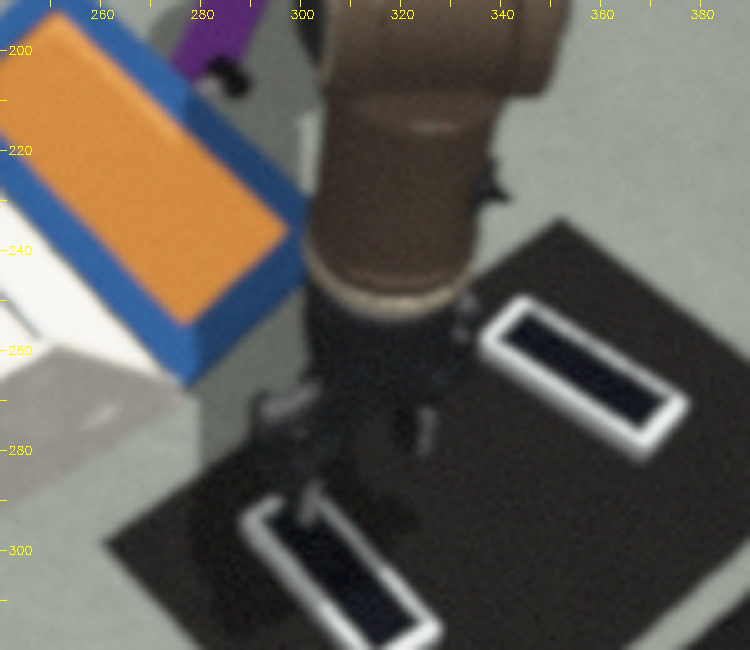

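View pics/t22.png

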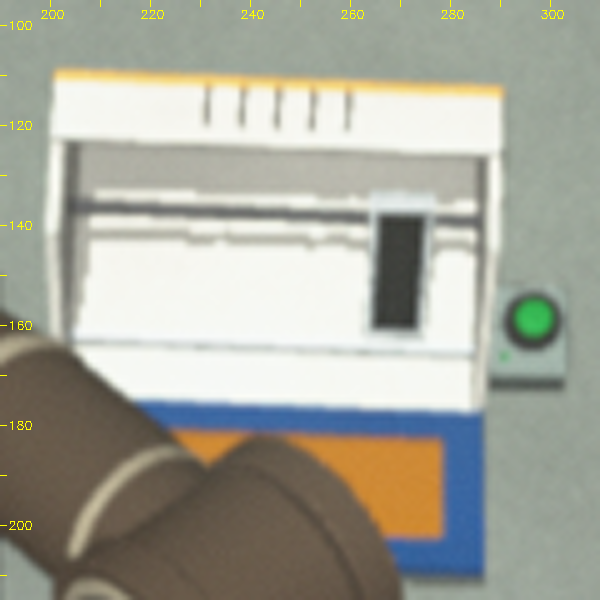

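Stood panel seen fully: (264–276, 133–162), foot behind the lip, upright. The far mat panel hasn't moved (scene (289,294)–(328,316)); grasping it.

```bash
python3 -m inch '[[[0,-2,40,0,0.6],[0,-2,75,0,0.6],[0,-2.5,92,0,0.6],[0,-2.5,99,0,0.6],[0,-2.5,99,0,0.6],[0,-2.5,99,0,0],[0,-2.5,99,0,-0.3],[0,-2.5,99,0,-0.3],[0,-2.5,99,0,-0.3],[0,-2.5,99,0,-0.3]]]' 50
python3 -m inch '[[[0,0,-10,0,-0.3],[0,0,-40,0,-0.3],[0,0,-80,0,-0.3],[0,0,-130,0,-0.3],[0,0,-180,0,-0.3],[0,0,-230,0,-0.3],[0,0,-250,0,-0.3]]]' 50
python3 - <<'E'
from h import *; from cab import *
to([W(-12,0,230)],-3.2,False)
crop(cam("scene"),230,150,150,130,5,"s23.png")
E
```

```text
t: 27.3
eef_pos: [624.7, 342.4, 6.5]
tcp_rot: [0.011, 0.736, 0.676, 0.017]
ft_force: [-1.3, -0.9, 6.2]
finger_gap: 0.52
t: 28.0
eef_pos: [615.8, 342.2, 264.0]
tcp_rot: [0.011, 0.736, 0.676, 0.021]
ft_force: [1.2, 0.9, -1.2]
finger_gap: 0.521
now [615.8 342.2 264. ] yaw 85.2 gap 0.521 F [ 1.2  0.9 -1.2] t 28.0 q7 -0.93
[684.   22.3 230. ] -> [-313.6   93.4   33.4] turn 1.543
```

View pics/s23.png

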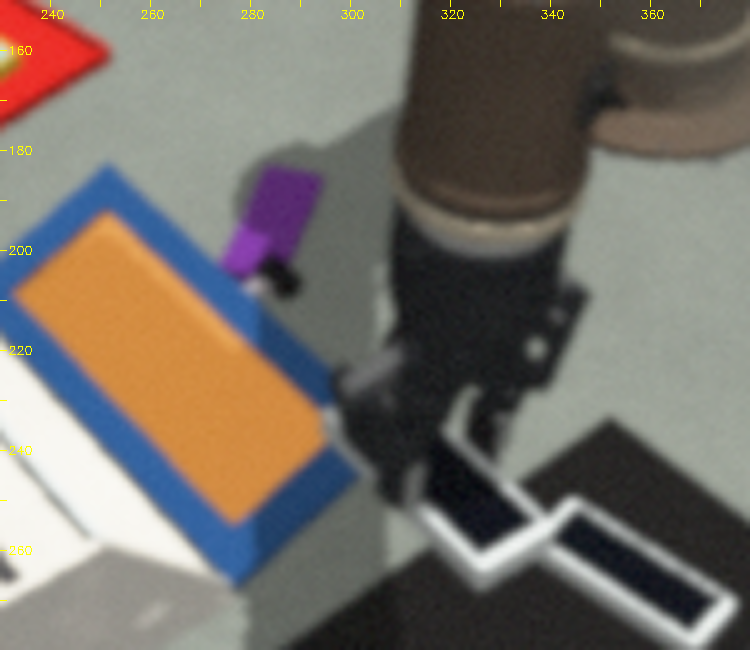

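```bash
python3 -m inch '[[[-24,7,0,0.1,-0.3],[-50,15,0,0.22,-0.3],[-78,23,0,0.34,-0.3],[-106,31,0,0.46,-0.3],[-134,40,0,0.58,-0.3],[-162,48,0,0.7,-0.3],[-190,56,0,0.82,-0.3],[-218,65,0,0.94,-0.3],[-246,73,0,1.06,-0.3],[-274,81,5,1.18,-0.3],[-300,89,10,1.3,-0.3],[-314,93,20,1.42,-0.3],[-314,93,33,1.54,-0.3],[-314,93,33,1.543,-0.3],[-314,93,33,1.543,-0.3],[-314,93,33,1.543,-0.3]]]'
python3 - <<'E'
from h import *; from cab import *
T=cam("top");S=cam("scene"); panels(T)
crop(S,150,130,150,130,5,"s24.png")
to([W(-12,0,200),W(-12,0,104),W(-12,0,90)],-3.2,False)
E
```

```text
t: 29.65
eef_pos: [684.1, 23.2, 232.6]
tcp_rot: [-0.007, 0.999, -0.026, 0.024]
ft_force: [0.9, 0.1, -1.6]
finger_gap: 0.515
panel px [161.  228.3] world [407.9 334. ] L 124 W 49 ang 97.7
now [684.2  22.9 232.6] yaw -3.1 gap 0.519 F [-0.5 -0.7 -1.2] t 29.75 q7 -1.84
[684.   22.3 200. ] -> [-1.7  1.2 32.6] turn 0.001
[684.   22.3 104. ] -> [ -6.3   2.6 128.4] turn 0.001
[684.   22.3  90. ] -> [ -7.    2.9 142.4] turn 0.001
```

View pics/s24.png

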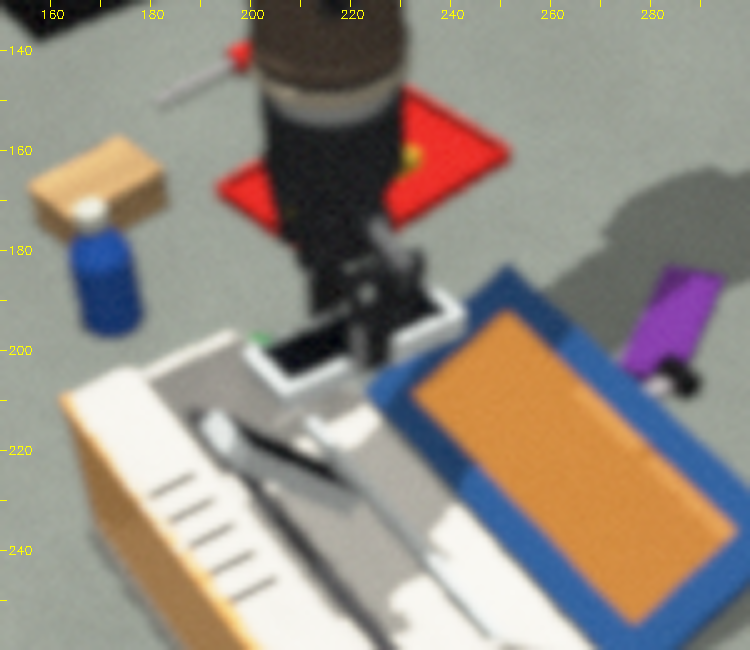

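```bash
python3 -m inch '[[[-2,1,40,0,-0.3],[-4,2,80,0,-0.3],[-6,2.5,115,0,-0.3],[-7,3,138,0,-0.3],[-7,3,142,0,-0.3],[-5,3,146,0,-0.3],[-3,3,150,0,-0.3],[-1,3,154,0,-0.3],[0,3,158,0,-0.3],[2,3,162,0,-0.3],[3,3,165,0,-0.3]]]' 35
python3 - <<'E'
from h import *; from cab import *
T=cam("top");S=cam("scene")
crop(S,160,180,90,80,8,"s25.png")
to([W(0,0,66),W(2,0,60),W(2,0,55)],-3.2,False)
E
```

```text
t: 30.85
eef_pos: [692.6, 23.4, 70.6]
tcp_rot: [-0.007, 0.999, -0.026, 0.022]
ft_force: [-20.5, 2.0, 18.4]
finger_gap: 0.52
now [692.6  23.4  70.4] yaw -3.0 gap 0.517 F [-17.7   1.2  12.4] t 30.95 q7 -1.89
[696.   21.6  66. ] -> [3.3 1.7 4.5] turn 0.003
[698.   21.5  60. ] -> [ 5.   1.8 10.6] turn 0.003
[698.   21.5  55. ] -> [ 4.8  1.8 15.6] turn 0.003
```

View pics/s25.png

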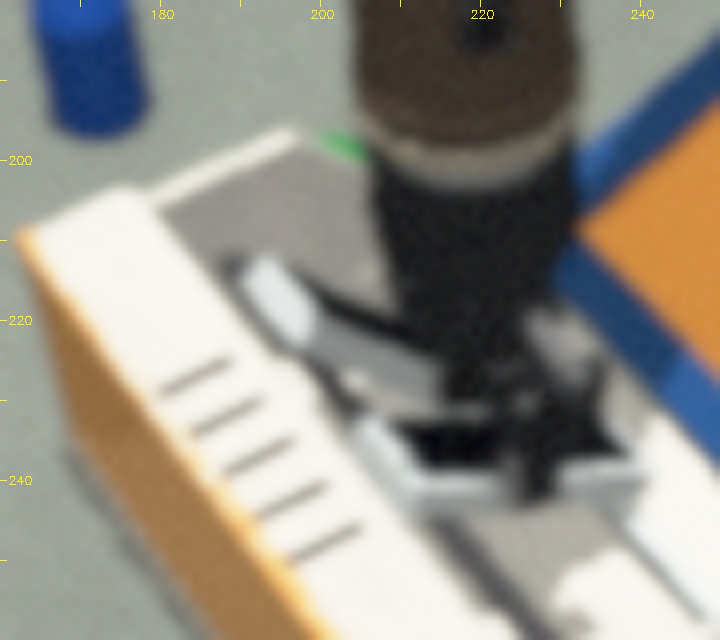

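```bash
python3 -m inch '[[[3,0,3,0,-0.3],[5,0,6,0,-0.3],[6,0,9,0,-0.3],[7,0,12,0,-0.3],[7,0,13,0,-0.3]]]' 30
python3 - <<'E'
from h import *; from cab import *
T=cam("top");S=cam("scene")
crop(S,160,180,90,80,8,"s26.png")
to([W(2,0,60),W(2,0,55)],-3.2,False)
E
```

```text
t: 31.45
eef_pos: [694.9, 23.4, 64.6]
tcp_rot: [-0.006, 0.999, -0.026, 0.017]
ft_force: [-46.1, -2.9, 58.9]
finger_gap: 0.52
now [694.9  23.4  64.6] yaw -3.0 gap 0.523 F [-43.5  -3.4  52. ] t 31.55 q7 -1.89
[698.   21.5  60. ] -> [3.1 1.8 4.7] turn 0.004
[698.   21.5  55. ] -> [2.9 1.9 9.7] turn 0.004
```

View pics/s26.png

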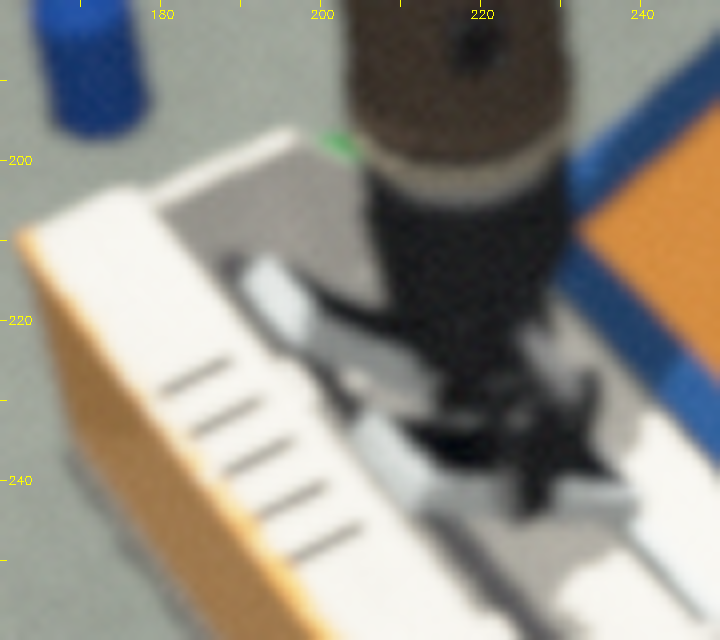

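Again on the lip's top; lifting and shifting rearward.

```bash
python3 -m inch '[[[0,0,-5,0,-0.3],[2,0,-8,0,-0.3],[6,0,-8,0,-0.3],[9,0,-6,0,-0.3],[9,0,-3,0,-0.3],[9,0,0,0,-0.3],[9,0,0,0,-0.3]]]' 35
python3 - <<'E'
from h import *; from cab import *
T=cam("top");S=cam("scene")
crop(S,160,180,90,80,8,"s27.png")
to([W(2,0,60),W(2,0,55)],-3.2,False)
E
```

```text
t: 32.25
eef_pos: [704.4, 22.9, 69.1]
tcp_rot: [-0.006, 0.999, -0.026, 0.018]
ft_force: [-17.3, -1.7, 32.6]
finger_gap: 0.519
now [704.4  22.9  69.2] yaw -3.0 gap 0.52 F [-17.7  -1.8  33.9] t 32.35 q7 -1.88
[698.   21.5  60. ] -> [-6.6  1.8  8.9] turn 0.004
[698.   21.5  55. ] -> [-6.8  1.9 13.9] turn 0.004
```

View pics/s27.png

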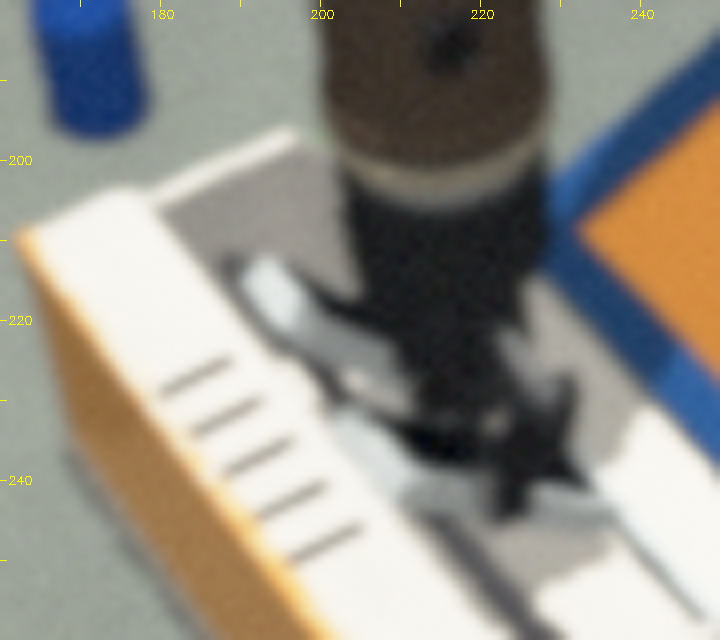

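Too little leverage on the bar here (contact too near the panel's middle). Lifting and going back to a longer lever.

```bash
python3 -m inch '[[[0,0,-6,0,-0.3],[0,0,-14,0,-0.3],[-6,1,-16,0,-0.3],[-12,1,-16,0,-0.3],[-17,1,-14,0,-0.3],[-17,1,-8,0,-0.3],[-17,1,-4,0,-0.3],[-17,1,0,0,-0.3],[-17,1,0,0,-0.3]]]' 35
python3 - <<'E'
from h import *; from cab import *
T=cam("top");S=cam("scene")
crop(S,160,180,90,80,8,"s28.png")
to([W(-8,0,62),W(-6,0,57)],-3.2,False)
E
```

```text
t: 33.25
eef_pos: [686.9, 22.7, 67.4]
tcp_rot: [-0.006, 0.999, -0.026, 0.017]
ft_force: [-0.8, 0.2, -1.7]
finger_gap: 0.523
now [687.4  22.8  68.2] yaw -3.0 gap 0.522 F [-0.2  0.  -1.8] t 33.35 q7 -1.89
[688.  22.  62.] -> [0.4 0.8 6.2] turn 0.004
[690.   21.9  57. ] -> [ 2.3  0.9 11.3] turn 0.004
```

View pics/s28.png

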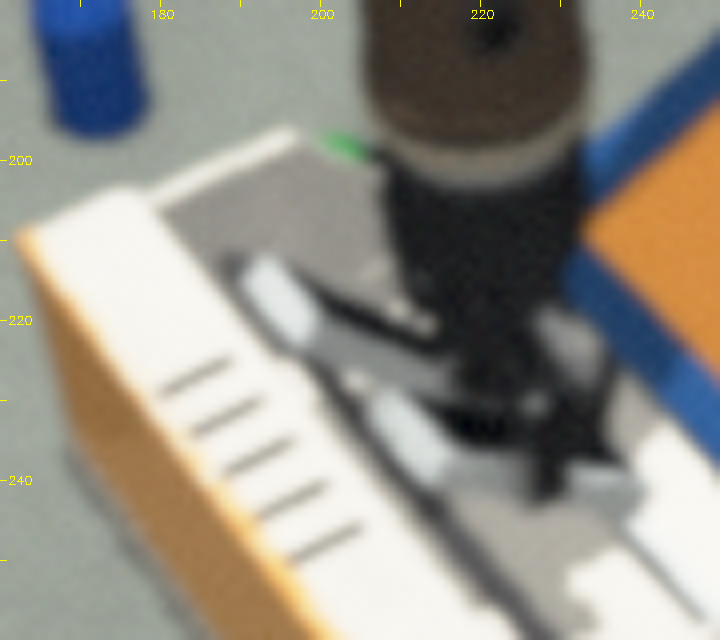

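```bash
python3 -m inch '[[[0,0,4,0,-0.3],[1,0,7,0,-0.3],[2,0,9,0,-0.3],[3,0,11,0,-0.3],[3,0,11,0,-0.3]]]' 30
python3 - <<'E'
from h import *; from cab import *
T=cam("top");S=cam("scene")
crop(S,160,180,90,80,8,"s29.png")
to([W(-8,0,62),W(-6,0,57)],-3.2,False)
E
```

```text
t: 33.85
eef_pos: [692.9, 22.7, 62.1]
tcp_rot: [-0.006, 0.999, -0.026, 0.02]
ft_force: [-7.7, -1.4, 25.3]
finger_gap: 0.517
now [692.9  22.7  62.1] yaw -3.0 gap 0.52 F [-7.6 -1.8 25.4] t 33.95 q7 -1.89
[688.  22.  62.] -> [-4.8  0.9 -0.1] turn 0.003
[690.   21.9  57. ] -> [-3.1  0.9  5. ] turn 0.003
```

View pics/s29.png

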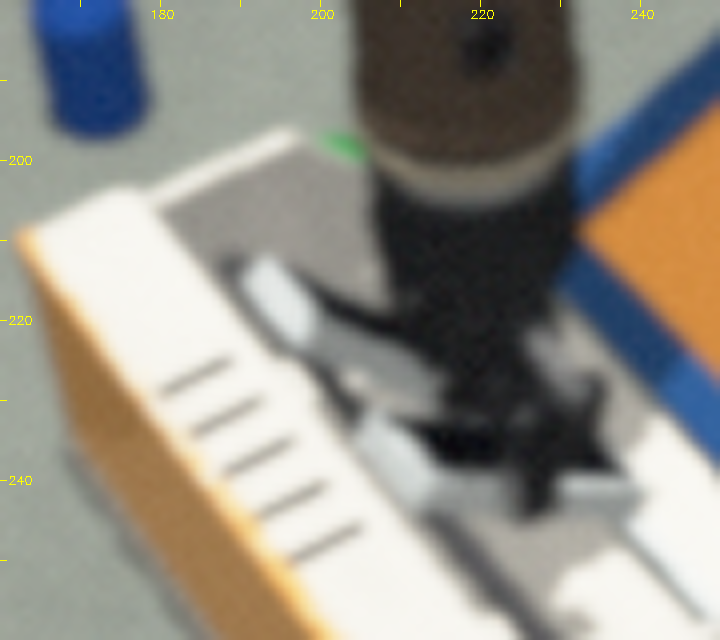

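Run:
```python
from h import *
S=cam("scene"); crop(S,195,215,55,42,14,"s30.png")
```

```text
(no output)
```

View pics/s30.png

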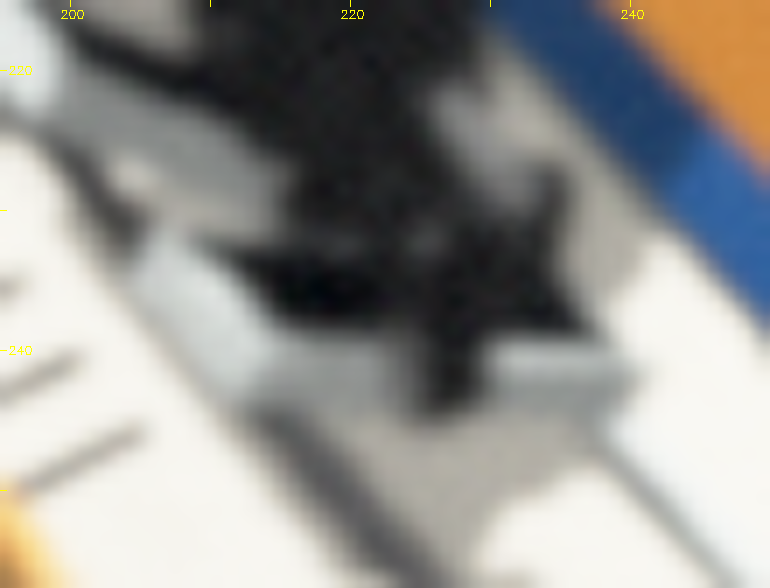

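```bash
cat > tilt.py <<'E'
from h import *; from cab import *
from scipy.optimize import least_squares
def tilt(S,pts,p0=(0,0,70,35)):
    "pts: list of ((a,w,n),uv), a=+60 top end,-60 foot; w=+23 left; n=+8 glass"
    def P(p,q):
        t=np.radians(p[3]); x=p[0]+q[0]*np.cos(t)-q[2]*np.sin(t); z=p[2]+q[0]*np.sin(t)+q[2]*np.cos(t); return W(x,p[1]+q[1],z)
    f=lambda p: np.concatenate([proj(S,P(p,q))[0]-uv for q,uv in pts])
    r=least_squares(f,p0,loss="soft_l1"); p=r.x; print("pc x,y,z,theta",np.round(p,1)); print("res",np.round(f(p).reshape(-1,2),1).tolist())
    t=np.radians(p[3]);
    for nm,a,n in(("foot back",-60,-8),("foot glass",-60,8)): print(nm,round(p[0]+a*np.cos(t)-n*np.sin(t),1),round(p[2]+a*np.sin(t)+n*np.cos(t),1))
    u=np.array([np.cos(t),np.sin(t)]);n=np.array([-np.sin(t),np.cos(t)]);d=np.array([28-p[0],79-p[2]]);print("bar along",round(d@u,1),"bar gap to back",round(-8-d@n-6,1))
E
python3 - <<'E'
from tilt import *
S=cam("scene")
tilt(S,[((60,23,8),(214.5,240)),((60,23,-8),(212.8,244.3)),((60,-23,8),(207.5,232)),((60,-23,-8),(204.7,235)),((-60,23,8),(239.5,240.7)),((-60,23,-8),(238,244.8))])
# calib check: bar ends and lip line
print(proj(S,[W(28,-50,85),W(28,60,85),W(-50,0,26),W(-50,60,26),W(-50,100,26)]))
E
```

```text
pc x,y,z,theta [-43.1 -74.9 -30.   36.4]
res [[-0.1, 0.1], [-0.5, -0.4], [-0.1, -0.3], [0.7, 0.5], [0.4, 0.3], [-0.2, -0.2]]
foot back -86.6 -72.1
foot glass -96.1 -59.2
bar along 121.9 bar gap to back -59.5
[[204.92169998 229.14808816]
 [223.30861814 251.22265374]
 [235.5090728  240.04396002]
 [245.84688233 251.69785895]
 [253.08226326 259.85436424]]
```

```bash
sed -i 's/f=lambda p: np.concatenate(\[proj/Y=p0[1]\n    f=lambda p: np.append(np.concatenate([proj/; s/for q,uv in pts\])$/for q,uv in pts]),(p[1]-Y)*3)/; s/f(p).reshape/f(p)[:-1].reshape/' tilt.py
python3 - <<'E'
from tilt import *
S=cam("scene")
tilt(S,[((60,23,8),(214.5,240)),((60,23,-8),(212.8,244.3)),((60,-23,8),(207.5,232)),((60,-23,-8),(204.7,235)),((-60,23,8),(239.5,240.7)),((-60,23,-8),(238,244.8))],(0,1,70,35))
E
```

```text
pc x,y,z,theta [-8.1  1.  64.2 37.2]
res [[-0.1, 0.0], [-0.8, -0.0], [-0.8, -1.2], [-0.3, -0.0], [2.7, 0.7], [1.9, 0.6]]
foot back -51.1 21.6
foot glass -60.8 34.4
bar along 37.7 bar gap to back -4.0
```

The fit puts the panel's foot corner at about (-51, 23) – on the lip – with the tilt near 36°. Lifting, moving ~9 mm rearward, then pressing down with a lighter grip so it turns on the bar.

```bash
python3 -m inch '[[[0,0,-6,0,-0.3],[2,0,-12,0,-0.3],[7,0,-12,0,-0.3],[9,0,-10,0,-0.3],[9,0,-6,0,-0.3],[9,0,-2,0,-0.3],[9,0,2,0,-0.3],[9,0,5,0,-0.3],[9,0,5,0,-0.3]]]' 22
python3 - <<'E'
from tilt import *
S=cam("scene"); crop(S,195,215,55,42,14,"s31.png")
to([W(2,0,60)],-3.2,False)
E
```

```text
t: 35.0
eef_pos: [702.7, 22.1, 62.3]
tcp_rot: [-0.005, 0.999, -0.026, 0.022]
ft_force: [-17.4, -2.4, 36.6]
finger_gap: 0.521
now [702.7  22.1  62.3] yaw -3.0 gap 0.516 F [-17.   -2.7  35.6] t 35.05 q7 -1.89
[698.   21.5  60. ] -> [-4.7  0.9  2.1] turn 0.003
```

View pics/s31.png

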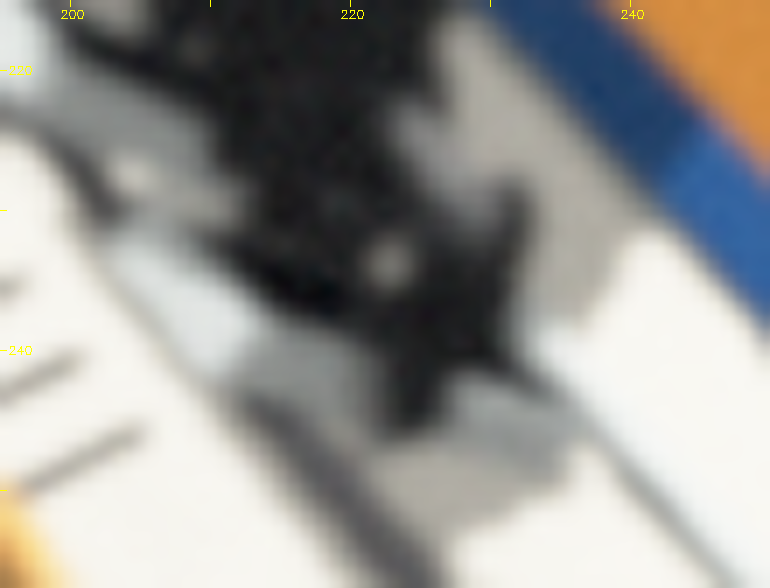

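Now the foot is behind the lip and the tilt is near 50°. Easing forward/down a little, then releasing.

```bash
python3 -m inch '[[[-2,0,0,0,-0.3],[-4,0,1,0,-0.3],[-5,0,2,0,-0.3],[-5,0,2,0,-0.3],[-5,0,0,0,0.2],[-5,0,0,0,0.5],[-5,0,0,0,0.5],[-6,0,-20,0,0.5],[-6,0,-60,0,0.5],[-6,0,-110,0,0.5],[-6,0,-160,0,0.5],[-6,0,-190,0,0.5]]]'
python3 - <<'E'
from h import *; from cab import *
T=cam("top");S=cam("scene"); panels(T)
crop(S,160,180,90,80,8,"s32.png");crop(T,190,95,120,90,6,"t32.png")
to([[407.5,333.8,240],[407.5,333.8,100]],97.7,False)
E
```

```text
t: 36.25
eef_pos: [689.4, 20.9, 256.6]
tcp_rot: [-0.006, 0.999, -0.026, 0.024]
ft_force: [0.4, 0.6, -0.6]
finger_gap: 0.748
panel px [161.  228.3] world [407.9 334. ] L 124 W 49 ang 97.7
now [690.7  21.1 258.2] yaw -3.0 gap 0.75 F [-0.1  0.3 -0.8] t 36.35 q7 -1.84
[407.5 333.8 240. ] -> [-299.9 -297.2    6.2] turn -1.758
[407.5 333.8 100. ] -> [-307.3 -295.4  146. ] turn -1.758
```

View pics/s32.png

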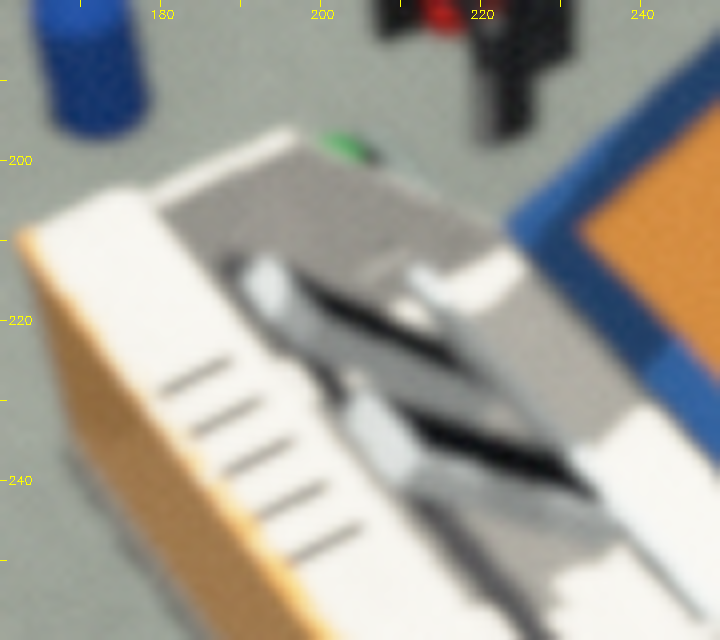

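View pics/t32.png

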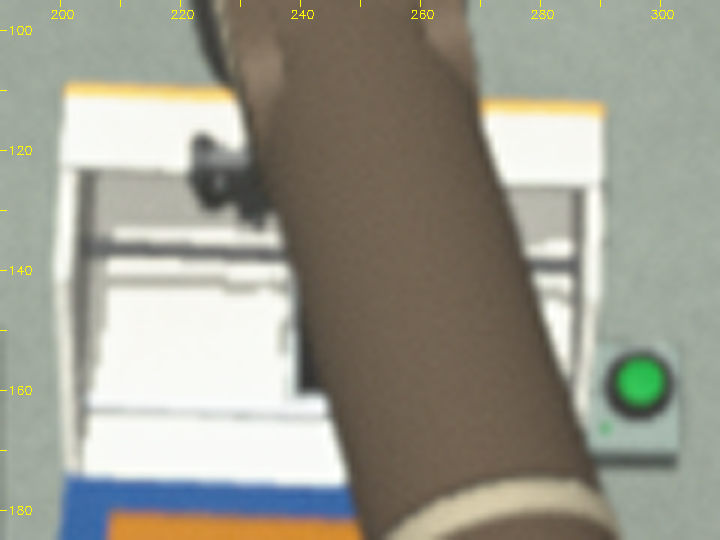

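Second panel leans like the cured one did (glass edge (212,236)→(235,242)), foot behind the lip. Going for the last mat panel at top-view (161,228).

```bash
python3 -m inch '[[[-30,-30,0,-0.12,0.6],[-60,-60,0,-0.25,0.6],[-90,-90,0,-0.38,0.6],[-120,-120,0,-0.5,0.6],[-150,-150,0,-0.63,0.6],[-180,-180,0,-0.75,0.6],[-210,-210,0,-0.88,0.6],[-240,-240,0,-1.0,0.6],[-270,-270,0,-1.13,0.6],[-300,-297,0,-1.26,0.6],[-300,-297,6,-1.4,0.6],[-300,-297,6,-1.53,0.6],[-302,-297,40,-1.66,0.6],[-304,-296,90,-1.758,0.6],[-307,-295,146,-1.758,0.6],[-307,-295,146,-1.758,0.6],[-307,-295,146,-1.758,0.6]]]'
python3 - <<'E'
from h import *; from cab import *
to([[407.5,333.8,0]],97.7,False)
crop(cam("scene"),280,170,150,130,5,"s33.png"); T=cam("top");cv2.imwrite("pics/t33.png",T["im"])
E
```

```text
t: 38.05
eef_pos: [406.8, 333.0, 99.2]
tcp_rot: [0.016, 0.658, 0.753, 0.02]
ft_force: [-0.3, 0.4, 0.9]
finger_gap: 0.8
now [406.8 333.   99.2] yaw 97.7 gap 0.8 F [-0.3  0.4  0.9] t 38.05 q7 -1.09
[407.5 333.8   0. ] -> [ 0.5 -4.3 99.1] turn 0.0
```

View pics/s33.png

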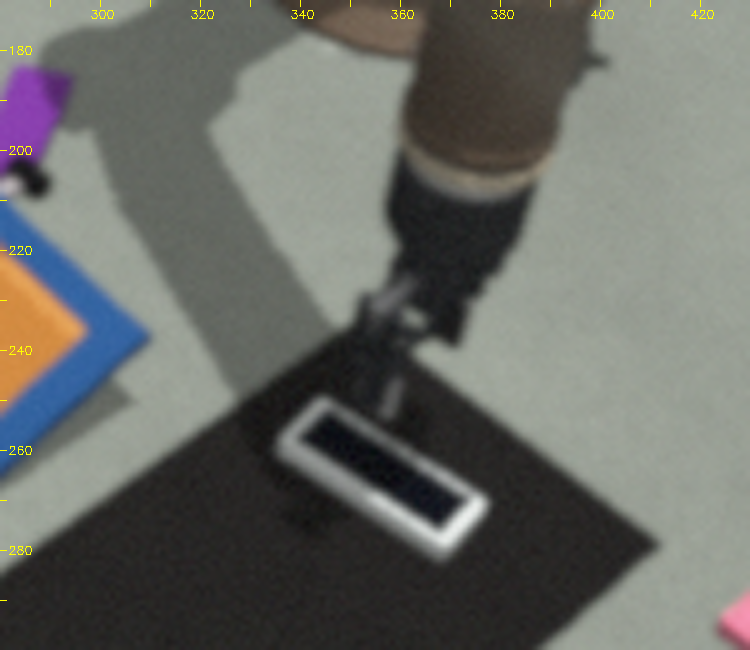

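View pics/t33.png

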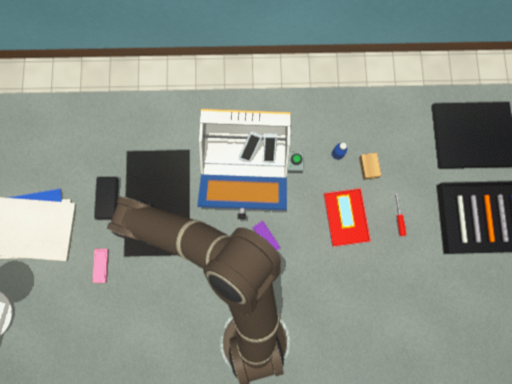

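The middle panel in the cabinet now looks skewed – checking before going on.

Run:
```python
from h import *
crop(cam("scene"),160,180,100,80,7,"s34.png"); T=cam("top");crop(T,190,95,120,90,6,"t34.png")
```

```text
(no output)
```

View pics/s34.png

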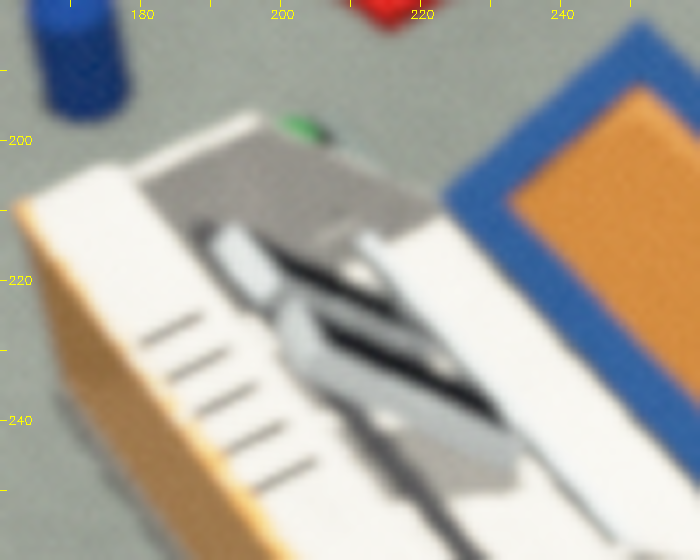

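View pics/t34.png

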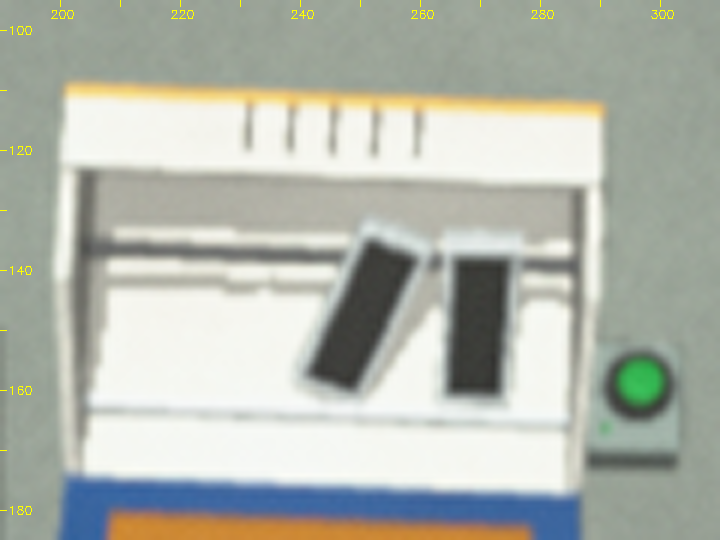

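Its top has been knocked towards the right neighbour (top end ~(256,135), foot ~(245,160)). I'll straighten it by re-gripping after loading the third. Grasping the third now.

```bash
python3 -m inch '[[[0,-2,40,0,0.6],[0,-3,75,0,0.6],[0.5,-4,94,0,0.6],[0.5,-4.3,101,0,0.6],[0.5,-4.3,101,0,0.6],[0.5,-4.3,101,0,0],[0.5,-4.3,101,0,-0.3],[0.5,-4.3,101,0,-0.3],[0.5,-4.3,101,0,-0.3],[0.5,-4.3,101,0,-0.3]]]' 50
python3 -m inch '[[[0,0,-10,0,-0.3],[0,0,-40,0,-0.3],[0,0,-80,0,-0.3],[0,0,-130,0,-0.3],[0,0,-180,0,-0.3],[0,0,-230,0,-0.3],[0,0,-250,0,-0.3]]]' 50
python3 - <<'E'
from h import *; from cab import *
to([W(-14,95,230)],-3.2,False)
crop(cam("scene"),280,130,150,130,5,"s35.png")
E
```

```text
t: 39.25
eef_pos: [411.2, 336.6, 3.4]
tcp_rot: [0.018, 0.658, 0.752, 0.025]
ft_force: [-1.1, -1.1, 7.7]
finger_gap: 0.522
t: 39.95
eef_pos: [396.6, 334.9, 259.1]
tcp_rot: [0.019, 0.658, 0.753, 0.028]
ft_force: [0.2, 0.4, -1.8]
finger_gap: 0.52
now [396.6 334.9 259.1] yaw 97.7 gap 0.52 F [ 0.2  0.4 -1.8] t 39.95 q7 -0.91
[687.3 117.2 230. ] -> [-255.1  256.4   44.1] turn 1.762
```

View pics/s35.png

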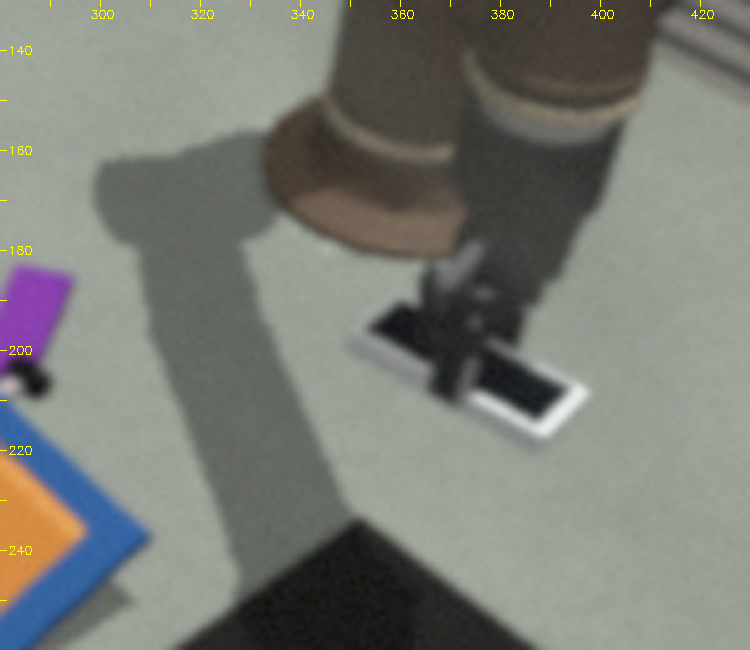

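```bash
python3 -m inch '[[[-18,18,0,0.12,-0.3],[-37,37,0,0.25,-0.3],[-56,56,0,0.38,-0.3],[-75,75,0,0.51,-0.3],[-95,95,0,0.64,-0.3],[-115,115,2,0.77,-0.3],[-135,135,5,0.9,-0.3],[-155,155,8,1.03,-0.3],[-175,175,12,1.16,-0.3],[-195,195,16,1.29,-0.3],[-215,215,22,1.42,-0.3],[-235,235,30,1.55,-0.3],[-252,256,40,1.68,-0.3],[-252,256,44,1.762,-0.3],[-252,256,44,1.762,-0.3],[-252,256,44,1.762,-0.3]]]'
python3 - <<'E'
from h import *; from cab import *
T=cam("top");S=cam("scene"); crop(T,190,95,120,90,6,"t36.png")
crop(S,160,140,150,130,5,"s36.png")
to([W(-10,95,200),W(-10,95,104),W(-10,95,90),W(-8,95,82),W(-4,95,74),W(0,95,68)],-3.2,False)
E
```

```text
t: 41.6
eef_pos: [686.5, 121.4, 232.3]
tcp_rot: [-0.011, 0.999, -0.027, 0.033]
ft_force: [-0.3, 0.1, -0.7]
finger_gap: 0.522
now [686.7 121.5 232.7] yaw -3.1 gap 0.52 F [ 0.4  0.3 -0.8] t 41.7 q7 -2.01
[691.3 117.  200. ] -> [ 2.7  5.  32.9] turn 0.002
[691.3 117.  104. ] -> [ -3.7   7.3 128.6] turn 0.002
[691.3 117.   90. ] -> [ -4.6   7.6 142.6] turn 0.002
[693.3 116.9  82. ] -> [ -3.1   7.8 150.7] turn 0.002
[697.3 116.7  74. ] -> [  0.3   8.  158.9] turn 0.002
[701.3 116.5  68. ] -> [  3.9   8.1 165.2] turn 0.002
```

View pics/s36.png

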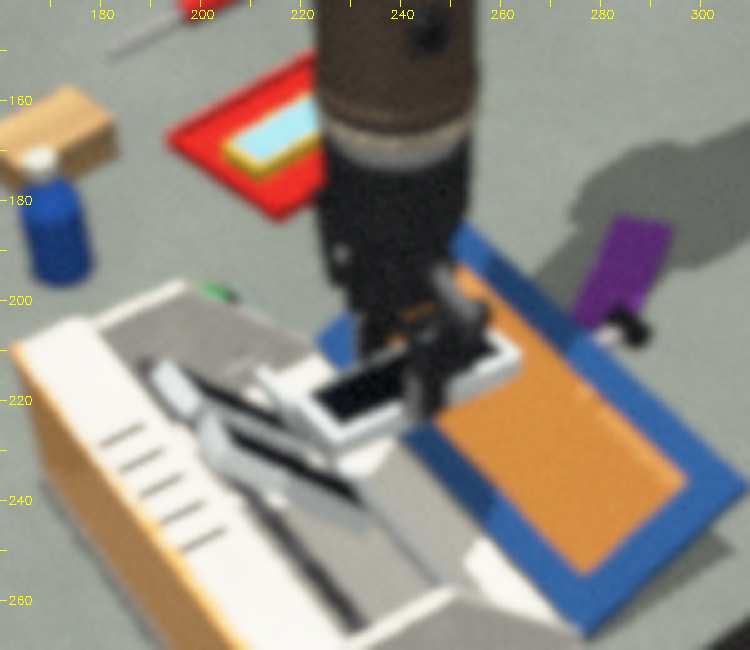

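View pics/t36.png

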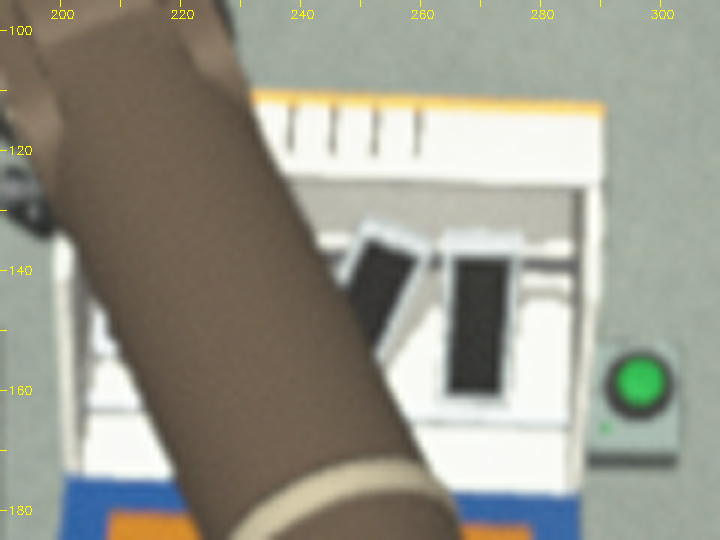

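```bash
python3 -m inch '[[[1,6,40,0,-0.3],[-2,7,80,0,-0.3],[-3.5,7,115,0,-0.3],[-4,7.5,132,0,-0.3],[-4,7.5,133,0,-0.3],[2,7.5,134,0,-0.3],[7,7.5,136,0,-0.3],[7,7.5,141,0,-0.3],[6,7.5,146,0,-0.3],[5,8,150,0,-0.3],[5,8,154,0,-0.3],[5,8,158,0,-0.3]]]' 30
python3 - <<'E'
from h import *; from cab import *
T=cam("top");S=cam("scene")
crop(S,195,200,80,70,9,"s37.png")
to([W(0,95,72),W(1,95,66),W(2,95,60)],-3.2,False)
E
```

```text
t: 42.9
eef_pos: [701.4, 117.7, 77.8]
tcp_rot: [-0.011, 0.999, -0.026, 0.034]
ft_force: [-12.4, 1.0, 17.6]
finger_gap: 0.525
now [701.2 117.7  77.3] yaw -3.0 gap 0.521 F [-9.3  0.9 13.4] t 43.0 q7 -2.04
[701.3 116.5  72. ] -> [-0.2  1.4  5.3] turn 0.003
[702.3 116.4  66. ] -> [ 0.4  1.5 11.3] turn 0.003
[703.3 116.3  60. ] -> [ 1.   1.7 17.4] turn 0.003
```

View pics/s37.png

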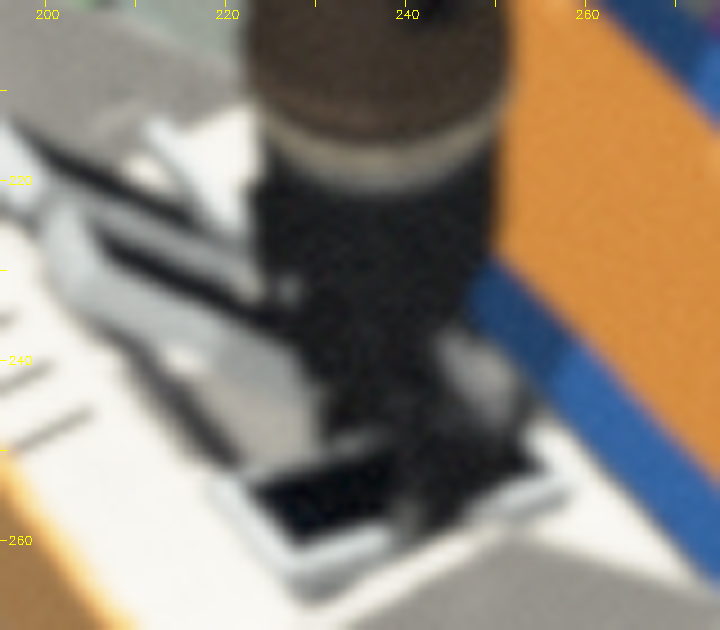

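```bash
python3 -m inch '[[[0,1,4,0,-0.3],[0,1,8,0,-0.3],[0,1,12,0,-0.3],[1,1,16,0,-0.3],[1,1,18,0,-0.3],[1,1,18,0,-0.3]]]' 25
python3 - <<'E'
from h import *; from cab import *
T=cam("top");S=cam("scene")
crop(S,195,200,80,70,9,"s38.png")
to([W(0,95,72),W(1,95,66),W(2,95,60)],-3.2,False)
E
```

```text
t: 43.6
eef_pos: [702.5, 116.8, 62.3]
tcp_rot: [-0.011, 0.999, -0.027, 0.033]
ft_force: [-14.1, -4.5, 20.6]
finger_gap: 0.523
now [702.4 116.9  62.4] yaw -3.0 gap 0.522 F [-16.2  -5.1  22.6] t 43.7 q7 -2.04
[701.3 116.5  72. ] -> [-0.4  0.2 -9.7] turn 0.003
[702.3 116.4  66. ] -> [ 0.2  0.4 -3.6] turn 0.003
[703.3 116.3  60. ] -> [0.8 0.5 2.4] turn 0.003
```

View pics/s38.png

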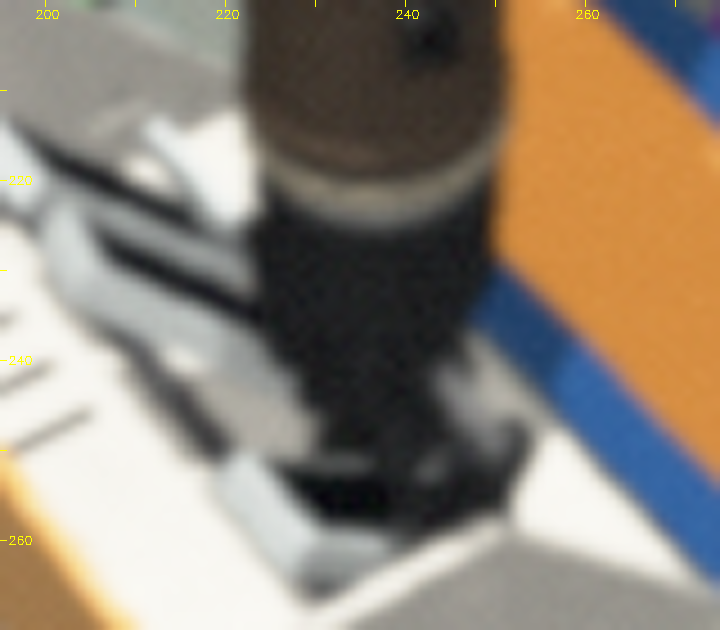

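```bash
python3 -m inch '[[[1,0,3,0,-0.3],[2,0,6,0,-0.3],[2,0,9,0,-0.3],[2,0,10,0,-0.3],[2,0,10,0,-0.3]]]' 22
python3 - <<'E'
from h import *; from cab import *
T=cam("top");S=cam("scene")
crop(S,195,200,80,70,9,"s39.png");crop(T,190,95,120,90,6,"t39.png")
to([W(2,95,60),W(2,95,55)],-3.2,False)
E
```

```text
t: 44.2
eef_pos: [704.1, 115.1, 56.3]
tcp_rot: [-0.01, 0.999, -0.027, 0.033]
ft_force: [-18.5, -7.7, 28.6]
finger_gap: 0.52
now [704.1 115.2  56.3] yaw -3.2 gap 0.523 F [-18.6  -7.9  28. ] t 44.3 q7 -2.05
[703.3 116.3  60. ] -> [-0.6 -1.2 -3.8] turn 0.001
[703.3 116.3  55. ] -> [-0.9 -1.   1.2] turn 0.001
```

View pics/s39.png

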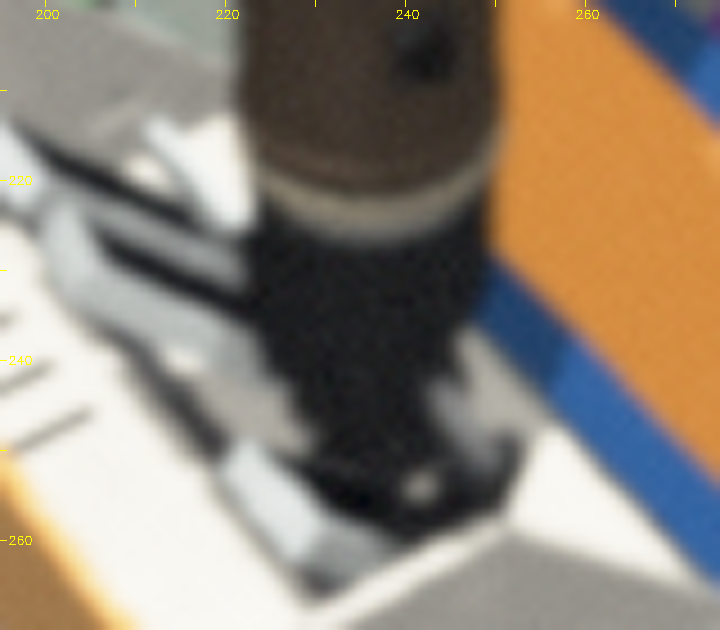

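View pics/t39.png

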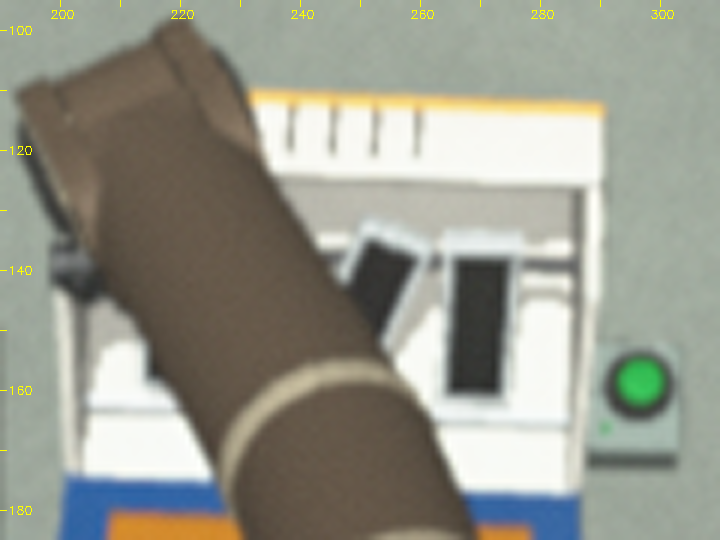

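```bash
python3 -m inch '[[[-2,1,1,0,-0.3],[-4,1,3,0,-0.3],[-5,1,4,0,-0.3],[-5,1,4,0,-0.3],[-5,1,1,0,0.1],[-5,1,1,0,0.4],[-5,1,1,0,0.4],[-6,1,-20,0,0.4],[-9,1,-60,0,0.4],[-12,1,-110,0,0.4],[-16,1,-160,0,0.4],[-18,1,-190,0,0.4]]]'
python3 - <<'E'
from h import *; from cab import *
T=cam("top");S=cam("scene"); panels(T)
crop(S,160,180,110,90,7,"s40.png");crop(T,190,95,120,90,6,"t40.png")
to([W(-120,20,250)],-3.2,False)
E
```

```text
t: 45.5
eef_pos: [673.7, 113.1, 248.5]
tcp_rot: [-0.01, 0.999, -0.027, 0.035]
ft_force: [0.9, -0.2, -0.1]
finger_gap: 0.701
now [675.1 113.4 250.3] yaw -3.1 gap 0.705 F [ 0.1 -0.7  0.1] t 45.6 q7 -1.99
[577.3  48.3 250. ] -> [-93.9  70.2  -8.2] turn 0.001
```

View pics/s40.png

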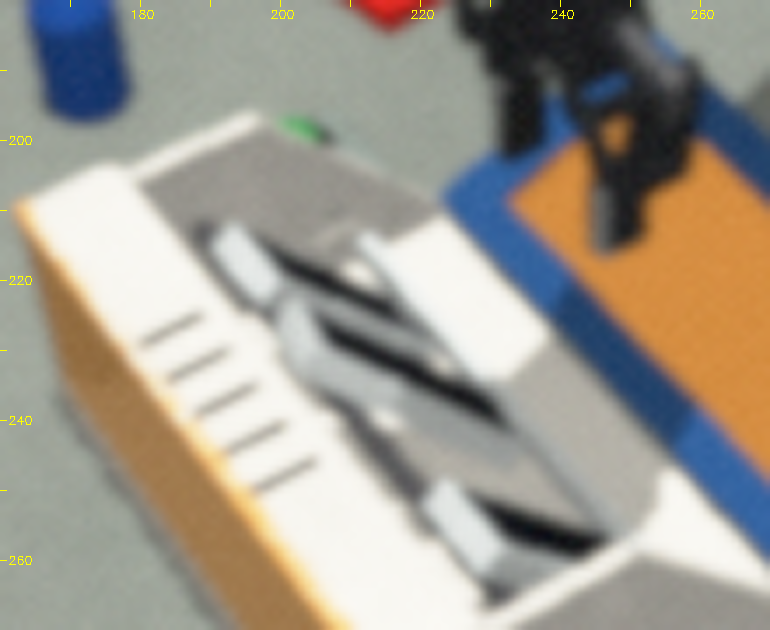

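View pics/t40.png

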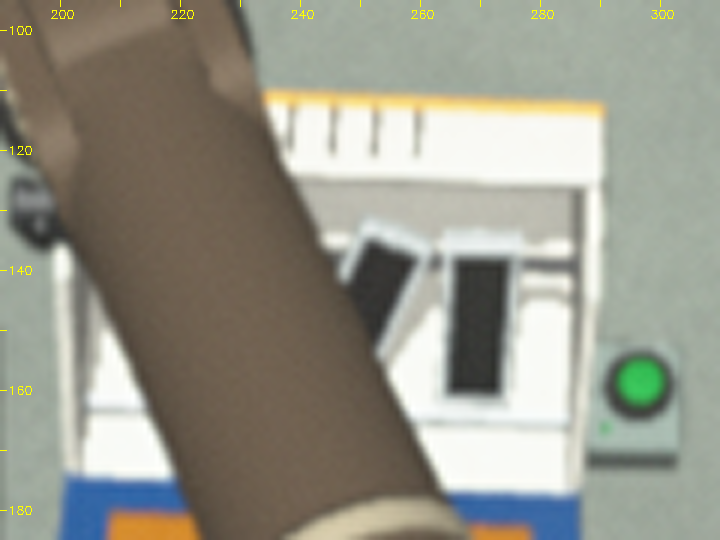

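Third is in. Moving out of the top camera's way to measure all three.

```bash
python3 -m inch '[[[-40,30,0,0,0.4],[-85,60,0,0,0.4],[-130,70,0,0,0.4],[-175,70,0,0,0.4],[-200,70,0,0,0.4],[-200,70,0,0,0.4],[-200,70,0,0,0.4]]]'
python3 - <<'E'
from h import *; from cab import *
T=cam("top")
crop(T,195,115,105,65,7,"t41.png")
E
```

```text
t: 46.3
eef_pos: [472.3, 54.5, 233.7]
tcp_rot: [-0.011, 0.999, -0.027, 0.037]
ft_force: [1.3, -0.0, 0.1]
finger_gap: 0.698
```

View pics/t41.png

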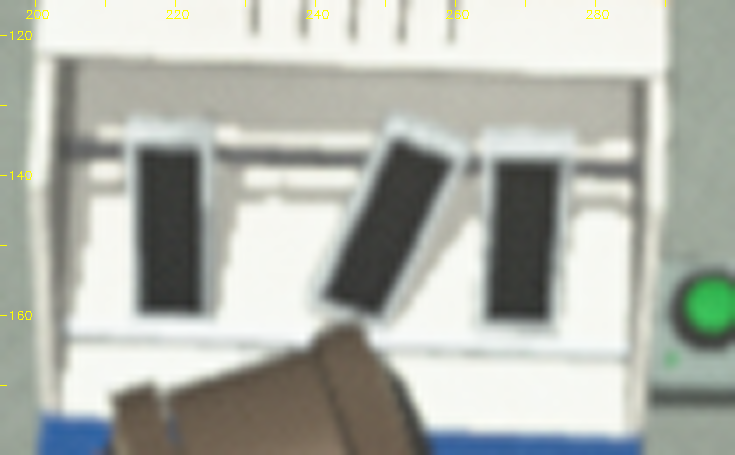

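Left panel (213–225, 132–161) and right panel (263–277, 133–162) are straight; the middle one is skewed. Measuring it to regrip with aligned jaws.

Run:
```python
from h import *; from cab import *
T=cam("top")
def inv(P): c,s=np.cos(C[2]),np.sin(C[2]); d=np.array(P)[:2]-C[:2]; return np.round([c*d[0]+s*d[1],-s*d[0]+c*d[1]],1)
for n,uv,z in(("glass centre",(250.5,147.3),66),("top edge mid",(256.5,135.5),110),("foot mid",(245,159.7),21),("left panel c",(219,147.7),66),("right panel c",(269.7,149),66)): print(n,inv(back(T,[uv],z)[0]))
p=inv(back(T,[(250.5,147.3)],66)[0])
to([W(-6,p[1],240),W(-6,p[1],130),W(-6,p[1],48)],-3.2,False)
```

```text
glass centre [ -2.4 -21.4]
top edge mid [ 29.  -41.7]
foot mid [-38.  -2.]
left panel c [-7.8 94. ]
right panel c [ -6.6 -92. ]
now [473.2  54.5 233.7] yaw -3.1 gap 0.697 F [ 0.9  1.  -0.4] t 46.4 q7 -1.9
[6.888e+02 6.000e-01 2.400e+02] -> [218.1  42.4   8.7] turn 0.001
[6.888e+02 6.000e-01 1.300e+02] -> [210.1  45.  118.4] turn 0.001
[6.888e+02 6.000e-01 4.800e+01] -> [204.1  47.  200.2] turn 0.001
```

```bash
python3 -m inch '[[[45,8,0,0,0.7],[90,16,0,0,0.7],[135,25,0,0,0.7],[180,35,0,0,0.7],[215,42,5,0,0.7],[217,43,30,0,0.7],[214,44,70,0,0.7],[210,45,118,0,0.7],[210,45,118,0,0.7],[210,45,118,0,0.7]]]'
python3 - <<'E'
from h import *; from cab import *
S=cam("scene");crop(S,160,160,110,90,7,"s42.png")
to([W(-6,-21.4,48)],-3.2,False)
E
```

```text
t: 47.4
eef_pos: [688.9, 0.7, 129.6]
tcp_rot: [-0.011, 0.999, -0.027, 0.036]
ft_force: [0.2, 0.9, 0.9]
finger_gap: 0.851
now [690.2   0.9 131.8] yaw -3.1 gap 0.849 F [ 0.2 -0.2  1.5] t 47.45 q7 -1.84
[6.888e+02 6.000e-01 4.800e+01] -> [-7.6  2.5 83.4] turn 0.001
```

View pics/s42.png

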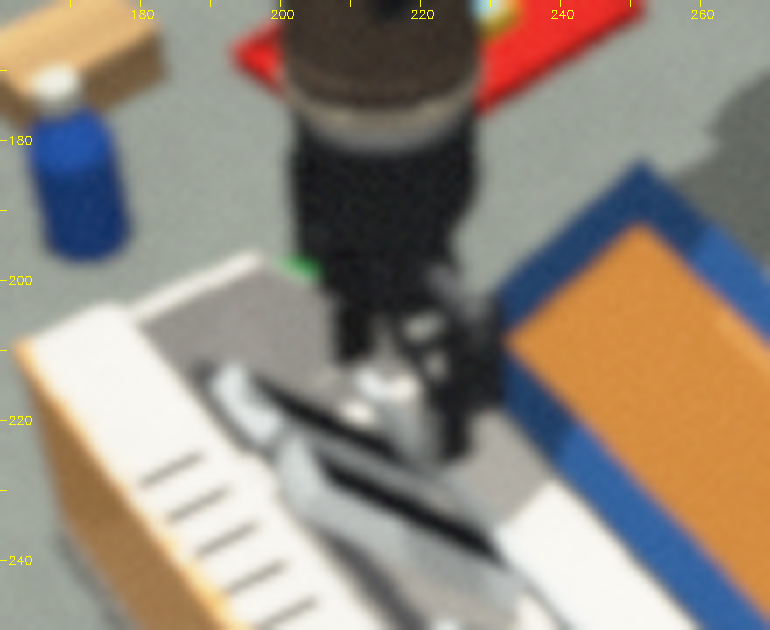

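The right finger would be too close to the neighbour with aligned jaws, so I turn the tool with the skew (~0.45 rad) and use a narrower opening.

```bash
python3 -m inch '[[[-2,1,0,0.12,0.45],[-3,1,0,0.24,0.45],[-3,1,0,0.36,0.45],[-3,1,5,0.45,0.45],[-4,2,30,0.45,0.45],[-6,2,55,0.45,0.45],[-7,2,75,0.45,0.45],[-7.5,2.5,83,0.45,0.45],[-7.5,2.5,83,0.45,0.45]]]'
python3 - <<'E'
from h import *; from cab import *
S=cam("scene");crop(S,160,160,110,90,7,"s43.png")
to([W(-6,-21.4,48)],-3.2,False)
E
```

```text
t: 48.35
eef_pos: [689.8, 0.6, 49.7]
tcp_rot: [-0.02, 0.968, -0.249, 0.035]
ft_force: [0.1, -0.8, 1.3]
finger_gap: 0.724
now [6.903e+02 6.000e-01 5.040e+01] yaw -28.9 gap 0.724 F [0.5 0.9 0.9] t 48.4 q7 -2.25
[6.888e+02 6.000e-01 4.800e+01] -> [-1.4  0.8  2.3] turn -0.449
```

View pics/s43.png

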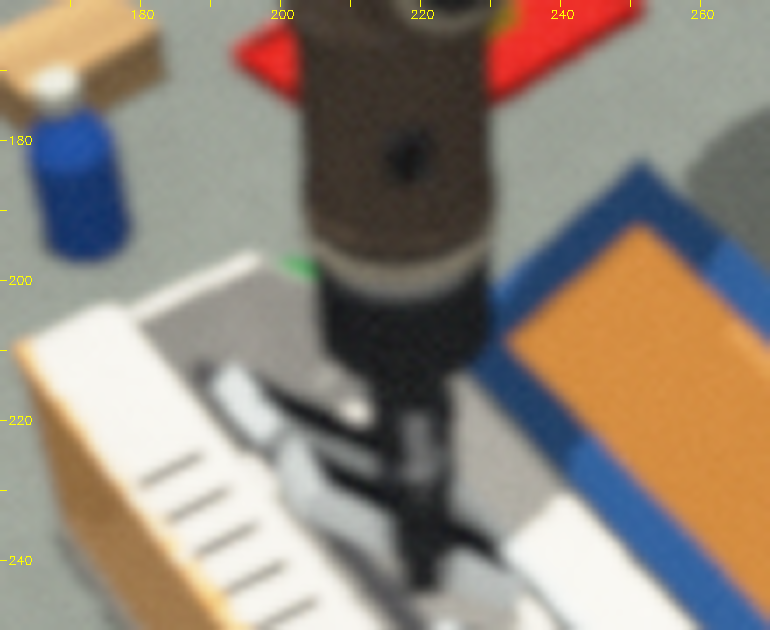

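```bash
python3 -m inch '[[[0,0,0,0,0],[0,0,0,0,-0.3],[0,0,0,0,-0.3],[0,0,0,0,-0.3],[0,0,0,0,-0.3],[0,0,-10,0,-0.3],[0,0,-25,0,-0.3],[0,0,-40,0,-0.3],[0,0,-55,0,-0.3],[0,0,-60,0,-0.3],[0,0,-60,0,-0.3]]]' 45
python3 - <<'E'
from h import *; from cab import *
S=cam("scene");crop(S,160,160,110,90,7,"s44.png");crop(cam("top"),195,115,105,65,7,"t44.png")
to([W(-2,0,110),W(-2,0,60)],-3.2,False)
E
```

```text
t: 49.5
eef_pos: [686.1, -0.8, 111.8]
tcp_rot: [-0.02, 0.968, -0.249, 0.037]
ft_force: [0.2, 1.1, -1.6]
finger_gap: 0.544
now [685.2  -0.8 109.9] yaw -28.9 gap 0.541 F [-0.6  0.7 -1.8] t 49.6 q7 -2.23
[694.   21.7 110. ] -> [ -3.2 -23.9   1.1] turn -0.449
[694.   21.7  60. ] -> [ -6.1 -21.1  50.9] turn -0.449
```

View pics/s44.png

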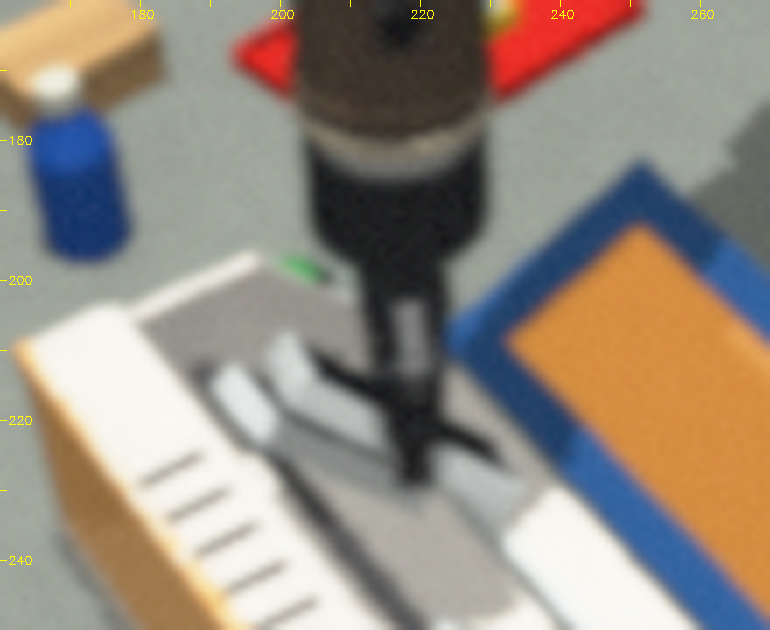

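View pics/t44.png

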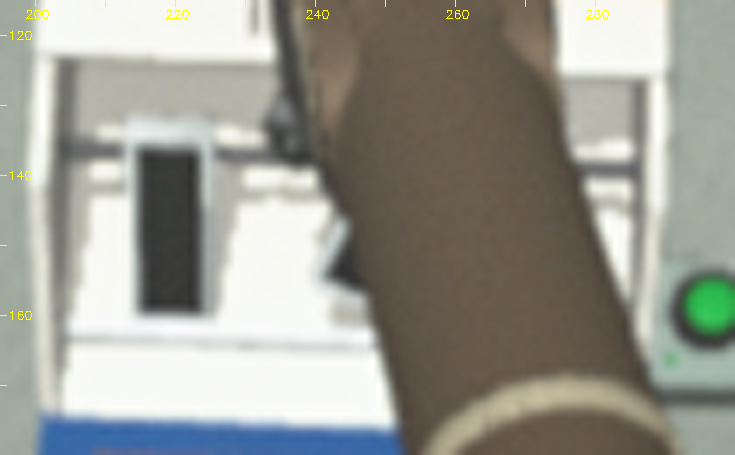

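```bash
python3 -m inch '[[[-1,-4,0,-0.1,-0.3],[-2,-10,0,-0.2,-0.3],[-3,-16,0,-0.32,-0.3],[-4,-23,0,-0.449,-0.3],[-4,-23,1,-0.449,-0.3],[-4,-23,1,-0.449,-0.3],[-4,-23,1,-0.449,-0.3]]]'
python3 - <<'E'
from h import *; from cab import *
S=cam("scene");crop(S,160,160,110,90,7,"s45.png")
to([W(-3,0,100),W(-3,0,75),W(-3,0,60),W(-4,0,52)],-3.2,False)
E
```

```text
t: 50.3
eef_pos: [692.5, 20.7, 109.4]
tcp_rot: [-0.011, 0.999, -0.029, 0.038]
ft_force: [-0.3, -0.5, -1.3]
finger_gap: 0.541
now [692.6  20.7 109.6] yaw -3.3 gap 0.543 F [ 0.3 -0.6 -1.9] t 50.35 q7 -1.88
[693.   21.8 100. ] -> [-0.4 -0.9  9.6] turn -0.002
[693.   21.8  75. ] -> [-2.3 -0.3 34.5] turn -0.002
[693.   21.8  60. ] -> [-3.4  0.1 49.5] turn -0.002
[692.   21.8  52. ] -> [-5.   0.3 57.4] turn -0.002
```

View pics/s45.png

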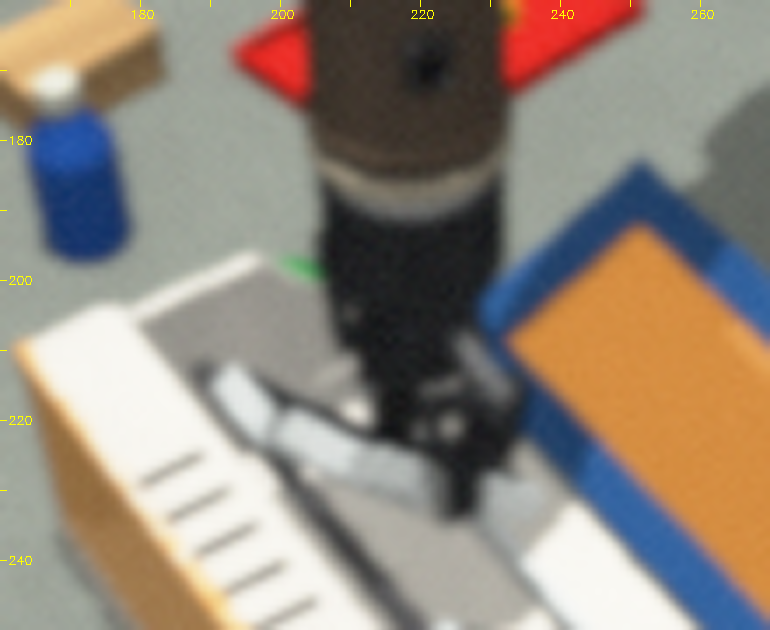

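```bash
python3 -m inch '[[[1,0,15,0,-0.3],[0,0,30,0,-0.3],[-1,0,42,0,-0.3],[-1,0,50,0,-0.3],[-2,0,54,0,-0.3],[-2,0,56,0,-0.3],[-2,0,56,0,-0.3]]]' 25
python3 - <<'E'
from h import *; from cab import *
S=cam("scene");crop(S,160,180,110,90,7,"s46.png")
to([W(-3,0,60),W(-4,0,52)],-3.2,False)
E
```

```text
t: 51.05
eef_pos: [694.2, 22.0, 53.5]
tcp_rot: [-0.011, 0.999, -0.029, 0.038]
ft_force: [-6.3, -0.3, 8.2]
finger_gap: 0.542
now [694.2  22.   53.6] yaw -3.3 gap 0.538 F [-5.7  0.9  7.5] t 51.1 q7 -1.91
[693.   21.8  60. ] -> [-0.7  0.1 -6.5] turn -0.003
[692.   21.8  52. ] -> [-2.3  0.3  1.4] turn -0.003
```

View pics/s46.png

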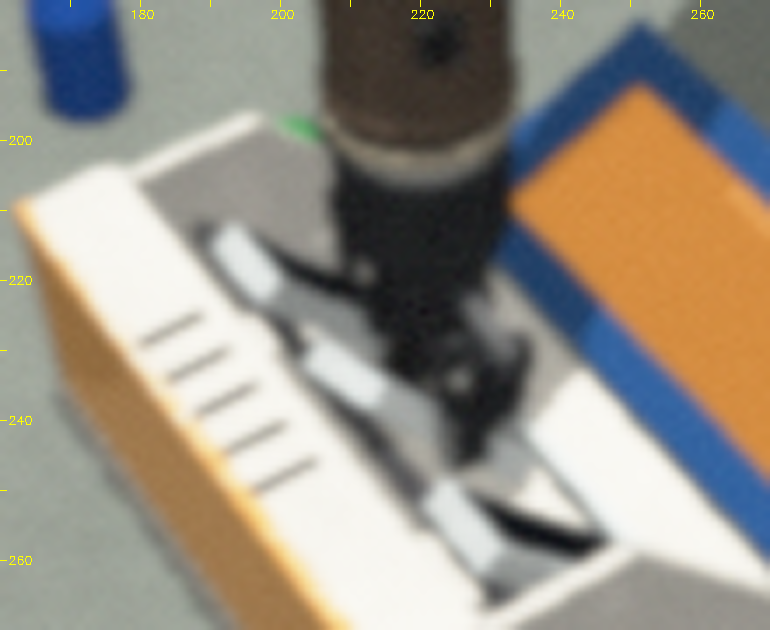

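```bash
python3 -m inch '[[[-2,0,0,0,-0.3],[-5,0,1,0,-0.3],[-7,0,2,0,-0.3],[-7,0,3,0,-0.3],[-7,0,3,0,-0.3]]]' 25
python3 - <<'E'
from tilt import *
S=cam("scene");crop(S,195,215,55,42,14,"s47.png")
to([W(-3,0,60),W(-4,0,52)],-3.2,False)
E
```

```text
t: 51.6
eef_pos: [688.8, 22.4, 50.8]
tcp_rot: [-0.011, 0.999, -0.029, 0.039]
ft_force: [4.1, -0.5, 4.2]
finger_gap: 0.543
now [688.7  22.4  50.8] yaw -3.4 gap 0.543 F [ 5.1 -0.3  4.3] t 51.65 q7 -1.91
[693.   21.8  60. ] -> [ 5.   0.2 -8.8] turn -0.003
[692.   21.8  52. ] -> [ 3.4  0.4 -0.9] turn -0.003
```

View pics/s47.png

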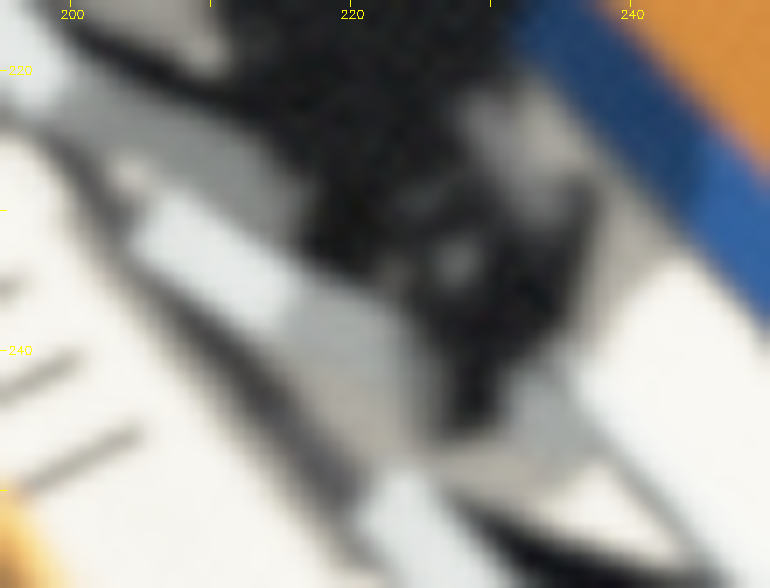

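The panel still looks rolled in-plane (its top edge slopes differently from its neighbours). Releasing and checking.

```bash
python3 -m inch '[[[0,0,0,0,0.1],[0,0,0,0,0.4],[0,0,0,0,0.4],[0,0,-20,0,0.4],[-3,0,-60,0,0.4],[-6,0,-110,0,0.4],[-10,0,-160,0,0.4],[-12,0,-190,0,0.4],[-60,0,-190,0,0.4],[-110,0,-190,0,0.4],[-160,0,-190,0,0.4],[-200,0,-190,0,0.4],[-220,0,-190,0,0.4],[-220,0,-190,0,0.4]]]'
python3 - <<'E'
from tilt import *
S=cam("scene");crop(S,160,180,110,90,7,"s48.png");crop(cam("top"),195,115,105,65,7,"t48.png")
to([W(-3,0,60),W(-4,0,52)],-3.2,False)
E
```

```text
t: 53.05
eef_pos: [451.4, 31.4, 222.7]
tcp_rot: [-0.01, 0.999, -0.028, 0.038]
ft_force: [0.3, -0.8, 0.6]
finger_gap: 0.7
now [454.8  31.4 223.3] yaw -3.4 gap 0.706 F [-0.3  0.   1.6] t 53.15 q7 -1.85
[693.   21.8  60. ] -> [225.   -0.  181.4] turn -0.003
[692.   21.8  52. ] -> [2.234e+02 2.000e-01 1.893e+02] turn -0.003
```

View pics/s48.png

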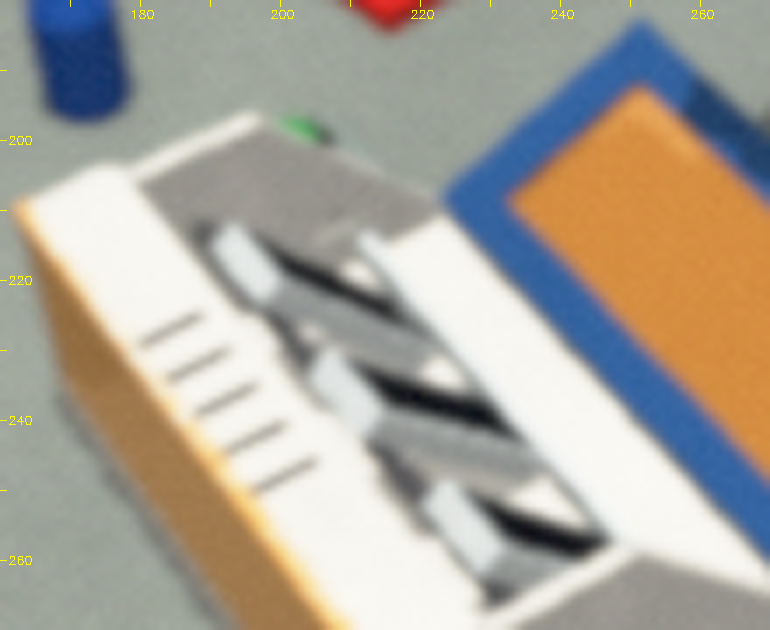

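View pics/t48.png

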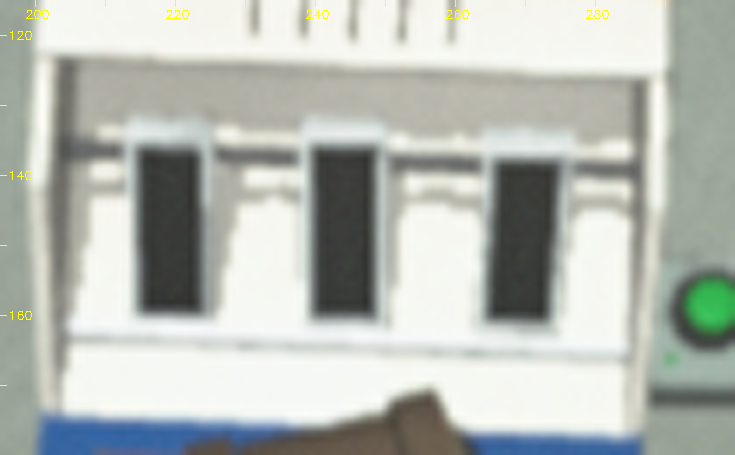

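All three panels now stand straight, at top-view (219,147), (244,147), (270,148), feet just behind the lip. Next: close the door by the handle.

Run:
```python
from h import *; from cab import *
S=cam("scene"); crop(S,250,180,60,50,10,"s49.png"); print(proj(S,[W(-262,0,58),W(-262,15,58),W(-262,-15,58)]))
to([W(-262,0,130),W(-262,0,44)],-3.2,False)
```

```text
[[286.96083195 205.89202446]
 [289.71228493 208.36618458]
 [284.24635065 203.45110999]]
now [455.4  31.4 223.3] yaw -3.4 gap 0.699 F [-0.4 -0.2  0.6] t 53.2 q7 -1.85
[434.4  36.2 130. ] -> [-28.4  -1.3  91.5] turn -0.003
[434.4  36.2  44. ] -> [-35.1   0.8 177.2] turn -0.003
```

View pics/s49.png

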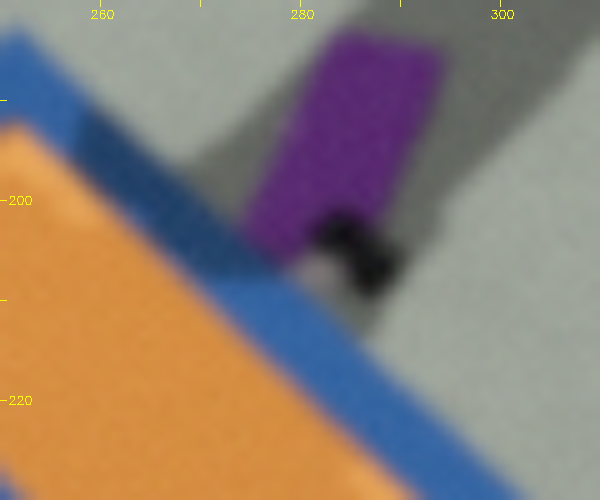

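```bash
python3 -m inch '[[[-24,-1,40,0,0.6],[-27,-1,80,0,0.6],[-30,0,120,0,0.6],[-33,0.5,155,0,0.6],[-35,0.8,172,0,0.6],[-35,0.8,176,0,0.6],[-35,0.8,176,0,0],[-35,0.8,176,0,-0.6],[-35,0.8,176,0,-0.9],[-35,0.8,176,0,-0.9],[-35,0.8,176,0,-0.9]]]' 30
python3 - <<'E'
from h import *; from cab import *
a,R,p=yaw(); print(p, get_obs()["finger_gap"])
f=lambda th: np.array(W(-100+166*np.cos(np.radians(th)),0,20+166*np.sin(np.radians(th))))
print("force",get_obs()["ft_force"])
for th in (160,153,146,139,132,125,118,111,104,97,90,83,76,69,62,58,55): print(th,np.round(R.T@(f(th)-f(167)),1))
crop(cam("scene"),230,140,90,80,7,"s50.png")
E
```

```text
t: 54.3
eef_pos: [435.5, 37.0, 46.2]
tcp_rot: [-0.012, 0.999, -0.029, 0.04]
ft_force: [0.4, 4.8, 1.4]
finger_gap: 0.343
[435.49292776  37.04607271  46.20732978] 0.3434182423608765
force [0.43666524 4.78321099 1.39504652]
160 [  7.3  -0.5 -18.9]
153 [ 16.8  -1.  -36.8]
146 [ 28.5  -1.4 -53.4]
139 [ 42.1  -1.8 -68.4]
132 [ 57.4  -2.2 -81.6]
125 [ 74.2  -2.5 -92.9]
118 [  92.3   -2.8 -102.1]
111 [ 111.4   -3.  -109. ]
104 [ 131.1   -3.2 -113.5]
97 [ 151.3   -3.3 -115.6]
90 [ 171.5   -3.3 -115.2]
83 [ 191.6   -3.3 -112.4]
76 [ 211.2   -3.2 -107.1]
69 [230.   -3.1 -99.5]
62 [247.7  -2.8 -89.6]
58 [257.2  -2.7 -83. ]
55 [264.   -2.6 -77.7]
```

View pics/s50.png

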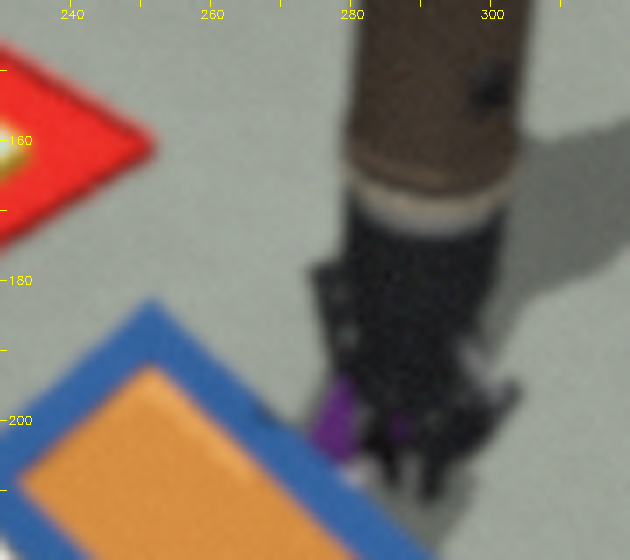

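Handle gripped (29 mm). Swinging the door up along the arc, first half.

```bash
python3 -m inch '[[[3,0,-9,0,-0.9],[7,-0.5,-19,0,-0.9],[17,-1,-37,0,-0.9],[28,-1.4,-53,0,-0.9],[42,-1.8,-68,0,-0.9],[57,-2.2,-82,0,-0.9],[74,-2.5,-93,0,-0.9],[92,-2.8,-102,0,-0.9],[111,-3,-109,0,-0.9],[131,-3.2,-113,0,-0.9],[141,-3.2,-115,0,-0.9],[151,-3.3,-116,0,-0.9],[151,-3.3,-116,0,-0.9]]]'
python3 - <<'E'
from h import *; from cab import *
f=lambda th: np.array(W(-100+166*np.cos(np.radians(th)),0,7+166*np.sin(np.radians(th))))
to([f(t) for t in (97,90,83,76,69,64,60,58,56)],-3.2,False)
crop(cam("scene"),150,150,150,130,5,"s51.png")
E
```

```text
t: 55.65
eef_pos: [577.1, 28.2, 174.2]
tcp_rot: [-0.011, 0.999, -0.029, 0.041]
ft_force: [0.8, -2.1, 0.1]
finger_gap: 0.346
now [577.1  28.2 174.2] yaw -3.4 gap 0.346 F [ 0.8 -2.1  0.1] t 55.65 q7 -1.9
[576.   28.3 171.8] -> [-1.4  0.1  2.3] turn -0.003
[596.2  27.2 173. ] -> [18.9  0.   2.7] turn -0.003
[616.4  26.1 171.8] -> [39.   0.   5.6] turn -0.003
[636.3  24.9 168.1] -> [58.5  0.1 10.9] turn -0.003
[655.6  23.9 162. ] -> [77.3  0.2 18.5] turn -0.003
[668.8  23.1 156.2] -> [90.1  0.3 25.4] turn -0.003
[679.   22.5 150.8] -> [99.8  0.5 31.6] turn -0.003
[684.   22.3 147.8] -> [104.5   0.5  35. ] turn -0.003
[688.8  22.  144.6] -> [109.1   0.6  38.5] turn -0.003
```

View pics/s51.png

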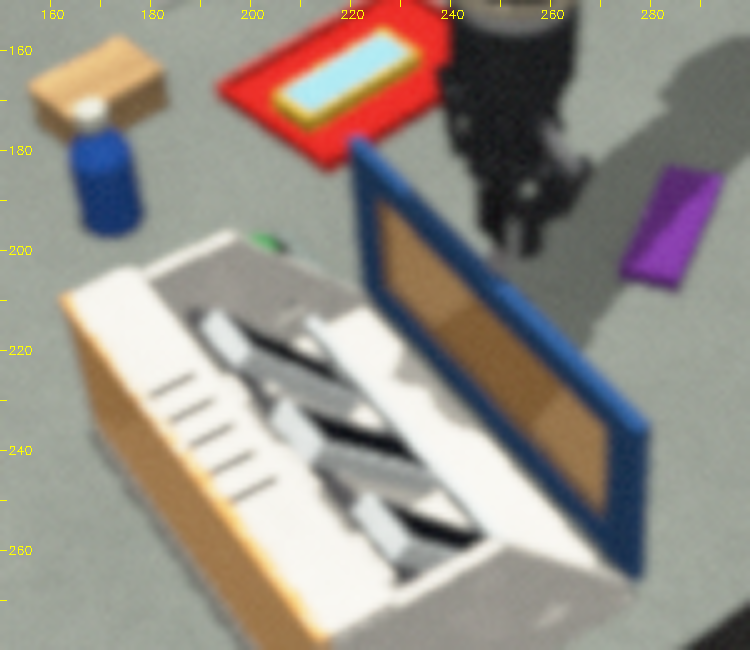

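The door is just past vertical, panels undisturbed. Closing fully, with slight over-travel against the stop.

```bash
python3 -m inch '[[[10,0,1,0,-0.9],[19,0,3,0,-0.9],[39,0,6,0,-0.9],[58,0,11,0,-0.9],[77,0,18,0,-0.9],[90,0,25,0,-0.9],[100,0.5,32,0,-0.9],[105,0.5,35,0,-0.9],[109,0.6,38,0,-0.9],[112,0.6,40,0,-0.9],[112,0.6,40,0,-0.9],[112,0.6,40,0,-0.9]]]'
python3 - <<'E'
from h import *; from cab import *
f=lambda th: np.array(W(-100+166*np.cos(np.radians(th)),0,7+166*np.sin(np.radians(th))))
to([f(t) for t in (58,56,54)],-3.2,False)
crop(cam("scene"),150,150,150,130,5,"s52.png")
E
```

```text
t: 56.9
eef_pos: [694.1, 21.1, 145.3]
tcp_rot: [-0.011, 0.999, -0.029, 0.044]
ft_force: [5.1, -3.0, 5.1]
finger_gap: 0.341
now [694.1  21.1 145.3] yaw -3.4 gap 0.341 F [ 5.1 -3.   5.1] t 56.9 q7 -1.89
[684.   22.3 147.8] -> [-9.9 -0.6 -3.3] turn -0.004
[688.8  22.  144.6] -> [-5.3 -0.6  0.3] turn -0.004
[693.6  21.7 141.3] -> [-0.9 -0.5  4. ] turn -0.004
```

View pics/s52.png

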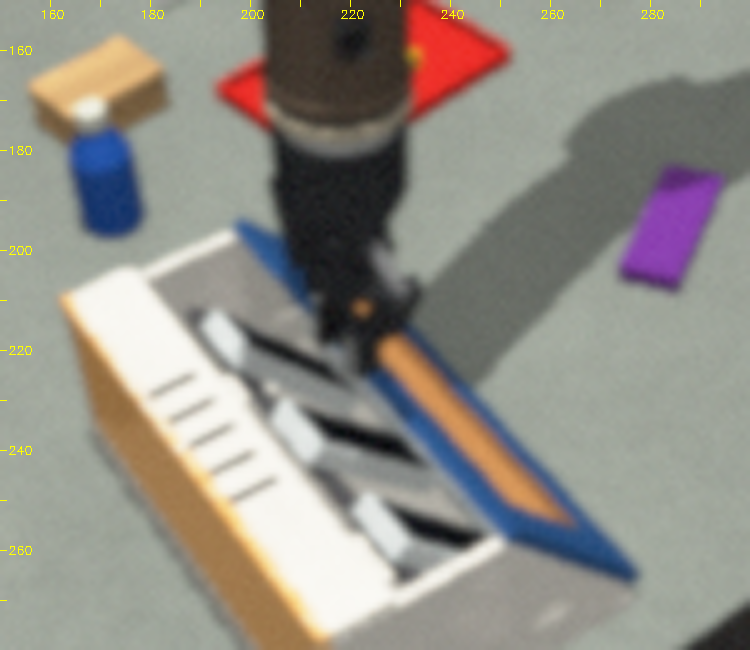

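```bash
python3 -m inch '[[[3,0,3,0,-0.9],[5,0,6,0,-0.9],[5,0,6,0,-0.9],[5,0,6,0,-0.9]]]'
python3 -m inch '[[[-1,0,-1,0,-0.5],[-1,0,-1,0,0.3],[-1,0,-1,0,0.6],[-1,0,-1,0,0.6],[-3,0,-40,0,0.6],[-6,0,-80,0,0.6],[-8,0,-120,0,0.6],[-8,0,-120,0,-1],[-8,0,-120,0,-1]]]'
python3 - <<'E'
from h import *; from cab import *
T=cam("top");S=cam("scene")
crop(S,150,150,150,130,5,"s53.png")
print(proj(S,[W(-9,0,159)]))
to([[645.5,-166.5,150],[645.5,-166.5,80]],-3.2,False)
E
```

```text
t: 57.35
eef_pos: [697.1, 20.9, 143.2]
tcp_rot: [-0.01, 0.999, -0.029, 0.043]
ft_force: [-22.6, -2.7, 29.3]
finger_gap: 0.343
t: 58.25
eef_pos: [679.4, 19.4, 263.0]
tcp_rot: [-0.011, 0.999, -0.029, 0.044]
ft_force: [0.2, 0.3, -1.1]
finger_gap: 0.473
[[221.34359468 216.87161262]]
now [678.4  19.2 260.6] yaw -3.4 gap 0.293 F [-1.   0.4 -0.2] t 58.35 q7 -1.85
[ 645.5 -166.5  150. ] -> [-30.9 189.8 104.1] turn -0.003
[ 645.5 -166.5   80. ] -> [-36.7 191.4 173.8] turn -0.003
```

View pics/s53.png

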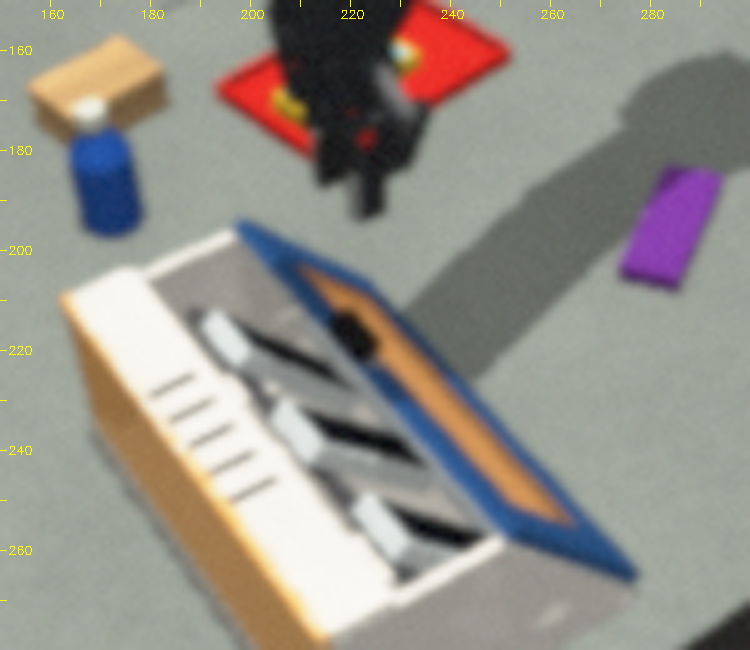

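Door shut: handle back at (220,217) as at the start, blue corners at (198,195)/(276,265), stop force ~30 N felt. Now above the green button with shut fingers.

```bash
python3 -m inch '[[[-8,45,0,0,-1],[-15,95,0,0,-1],[-22,145,0,0,-1],[-26,185,5,0,-1],[-28,189,50,0,-1],[-31,190,104,0,-1],[-35,191,150,0,-1],[-37,191,165,0,-1],[-37,191,165,0,-1],[-37,191,165,0,-1]]]'
python3 - <<'E'
from h import *; from cab import *
T=cam("top");S=cam("scene")
crop(S,160,150,100,80,7,"s54.png"); print(proj(S,[[645.5,-166.5,68]]))
to([[645.5,-166.5,70],[645.5,-166.5,60]],-3.2,False)
E
```

```text
t: 59.35
eef_pos: [645.6, -166.1, 90.1]
tcp_rot: [-0.01, 0.999, -0.029, 0.043]
ft_force: [0.9, -0.6, 0.3]
finger_gap: 0.0
[[202.39322067 199.59686134]]
now [ 646.4 -166.5   91.5] yaw -3.4 gap 0.001 F [ 0.  -0.1  1.1] t 59.45 q7 -1.58
[ 645.5 -166.5   70. ] -> [-2.7  0.6 21.4] turn -0.003
[ 645.5 -166.5   60. ] -> [-3.6  0.8 31.3] turn -0.003
```

View pics/s54.png

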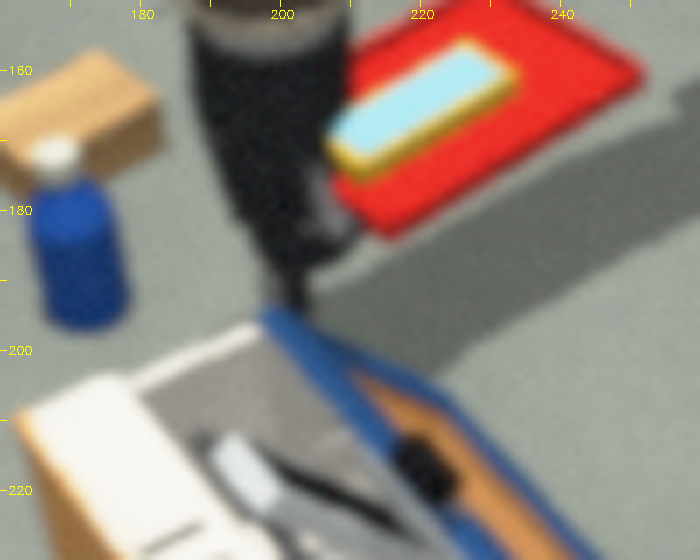

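```bash
python3 -m inch '[[[-2,0,10,0,-1],[-2.5,0.6,18,0,-1],[-3,0.7,24,0,-1],[-3,0.8,28,0,-1],[-3.5,0.8,31,0,-1],[-3.5,0.8,33,0,-1],[-3.5,0.8,34,0,-1],[-3.5,0.8,34,0,-1]]]'
```

```text
t: 60.25
eef_pos: [646.5, -167.0, 65.3]
tcp_rot: [-0.009, 0.998, -0.029, 0.045]
ft_force: [-27.4, 3.0, 62.4]
finger_gap: -0.0
```

```bash
python3 - <<'E'
from h import *; from cab import *
T=cam("top");S=cam("scene")
crop(S,180,165,50,45,14,"s55.png"); crop(T,275,135,50,45,14,"t55.png"); o=get_obs(); print(o["ft_force"],o["wrist_torque"],o["eef_pos"])
E
python3 -m inch '[[[0,0,-5,0,-1],[0,0,-12,0,-1],[0,0,-12,0,-1]]]'
```

```text
[-26.45991541   3.76434543  61.85397547] [1.18984683 5.02600592 0.16448987] [ 646.48764142 -166.96367328   65.29853253]
t: 60.65
eef_pos: [645.7, -167.3, 78.0]
tcp_rot: [-0.008, 0.998, -0.029, 0.046]
ft_force: [0.3, 0.4, -0.2]
finger_gap: 0.002
```

View pics/s55.png

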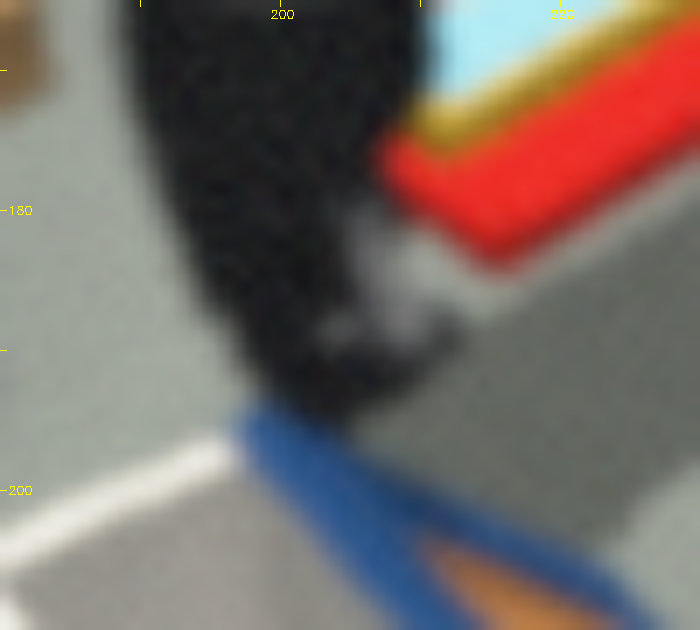

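View pics/t55.png

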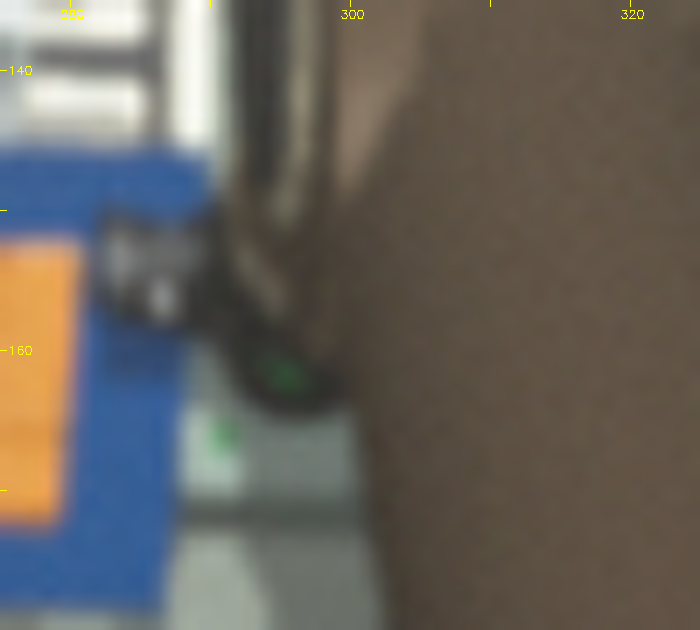

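The top view shows the gripper's knuckle at (285,155) over the door's edge, so that 62 N was on the door frame, not cleanly on the button. I'll press with the left fingertip of a half-open gripper, which puts the hand well clear to the right.

```bash
python3 -m inch '[[[0,0,-30,0,0],[0,10,-60,0,0],[0,24,-60,0,0],[-20,24,-60,0,0],[-20,24,-60,0,0]]]'
python3 - <<'E'
from h import *; from cab import *
T=cam("top");S=cam("scene")
print("bottle",back(T,[(338,154)],0),"top cap",back(T,[(343,146)],110))
crop(S,150,150,150,130,5,"s56.png");crop(T,190,95,150,90,5,"t56.png")
to([[644,-192.5,90],[644,-192.5,60]],-3.2,False)
E
```

```text
t: 61.15
eef_pos: [616.1, -192.1, 133.3]
tcp_rot: [-0.009, 0.999, -0.03, 0.044]
ft_force: [0.0, 1.3, -0.1]
finger_gap: 0.503
bottle [[ 677.96888092 -334.09935293    0.        ]] top cap [[ 676.63400801 -330.11214352  110.        ]]
now [ 618.4 -191.1  134.1] yaw -3.4 gap 0.503 F [ 0.1  0.7 -0.4] t 61.25 q7 -1.52
[ 644.  -192.5   90. ] -> [21.5  0.8 46.2] turn -0.004
[ 644.  -192.5   60. ] -> [18.8  1.4 76.1] turn -0.004
```

View pics/s56.png

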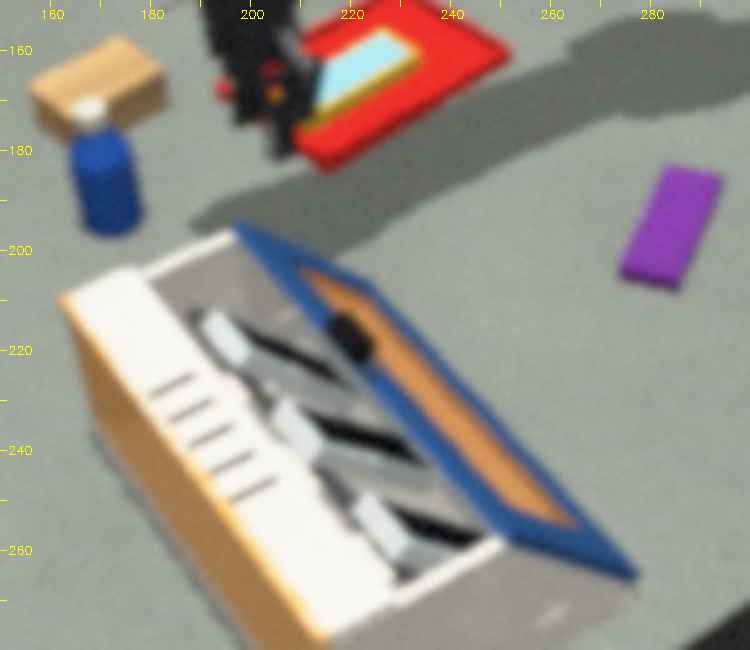

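View pics/t56.png

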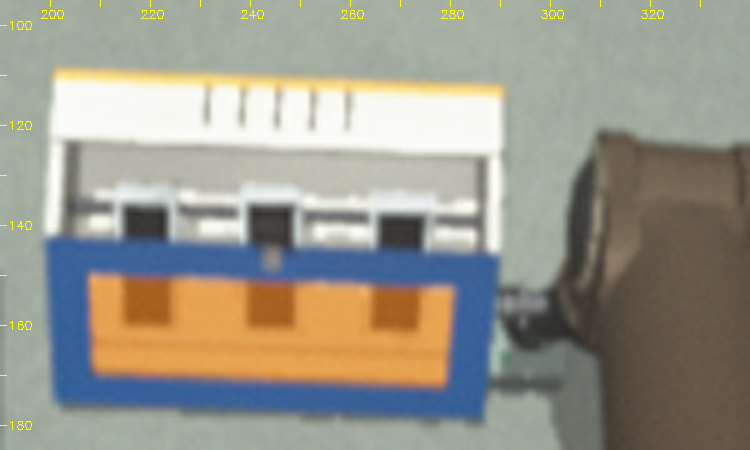

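Door still shut, panels visible through it. The knuckles stick out about 55 mm even half-open, so I'll open fully and press with the left finger alone, hand centred ~48 mm right of the button (bottle at y≈-332 stays clear).

```bash
python3 -m inch '[[[0,10,0,0,1],[0,22,0,0,1],[10,23,20,0,1],[20,24,40,0,1],[20,24,52,0,1],[20,24,54,0,1],[20,24,54,0,1]]]'
python3 - <<'E'
from h import *; from cab import *
T=cam("top");S=cam("scene")
crop(S,160,150,80,70,9,"s57.png");crop(T,270,125,80,60,9,"t57.png")
to([[643,-214.4,60],[643,-214.4,48]],-3.2,False)
E
```

```text
t: 61.95
eef_pos: [641.2, -215.7, 81.2]
tcp_rot: [-0.009, 0.999, -0.03, 0.045]
ft_force: [-0.4, 0.3, 0.8]
finger_gap: 1.001
now [ 642.  -215.8   82.5] yaw -3.5 gap 1.0 F [-0.3 -0.1 -0.3] t 62.05 q7 -1.5
[ 643.  -214.4   60. ] -> [-1.1 -1.  22.5] turn -0.004
[ 643.  -214.4   48. ] -> [-2.2 -0.7 34.5] turn -0.004
```

View pics/s57.png

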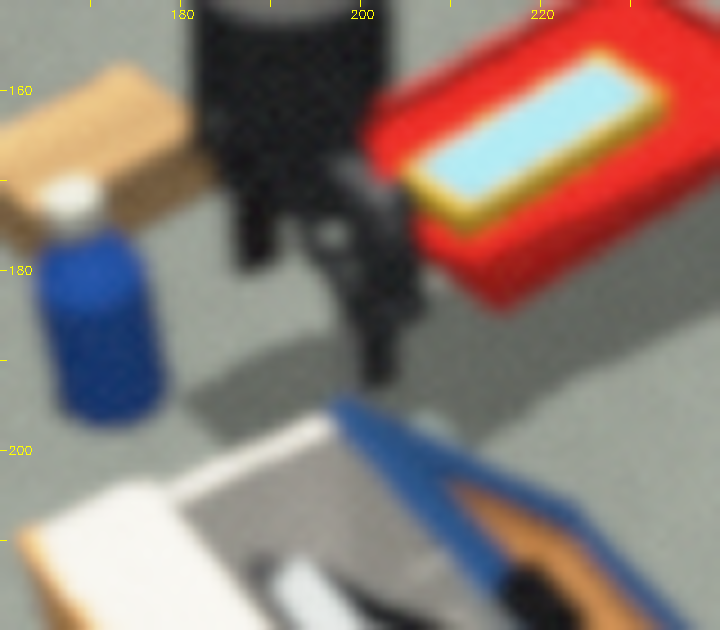

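View pics/t57.png

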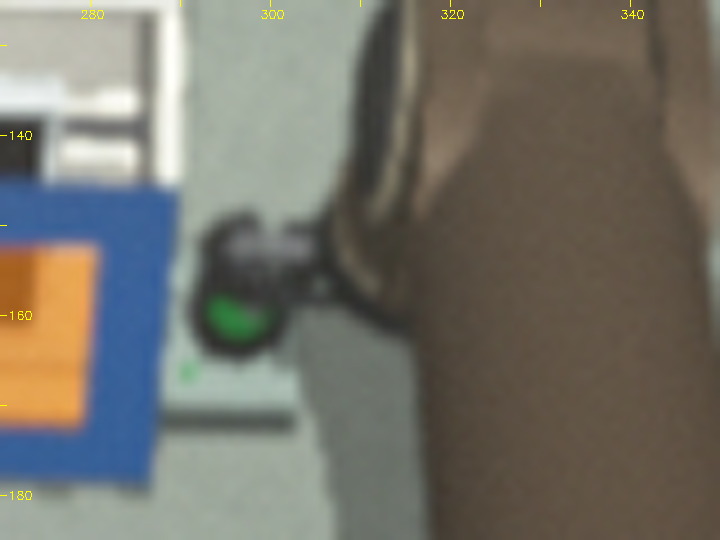

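Left fingertip is over the green button and clear of the door. Pressing straight down.

```bash
python3 -m inch '[[[-1,-1,12,0,1],[-1,-1,20,0,1],[-1.5,-1,25,0,1],[-2,-1,28,0,1]]]'
python3 -m inch '[[[0,0,2,0,1],[0,0,4,0,1],[0,0,4,0,1]]]'
```

```text
t: 62.45
eef_pos: [642.5, -214.2, 54.0]
tcp_rot: [-0.009, 0.998, -0.03, 0.046]
ft_force: [-1.2, 0.0, 3.7]
finger_gap: 0.997
t: 62.75
eef_pos: [642.7, -214.2, 52.1]
tcp_rot: [-0.008, 0.998, -0.03, 0.046]
ft_force: [-8.8, 0.8, 17.9]
finger_gap: 0.995
```

```bash
python3 -m inch '[[[0,0,2,0,1],[0,0,3,0,1],[0,0,3,0,1],[0,0,3,0,1]]]'
python3 - <<'E'
from h import *
T=cam("top");S=cam("scene")
crop(T,280,140,40,35,16,"t58.png"); print(get_obs()["ft_force"])
E
```

```text
t: 63.15
eef_pos: [642.8, -214.3, 51.9]
tcp_rot: [-0.008, 0.998, -0.029, 0.046]
ft_force: [-10.7, 0.9, 23.7]
finger_gap: 1.001
[-11.6248252    1.24438343  22.84592171]
```

View pics/t58.png

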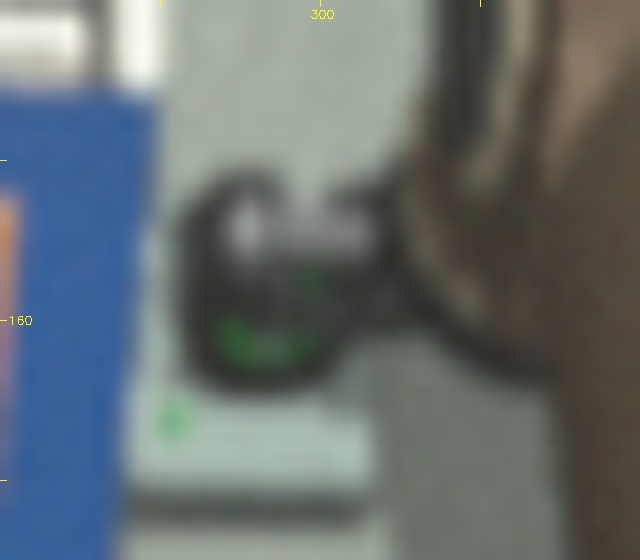

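Contact is soft then firm (24 N). To be sure it bottoms on the button rather than its black ring, I'll lift, shift 4 mm to the front, and press with a fine force profile.

```bash
python3 -m inch '[[[0,0,-6,0,1],[-4,0,-10,0,1],[-5,0,-10,0,1],[-5,0,-10,0,1]]]'
python3 -m inch '[[[0,0,2,0,1],[0,0,2,0,1]]]'
for i in 1 2 3 4 5 6 7 8 9; do :; done
python3 -m inch '[[[0,0,2,0,1],[0,0,2,0,1]]]' | grep -E 'eef|force'
python3 -m inch '[[[0,0,1.5,0,1],[0,0,1.5,0,1]]]' | grep -E 'eef|force'
python3 -m inch '[[[0,0,1.5,0,1],[0,0,1.5,0,1]]]' | grep -E 'eef|force'
python3 -m inch '[[[0,0,1.5,0,1],[0,0,1.5,0,1]]]' | grep -E 'eef|force'
python3 -m inch '[[[0,0,1.5,0,1],[0,0,1.5,0,1]]]' | grep -E 'eef|force'
python3 -m inch '[[[0,0,1.5,0,1],[0,0,1.5,0,1]]]' | grep -E 'eef|force'
```

```text
t: 63.65
eef_pos: [636.3, -214.1, 60.9]
tcp_rot: [-0.008, 0.999, -0.03, 0.045]
ft_force: [-0.5, 0.3, -0.9]
finger_gap: 0.999
t: 63.85
eef_pos: [636.3, -214.0, 58.1]
tcp_rot: [-0.008, 0.999, -0.03, 0.045]
ft_force: [-0.6, 0.1, 0.8]
finger_gap: 0.997
eef_pos: [636.4, -214.0, 55.7]
ft_force: [-0.4, -0.4, 3.0]
eef_pos: [636.4, -214.1, 54.1]
ft_force: [-1.5, -1.0, 3.6]
eef_pos: [636.4, -214.0, 52.5]
ft_force: [-3.0, 0.1, 4.7]
eef_pos: [636.5, -214.1, 52.0]
ft_force: [-4.8, -0.4, 11.8]
eef_pos: [636.5, -214.1, 51.9]
ft_force: [-6.2, 0.3, 14.4]
eef_pos: [636.5, -214.1, 51.8]
ft_force: [-7.8, 0.4, 15.5]
```

The profile is clear: spring force rises 0.8→4.7 N over ~6 mm (58→52 mm), then a hard stop, so the button is fully down. Retracting and doing the final checks.

```bash
python3 -m inch '[[[0,0,-20,0,1],[0,0,-60,0,1],[0,0,-110,0,1],[0,0,-160,0,1],[-50,10,-180,0,1],[-100,20,-180,0,1],[-150,30,-180,0,1],[-200,40,-180,0,1],[-220,60,-180,0,1],[-220,60,-180,0,1],[-220,60,-180,0,1]]]'
python3 - <<'E'
from h import *
T=cam("top");S=cam("scene")
cv2.imwrite("pics/tF.png",T["im"]);crop(T,190,95,130,90,6,"tF2.png");crop(S,150,130,150,145,5,"sF.png"); print(get_obs()["eef_pos"],get_obs()["ft_force"])
a=cv2.imread("pics/top0.png")
E
```

```text
t: 66.15
eef_pos: [398.2, -263.7, 210.9]
tcp_rot: [-0.007, 0.999, -0.03, 0.045]
ft_force: [0.4, 0.3, -1.4]
finger_gap: 0.998
[ 399.45294326 -262.733992    210.76378164] [ 0.93435653  0.18315464 -0.58988368]
```

View pics/tF.png

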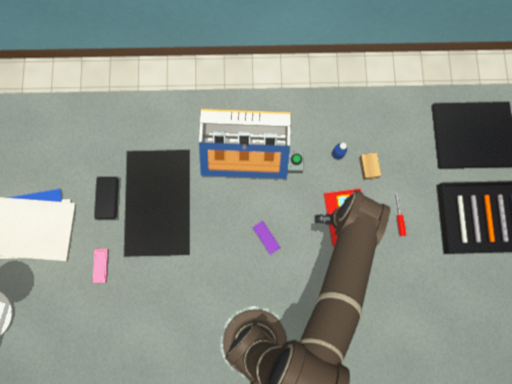

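View pics/tF2.png

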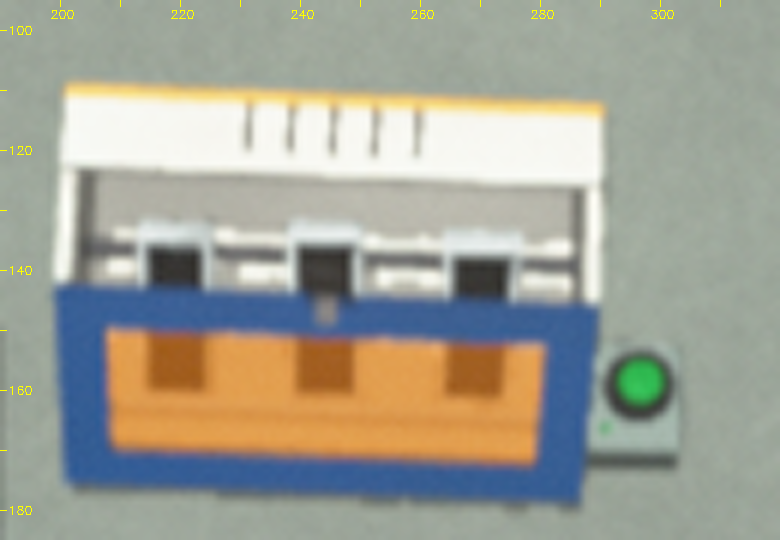

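View pics/sF.png

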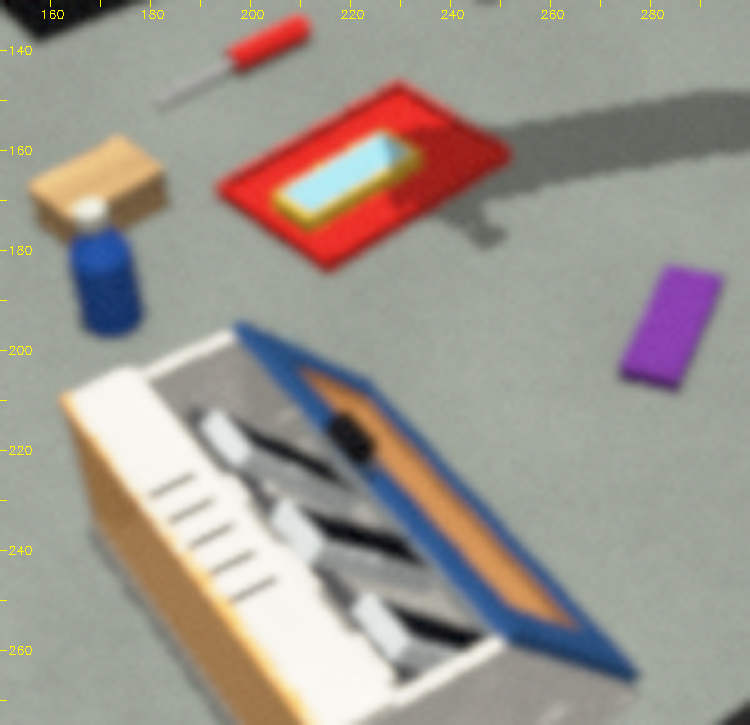

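Everything matches: door edges are where they were shut at the start, all three panels lean inside, the cured panel is in the tray, and the other items haven't moved. Handing in.

Run:
```python
from bench import order
print(order.job_done())
```

```text
the job is handed in; nothing more can be done
None
```

The job is handed in at about 66 s: every step was carried out, but one press of 62 N on the door frame may break the 40 N rule.

- **Order of work:** I pulled the door fully open and laid the yellow-rimmed panel flat, glass up, in the red tray. I then stood the three silver-rimmed panels in the cabinet, pushed the door shut onto its stop, and pressed the green button.
- **Middle panel:** It was found skewed after I had released it, most likely from the announced knock. I gripped it again and straightened it.
- **Final pictures:** All three panels lean side by side on the rest bar, feet behind the lip. The door is back at its shut position and the cured panel is in the tray. The bottle, wooden box, screwdriver and pouch look unmoved.
- **Button:** On the last press the spring force rose to about 4.7 N over roughly 6 mm, then met a hard stop, so it went right down. The door was shut for every press.
- **What went wrong:** My first button press reached 62 N at the wrist. The gripper's knuckle seemed to be resting on the shut door's frame, so I repeated the press with one fingertip, clear of the door. Two panels also briefly sat on the lip during loading, with 57–75 N at the wrist. That stayed under the 120 N wrist limit and passed through the held panel.

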